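# Photograph the geometric solids and pack them away

### The arm

A 6-joint arm with a two-finger parallel gripper is mounted at the origin on the work surface. World frame = base frame: x ahead of the robot, y to its left, z up, the work surface at z = 0. Lengths are in m, angles in degrees, forces in N, time in s.
With the tool pointing down it reaches from about 0.25 to 0.8 m from the base axis. Payload 3.9 kg.
Tool frame: the origin (TCP) lies at the very end of the fingers, on their centre line; the grasp point (between the pads) lies 19 mm behind it; y points along the fingers, x is the direction in which the jaws open and shut, and the axes are right-handed (so a half turn about y gives the same grasp; the last joint's range is limited). The gripper opens to 85 mm and grips with 20 to 120 N. Pads are 22 mm wide; open, the fingers measure 114 mm over their backs; the gripper's body (76 mm by 85 mm) begins 54 mm behind the grasp point. The pads swing forward as they close: fully open they stand 13 mm farther back than shut.
Start: joints at [-66.349, 14.897, -7.913, 67.191, 0, 90], TCP at [0.211, -0.481, 0.231] pointing down, gripper open.
Joint ranges: [-159.42, 159.42], [-47.68, 98.78], [-73.54, 78.23], [-108.79, 121.32], [-90, 84.71], [-180, 180]. Speed limits (degrees/s): [147.25, 147.25, 180, 180, 180, 180].

### API

Orientations are given as [roll, pitch, yaw] about the fixed x, y, z axes, in that order (R = Rz(yaw) Ry(pitch) Rx(roll)).
In Python, from bench import sensors, eyes, finish_job gives the robot as it stands. The module is installed in compiled form; this text tells all that it offers.
- The arm moves only by the tool arm_command, never from a script. Its argument "rows" is a list of rows, each an object of numbers: "x", "y", "z": the shift along the tool's x, y, z each as a share of 0.15 m, from -1 to 1; "ax", "ay", "az": the turn, a rotation vector about the tool's x, y, z each as a share of pi rad, from -1 to 1. A call has exactly 10 rows; each row shifts and turns the commanded pose from where the row before left it, along the tool's axes as they then stand; what a row does not reach is not made up. A row lasts 1/12 s, in which the tool goes at most 41.7 mm and 7.16 degrees, less where a joint would pass 70% of its speed; a pose out of reach is approached as far as the arm can. A call with a number of a shift or a turn outside -1 to 1 is refused whole. A call with a gripper value outside its range is refused whole. "gripper" is the finger opening in mm, from 0 to 85.4, set as the call begins (left out, the last holds). The fingers move at their own pace and stop on an object; "newtons" is the grip in N (left out, the last holds). Time passes only in rows, so rows that do not move let the fingers close, or fill a call up. It gives the time, the measured TCP pose, the force and the opening at its end, in the units of the state.
- sensors.get_state(): the state, without advancing time (a new reading comes with each control period).
- eyes.grab_frame(name): name is "scene" or "top"; returns a dict with "pixels" (400x640x3 uint8, red, green, blue), "z_map" (400x640 float32, m along the optical axis (not along the pixel's ray), 0 where there is no reading), "fx", "fy", "cx", "cy" (pixels), "dist_coeffs" ([k1, k2, p1, p2, k3] as OpenCV has them; the pictures are not rectified), "rvec" (rotation vector, rad) and "tvec" (3), from world to camera coordinates, as OpenCV has them. Camera axes: x right, y down, z forward; pixel columns grow to the right and rows downward; lengths in m; the calibration is good to about 2 mm. A picture is of the moment at which its call begins.
- finish_job(): hands the job in, once; it reports no verdict.
The state is a dict: "time_s": time; "joint_pos": joint angles; "qvel": joint speeds; "tau": joint torques, N m; "tool_pos": TCP position; "ee_rot": TCP orientation; "force": force on the tool from outside, world axes, zero at the start; "wrist_torque": the same for the moment, N m; "grip_width": opening from 0.0 (shut) to 1.0 (fully open).
Only numpy, scipy, OpenCV 4.12 (cv2) and the standard library are available. Lean on these libraries where they do the work, as an engineer would, in place of code of your own. Each camera call takes 0.05 s, during which the arm holds its last target.

### The job

Stand every geometric solid on the desk upright on the white stage of the document camera, wholly inside the black frame, then half-press the red shutter key to its first click and keep it there for a second so that the camera focuses, and go on to press it fully down to take the picture. Then put the solids back in the compartments of the blue case and close it: hook the lid's two tabs under the lip at a tilt, swing the lid down and press its free edge until the catch snaps over it and it lies flush. Leave the book, the pot, the pencil case and the party hat where they are.

Things in the scene. Friction and masses are not known exactly. Their poses are not given: they have to be found in the camera images.
- cylinder: red painted wooden cylinder, 46 mm across, 60 mm tall, about 75 g, stands upright on the desk at the start. Origin: centre of its underside; z points up. May be absent
- cuboid: yellow painted wooden block, 46 mm along its x, 48 mm along its y, 60 mm tall, about 80 g, stands upright on the desk at the start. Origin: centre of its underside; z points up. May be absent
- hexprism: purple painted wooden hexagonal prism, 44 mm across its flats (one pair of flats faces along its +x and -x, the others every 60 degrees), 51 mm across its corners, 60 mm tall, about 80 g, stands upright on the desk at the start. Origin: centre of its underside; z points up. May be absent
- octprism: pale wood-coloured octagonal prism, 45 mm across its flats (one pair of flats faces along its +x and -x, the others every 45 degrees), 60 mm tall, about 80 g, stands upright on the desk at the start. Origin: centre of its underside; z points up. May be absent
- visualiser: desktop document camera, fixed: a flat white stage sheet on the desk, 170 mm along x, 230 along y, under 1 mm thick; at its right (-y) edge a grey control unit (x -100 to 110, y -225 to -115, top 34 mm high) with a red shutter key; at x 80 to 90, y -180 a thin column carries a camera head 80 mm wide, up to 335 mm high. Origin: under the stage's centre at desk level; x away from the robot at yaw 0, z up
- stage_centre (a point): centre of the white stage sheet, at desk level; a thin black rectangle (the picture frame), 140 mm along the visualiser's x by 200 mm along its y, is printed around it
- key_top (a point): centre of the top face of the red round shutter key, 30 mm across, on the control unit at x = -55, y = -170 mm in the visualiser's frame and 47 mm above the desk when released; it is pressed straight down
- key_first (a joint): first stage of the shutter key, m: 0 released, 0.004 at the first click (half-pressed, the camera focuses). It moves from about 1 N and is all the way in at about 2.5 N; the key then stops firmly there until the force passes 9 N
- key_second (a joint): second stage of the shutter key, m: 0 until the force passes 9 N, then it goes on to 0.003 (fully pressed, the picture is taken) at about 12 N, 7 mm below the released height in all. Both stages spring back when let go
- case: blue open storage case for the solids, fixed. Origin: centre of its underside at desk level; x away from the robot at yaw 0, z up. Inside 108 mm along x by 240 mm along y, floor 5 mm and rim 75 mm above the desk, walls 4 mm. Three thin dividers up to 35 mm, across it at y = -60, 0, 60, make four compartments, each 57 mm along y. The slot for the lid's tabs is along its near (-x) side, the spring catch on its far (+x) side
- case_slot (a point): middle of the slot's floor, at the back stop (case frame x -76, y 0, z 75 mm). The floor is a ledge level with the rim; a dark lip above covers x -80 to -64 mm, leaving a slot 13 mm high (75 to 88 mm) that is open towards the case; cheeks close it at |y| over 79 mm
- catch_nose (a point): nose of the white spring catch (case frame x 55.5, y 0, z 83.5 mm). The catch is 70 mm wide along y and up to 103 mm high; it slopes back above the nose. The lid's far edge rides down the slope, and about 10 N pressed down near that edge snaps it under the nose, where it stays
- lid: light blue loose lid, about 180 g, flat on the desk at the start: plate x -60 to 60, y -124 to 124 mm, 6 mm thick; two white tabs on its -x edge (see lid_tabs); on top a dark rib to hold it by, 16 mm along x, 80 along y, from z 6 to 34. Origin: on the underside below the rib's centre; z up. Seated, its frame coincides with the case's, 75 mm higher
- lid_tabs (a point): on the lid, midway between the two tab tips, at their underside (lid frame x -74, y 0, z 0 mm). The tabs reach from x -60 to -74, are 40 mm wide, 4 mm thick, centred at y = +-55, level with the underside
- lid_front (a point): on the lid, middle of the edge opposite the tabs, at the underside (lid frame x +60, y 0, z 0 mm)
- textbook: closed pink textbook, 210 x 150 x 22 mm, a bystander. Origin: centre of its underside
- pencil_pot: orange pot 72 mm across, 95 mm tall, with coloured pencils to 150 mm, a bystander. Origin: centre of its underside
- pencil_case: blue zipped pencil case, 75 x 200 x 35 mm, a bystander. Origin: centre of its underside
- party_hat: small green party hat, a cone 76 mm across and 115 mm tall, a bystander. Origin: centre of its underside
Things that resemble listed ones, but are neither listed nor needed, are in the scene too. Of the things like the cylinder, leave any that is green or pink; of the rest the smaller one is meant.

How it is judged:
By the outcome, as a careful person would: the job done as asked, in the order asked, and still so for the second after the job is handed in, with the robot touching nothing.
Of cylinder, cuboid, hexprism, octprism only 3 to 4 are there at a start; the rules pass over those that are not, and their reading is None.
At some moment in a run one of cylinder, cuboid, hexprism, octprism may be knocked a few centimetres aside while the robot is not near it.
It also fails if it takes over 210 s, if anything falls off the work surface, if the arm or the gripper's body presses on something with over 40 N, if the wrist force passes 120 N, or if a joint passes its speed limit or range.

## Working session

There is one attempt and no reset: what is moved stays moved. The work goes in short steps, Python scripts to look and compute and a tool call to move; the robot and the scene stay as the last step left them, time stands still between calls to the robot, and variables do not carry over. Pictures are saved under pics/ and viewed, and the job is handed in when it is done.

Besides the shell and the picture viewer there is one more tool, called after ">>>" by a JSON object that holds its "api" and its "payload". arm_command: Moves the arm, as the interface text tells. Shift numbers are shares of 0.15 m and turn numbers shares of pi rad, none past 1 either way. Its arguments: {"type":"object","properties":{"rows":{"type":"array"},"gripper":{"type":"number"},"newtons":{"type":"number"}},"required":["rows"]}

```bash
ls; mkdir -p pics
cat > h.py <<'E'
import numpy as np, cv2
from bench import sensors, eyes
def grab(n):
    f=eyes.grab_frame(n); return f
def save(f,name,crop=None,s=1):
    im=f["pixels"][:,:,::-1]
    if crop: x0,y0,x1,y1=crop; im=im[y0:y1,x0:x1]
    im=cv2.resize(im,None,fx=s,fy=s,interpolation=cv2.INTER_CUBIC) if s!=1 else im
    cv2.imwrite("pics/"+name+".png",im)
def KD(f): return np.array([[f["fx"],0,f["cx"]],[0,f["fy"],f["cy"]],[0,0,1.]]),np.array(f["dist_coeffs"],float)
def px2w(f,uv,z=None):
    """world points of pixels; on plane z if given, else by depth"""
    K,D=KD(f); uv=np.array(uv,float).reshape(-1,2)
    n=cv2.undistortPoints(uv.reshape(-1,1,2),K,D).reshape(-1,2)
    R=cv2.Rodrigues(np.array(f["rvec"],float))[0]; t=np.array(f["tvec"],float).ravel()
    c=-R.T@t; d=np.c_[n,np.ones(len(n))]@R
    if z is None:
        k=np.array([f["z_map"][int(round(v)),int(round(u))] for u,v in uv])
    else: k=(z-c[2])/d[:,2]
    return c+d*k[:,None]
def w2px(f,P):
    K,D=KD(f); return cv2.projectPoints(np.array(P,float).reshape(-1,1,3),np.array(f["rvec"],float),np.array(f["tvec"],float),K,D)[0].reshape(-1,2)
def cloud(f):
    K,D=KD(f); v,u=np.mgrid[0:400,0:640]
    n=cv2.undistortPoints(np.stack([u,v],-1).reshape(-1,1,2).astype(float),K,D).reshape(-1,2)
    R=cv2.Rodrigues(np.array(f["rvec"],float))[0]; t=np.array(f["tvec"],float).ravel()
    z=f["z_map"].reshape(-1,1)
    P=(np.c_[n,np.ones(len(n))]*z-t)@R
    P[z[:,0]==0]=np.nan
    return P.reshape(400,640,3)
E
python3 - <<'E'
from h import *
print(sensors.get_state())
for n in("scene","top"):
    f=grab(n); save(f,n+"0",s=1.25)
    R=cv2.Rodrigues(np.array(f["rvec"]))[0]; print(n,-R.T@np.array(f["tvec"]),R[2],f["fx"])
E
```

```text
pics
{'time_s': 0.0, 'joint_pos': array([-6.63471298e+01,  1.49361560e+01, -7.98778708e+00,  6.71895439e+01,
        1.45048607e-03,  9.00020884e+01]), 'qvel': array([-7.97679264e-02,  1.50440610e-05,  5.13407329e-02,  7.79486294e-02,
        5.98518664e-02, -2.88637660e-02]), 'tau': array([ 3.83775014e-04, -4.05679643e+01,  2.53920990e+01,  1.87703344e-02,
        8.00737917e-05,  3.71333087e-06]), 'tool_pos': array([ 0.21035586, -0.48025682,  0.23044764]), 'ee_rot': array([-89.99855365,   0.11348705, -66.3492182 ]), 'force': array([ 0.29839149, -0.73889901,  0.82923429]), 'wrist_torque': array([ 0.02223215,  0.014063  , -0.01625667]), 'grip_width': 1.00318868960806}
scene [1.53653507 0.33510462 0.76725814] [-0.79673226 -0.26959375 -0.54086682] 481.8808585740755
top [ 0.30829581 -0.01899124  1.136756  ] [ 0.21721699  0.02550424 -0.9757901 ] 462.28578175471205
```

View pics/scene0.png

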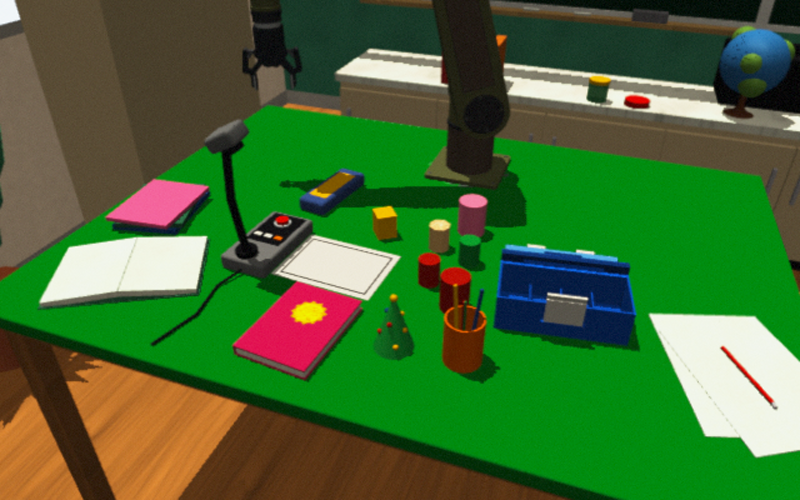

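View pics/top0.png

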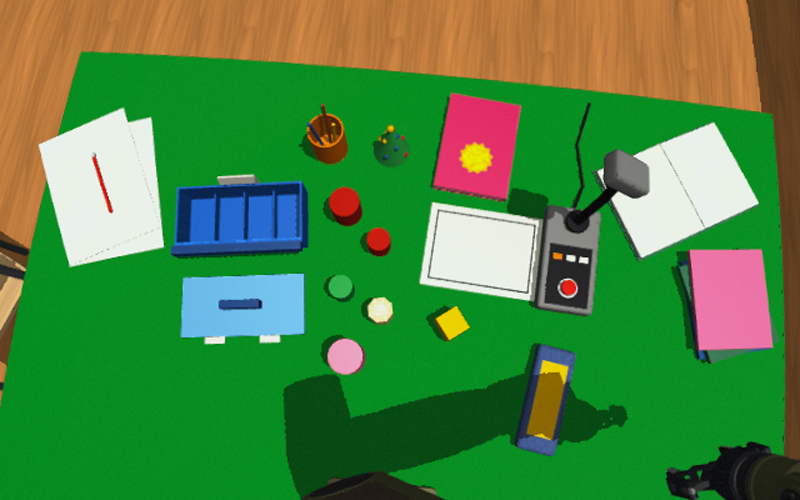

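Run:
```python
from h import *
f=grab("top"); save(f,"topz",(240,130,440,310),4); np.save("/tmp/t.npy",f,allow_pickle=True)
P=cloud(f)
for n,u,v in [("redbig",344,202),("redsm",378,238),("green",340,285),("oct",380,308),("pink",345,354),("cub",452,319),("key",568,287),("rib",240,303),("lid",215,320)]:
    print(n,P[int(v/1.25),int(u/1.25)].round(4))
```

```text
redbig [0.618  0.1249 0.0789]
redsm [0.5575 0.0541 0.0614]
green [0.46   0.1153 0.0556]
oct [0.4249 0.0353 0.0584]
pink [0.3325 0.0878 0.0853]
cub [ 0.4167 -0.0989  0.0606]
key [ 0.501  -0.318   0.0469]
rib [0.4094 0.3078 0.0328]
lid [0.372  0.3604 0.0071]
```

View pics/topz.png

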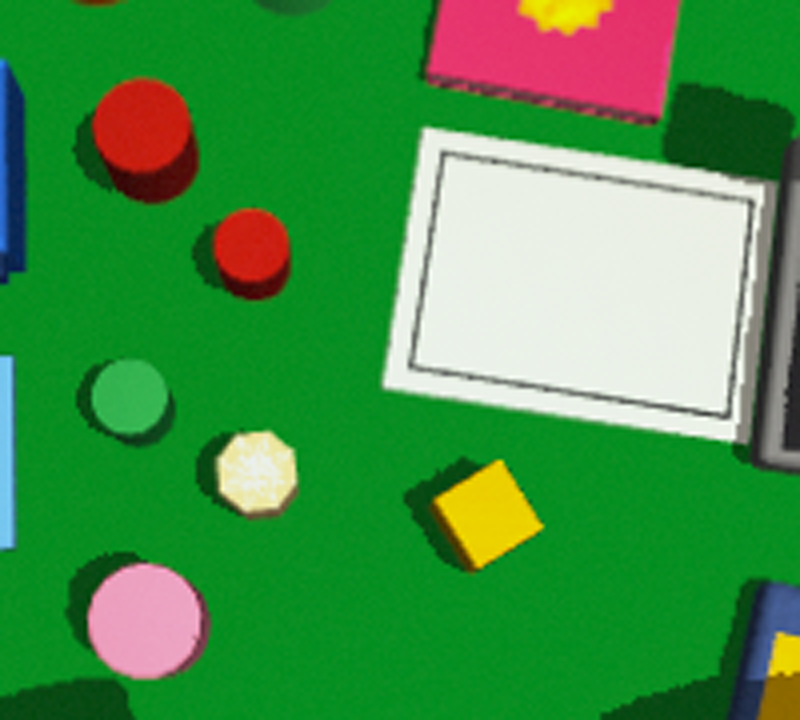

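```bash
cat > meas.py <<'E'
from h import *
def top_poly(f,uv,zlo,zhi,win=40):
    """pixels at top face around uv (640-scale) -> hull of world xy at plane"""
    P=cloud(f); Z=P[:,:,2]; m=((Z>zlo)&(Z<zhi)).astype(np.uint8)
    n,l=cv2.connectedComponents(m); k=l[int(uv[1]),int(uv[0])]
    return P[l==k] if k else None
def solids(f):
    im=f["pixels"].astype(int); hsv=cv2.cvtColor(f["pixels"],cv2.COLOR_RGB2HSV).astype(int)
    return hsv
E
python3 - <<'E'
from meas import *
f=grab("top")
zs=lambda uv,lo,hi:top_poly(f,uv,lo,hi)
for n,uv in [("cyl",(302,190)),("oct",(304,246)),("cub",(362,255))]:
    Q=zs(uv,.053,.067); xy=(Q[:,:2]*1000).astype(np.float32)
    print(n,len(Q),Q[:,2].mean().round(4),"circle",cv2.minEnclosingCircle(xy),"rect",cv2.minAreaRect(xy))
fr=[(443,152),(755,201),(729,416),(410,367)]
F=px2w(f,[(240+(u+.5)/4-.5,130+(v+.5)/4-.5) for u,v in fr],.001); print(F.round(4),F.mean(0).round(4))
print(np.linalg.norm(np.diff(F,axis=0,append=F[:1]),axis=1))
for a,b in((1,0),(2,3)): d=F[b]-F[a]; print("yaw",np.degrees(np.arctan2(-d[0],d[1])))
save(f,"topc",(130,130,260,290),5)
for n,uv,lo,hi in [("lid",(172,256),.003,.012),("rib",(192,243),.026,.042)]:
    Q=zs(uv,lo,hi); xy=(Q[:,:2]*1000).astype(np.float32)
    print(n,len(Q),Q[:,2].mean().round(4),"rect",cv2.minAreaRect(xy))
E
```

```text
cyl 288 0.0608 circle ((556.05810546875, 52.810665130615234), 23.095937728881836) rect ((556.1702880859375, 53.07366180419922), (44.69938659667969, 44.537452697753906), 25.54995346069336)
oct 315 0.0609 circle ((421.72418212890625, 35.218055725097656), 23.935956954956055) rect ((421.31866455078125, 35.996864318847656), (45.42042922973633, 44.437198638916016), 6.2710862159729)
cub 413 0.0608 circle ((409.9556884765625, -101.83839416503906), 31.631393432617188) rect ((410.08740234375, -101.59651184082031), (48.28181457519531, 46.131839752197266), 36.61619186401367)
[[ 0.642  -0.0584  0.001 ]
 [ 0.6295 -0.2597  0.001 ]
 [ 0.4899 -0.2501  0.001 ]
 [ 0.5015 -0.0497  0.001 ]] [ 0.5657 -0.1545  0.001 ]
[0.2016362  0.13997323 0.20074796 0.14075669]
yaw -3.539736249950952
yaw -3.3153390745781066
lid 4572 0.0069 rect ((408.5757141113281, 314.9032897949219), (163.56996154785156, 265.84722900390625), 13.542831420898438)
rib 230 0.0342 rect ((406.7527770996094, 309.69744873046875), (16.808149337768555, 80.47854614257812), 8.110393524169922)
```

View pics/topc.png

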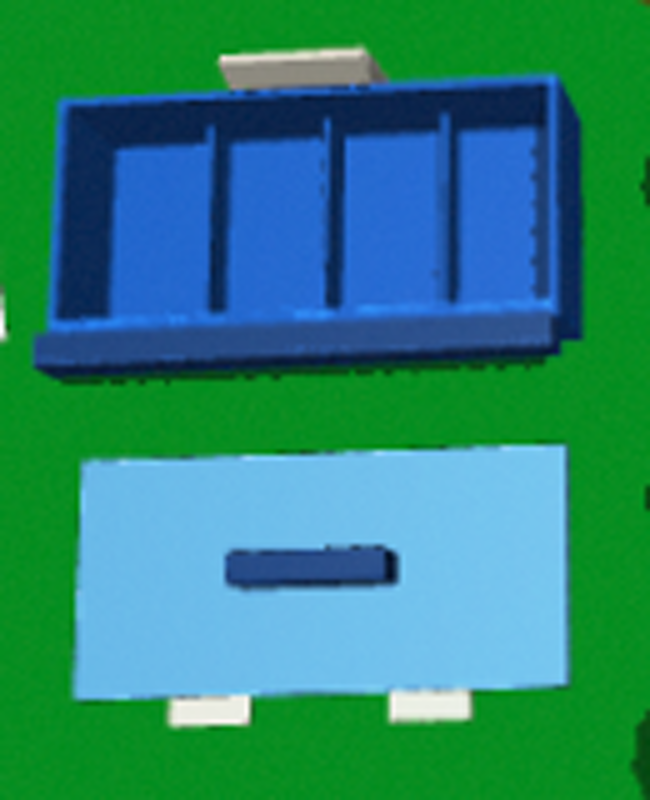

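Run:
```python
from meas import *
f=grab("top"); P=cloud(f)
c=lambda L,z:px2w(f,[(130+(u+.5)/5-.5,130+(v+.5)/5-.5) for u,v in L],z)
L=c([(81,460),(566,446),(569,687),(74,699)],.006);print("lid",L.round(4),L.mean(0).round(4))
print(np.linalg.norm(np.diff(L,axis=0,append=L[:1]),axis=1).round(4))
T=c([(170,725),(250,724),(390,721),(471,718)],.004);print("tabtips",T.round(4))
C=c([(61,100),(557,77)],.075);print("case far",C.round(4),np.linalg.norm(C[0]-C[1]))
print("divid tops",c([(211,126),(327,118),(445,112)],.035).round(4))
print("catch",c([(219,57),(366,47)],.103).round(4))
X,Y,Z=P[...,0],P[...,1],P[...,2]
m=(X>.45)&(X<.75)&(Y>.13)&(Y<.47)
for lo,hi in((.069,.081),(.084,.094),(.095,.106)):
    q=P[m&(Z>lo)&(Z<hi)]; print(lo,len(q),q.mean(0) if len(q) else 0, cv2.minAreaRect((q[:,:2]*1000).astype(np.float32)) if len(q)>3 else 0)
for n in("top","scene"):
    g=grab(n);P=cloud(g);X,Y,Z=P[...,0],P[...,1],P[...,2]
    q=P[(X>.45)&(X<.85)&(Y>-.5)&(Y<-.05)&(Z>.06)&(Z<.4)]
    for z in np.arange(.06,.36,.04):
        r=q[(q[:,2]>z)&(q[:,2]<z+.04)]
        if len(r): print(n,round(z,2),len(r),np.percentile(r,[1,99],axis=0).round(3).tolist())
    if n=="scene": save(g,"scz",(380,180,530,290),5); save(g,"scz2",(150,80,330,230),4)
```

```text
lid [[0.4504 0.4425 0.006 ]
 [0.4826 0.1969 0.006 ]
 [0.3644 0.1797 0.006 ]
 [0.3315 0.4255 0.006 ]] [0.4072 0.3112 0.006 ]
[0.2478 0.1194 0.248  0.1201]
tabtips [[0.3245 0.3754 0.004 ]
 [0.3295 0.3353 0.004 ]
 [0.3387 0.2659 0.004 ]
 [0.3445 0.2261 0.004 ]]
case far [[0.6175 0.4577 0.075 ]
 [0.6515 0.2129 0.075 ]] 0.2471686586653885
divid tops [[0.6225 0.3944 0.035 ]
 [0.6321 0.3353 0.035 ]
 [0.6408 0.2757 0.035 ]]
catch [[0.6376 0.3711 0.103 ]
 [0.649  0.3005 0.103 ]]
0.069 1031 [0.5835708  0.2909096  0.07575419] ((616.906005859375, 291.44207763671875), (227.97108459472656, 334.8494873046875), 8.508743286132812)
0.084 695 [0.54103288 0.30350257 0.09110368] ((618.3469848632812, 291.1599426269531), (231.12579345703125, 331.6350402832031), 8.329633712768555)
0.095 288 [0.60165895 0.29804533 0.09812095] ((615.9010009765625, 291.4715576171875), (230.45933532714844, 325.9263000488281), 76.50562286376953)
top 0.06 64 [[0.626, -0.342, 0.061], [0.64, -0.325, 0.1]]
top 0.1 67 [[0.629, -0.343, 0.1], [0.645, -0.329, 0.138]]
top 0.14 75 [[0.631, -0.35, 0.141], [0.646, -0.333, 0.18]]
top 0.18 66 [[0.633, -0.35, 0.181], [0.648, -0.332, 0.218]]
top 0.22 18 [[0.633, -0.346, 0.222], [0.642, -0.332, 0.233]]
top 0.26 66 [[0.608, -0.366, 0.278], [0.643, -0.303, 0.3]]
top 0.3 1063 [[0.61, -0.37, 0.302], [0.667, -0.296, 0.338]]
scene 0.06 92 [[0.632, -0.342, 0.061], [0.649, -0.323, 0.099]]
scene 0.1 96 [[0.635, -0.344, 0.101], [0.651, -0.327, 0.139]]
scene 0.14 105 [[0.639, -0.348, 0.141], [0.653, -0.33, 0.179]]
scene 0.18 107 [[0.639, -0.346, 0.181], [0.655, -0.33, 0.219]]
scene 0.22 110 [[0.639, -0.346, 0.222], [0.654, -0.327, 0.259]]
scene 0.26 231 [[0.628, -0.365, 0.261], [0.667, -0.301, 0.299]]
scene 0.3 480 [[0.621, -0.364, 0.301], [0.673, -0.293, 0.337]]
```

View pics/scz.png

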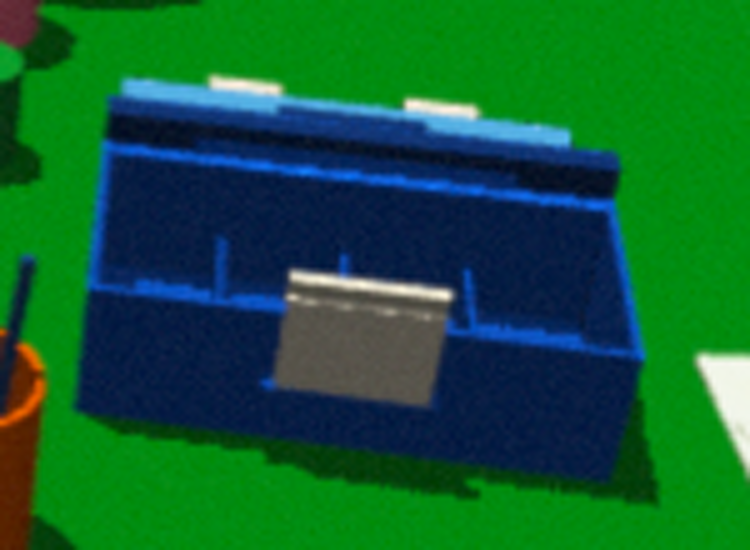

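View pics/scz2.png

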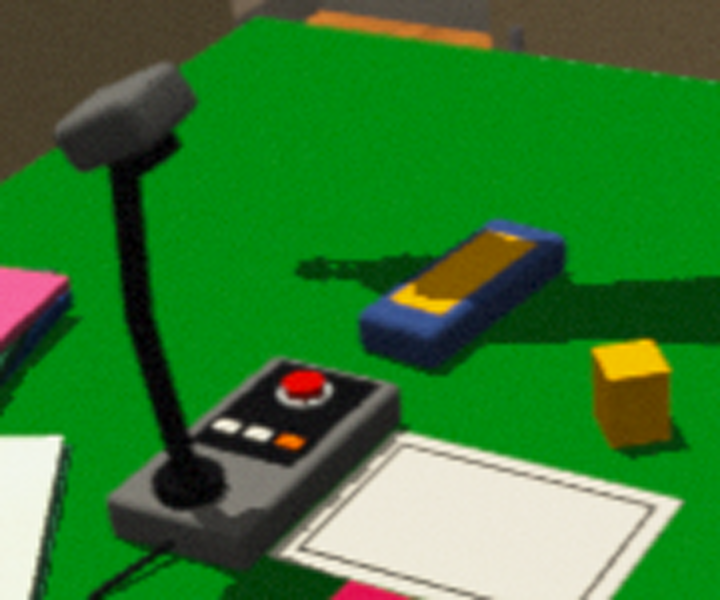

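```bash
cat > plan.py <<'E'
from h import *
import sys
from scipy.spatial.transform import Rotation as Ro
def st():
    s=sensors.get_state(); R=Ro.from_euler("xyz",s["ee_rot"],degrees=True); return s,R
def plan(x,y,z,yaw,pitch=0):
    """target TCP with tool down, x axis at yaw; prints rot shares (tool frame) and shift shares in frame after rotation"""
    s,R=st(); T=Ro.from_euler("xyz",[-90,pitch,yaw],degrees=True)
    rv=(R.inv()*T).as_rotvec()/np.pi; d=T.inv().apply(np.array([x,y,z])-s["tool_pos"])/.15
    print("t %.2f"%s["time_s"],"pos",s["tool_pos"].round(4),"rot",s["ee_rot"].round(2),"F",s["force"].round(1),"grip",round(float(s["grip_width"])*85.4,1),"j",s["joint_pos"].round(0))
    print("  rot share",rv.round(4),"rows>=%.1f"%(abs(rv).max()/.0397)," shift share x,y,z",d.round(4),"rows>=%.1f"%(np.linalg.norm(d)/.27), "| in current frame",(R.inv().apply(np.array([x,y,z])-s["tool_pos"])/.15).round(4))
if __name__=="__main__": plan(*map(float,sys.argv[1:]))
E
python3 plan.py .410 -.1017 .15 36.6
```

```text
t 0.35 pos [ 0.2105 -0.4807  0.2311] rot [-9.000e+01  3.000e-02 -6.635e+01] F [-1.  -0.5 -0.2] grip 85.7 j [-66.  15.  -8.  67.  -0.  90.]
  rot share [-1.000e-04 -5.719e-01 -1.000e-04] rows>=14.4  shift share x,y,z [2.5742 0.5405 1.2358] rows>=10.8 | in current frame [-1.781   0.5414  2.2318]
```

>>> {"api": "arm_command", "payload": {"rows": [{"x": -0.16,"y": 0.02,"z": 0.2},{"x": -0.16,"y": 0.02,"z": 0.2},{"x": -0.16,"y": 0.02,"z": 0.2},{"x": -0.16,"y": 0.02,"z": 0.2},{"x": -0.16,"y": 0.02,"z": 0.2},{"x": -0.16,"y": 0.02,"z": 0.2},{"x": -0.16,"y": 0.02,"z": 0.2},{"x": -0.16,"y": 0.02,"z": 0.2},{"x": -0.16,"y": 0.02,"z": 0.2},{"x": -0.16,"y": 0.02,"z": 0.2}], "gripper": 75, "newtons": 40}}

```text
schema error: expected keys x, y, z, ax, ay, az
```

>>> {"api": "arm_command", "payload": {"rows": [{"ay": -0.038},{"ay": -0.038},{"ay": -0.038},{"ay": -0.038},{"ay": -0.038},{"ay": -0.038},{"ay": -0.038},{"ay": -0.038},{"ay": -0.038},{"ay": -0.038}]}}

```text
schema error: expected keys x, y, z, ax, ay, az
```

```bash
python3 plan.py .410 -.1017 .10 36.6
```

```text
t 0.35 pos [ 0.2105 -0.4807  0.2311] rot [-9.000e+01  3.000e-02 -6.635e+01] F [-1.  -0.5 -0.2] grip 85.7 j [-66.  15.  -8.  67.  -0.  90.]
  rot share [-1.000e-04 -5.719e-01 -1.000e-04] rows>=14.4  shift share x,y,z [2.5742 0.8738 1.2358] rows>=11.1 | in current frame [-1.7808  0.8747  2.2318]
```

>>> {"api": "arm_command", "payload": {"rows": [{"x": -0.16,"y": 0.02,"z": 0.2,"ax": 0,"ay": 0,"az": 0},{"x": -0.16,"y": 0.02,"z": 0.2,"ax": 0,"ay": 0,"az": 0},{"x": -0.16,"y": 0.02,"z": 0.2,"ax": 0,"ay": 0,"az": 0},{"x": -0.16,"y": 0.02,"z": 0.2,"ax": 0,"ay": 0,"az": 0},{"x": -0.16,"y": 0.02,"z": 0.2,"ax": 0,"ay": 0,"az": 0},{"x": -0.16,"y": 0.02,"z": 0.2,"ax": 0,"ay": 0,"az": 0},{"x": -0.16,"y": 0.02,"z": 0.2,"ax": 0,"ay": 0,"az": 0},{"x": -0.16,"y": 0.02,"z": 0.2,"ax": 0,"ay": 0,"az": 0},{"x": -0.16,"y": 0.02,"z": 0.2,"ax": 0,"ay": 0,"az": 0},{"x": -0.16,"y": 0.02,"z": 0.2,"ax": 0,"ay": 0,"az": 0}], "gripper": 75, "newtons": 40}}

```text
time_s: 1.18
tool_pos: [0.3897, -0.139, 0.2014]
ee_rot: [-90.0, -0.0, -66.4]
force: [0.6, -0.6, -0.3]
grip_width: 0.876
```

>>> {"api": "arm_command", "payload": {"rows": [{"x": 0,"y": 0,"z": 0,"ax": 0,"ay": -0.038,"az": 0},{"x": 0,"y": 0,"z": 0,"ax": 0,"ay": -0.038,"az": 0},{"x": 0,"y": 0,"z": 0,"ax": 0,"ay": -0.038,"az": 0},{"x": 0,"y": 0,"z": 0,"ax": 0,"ay": -0.038,"az": 0},{"x": 0,"y": 0,"z": 0,"ax": 0,"ay": -0.038,"az": 0},{"x": 0,"y": 0,"z": 0,"ax": 0,"ay": -0.038,"az": 0},{"x": 0,"y": 0,"z": 0,"ax": 0,"ay": -0.038,"az": 0},{"x": 0,"y": 0,"z": 0,"ax": 0,"ay": -0.038,"az": 0},{"x": 0,"y": 0,"z": 0,"ax": 0,"ay": -0.038,"az": 0},{"x": 0,"y": 0,"z": 0,"ax": 0,"ay": -0.038,"az": 0}]}}

```text
time_s: 2.02
tool_pos: [0.3891, -0.1407, 0.2014]
ee_rot: [-90.0, -0.0, 2.4]
force: [0.1, 0.0, -0.5]
grip_width: 0.88
```

```bash
python3 plan.py .410 -.1017 .10 36.6
```

```text
t 2.02 pos [ 0.3891 -0.1407  0.2014] rot [-9.00e+01 -1.00e-02  2.39e+00] F [ 0.1  0.  -0.5] grip 75.1 j [-20.   5. -25.  60.   0.  68.]
  rot share [ 0.   -0.19  0.  ] rows>=4.8  shift share x,y,z [0.2666 0.6757 0.1256] rows>=2.7 | in current frame [0.1498 0.6757 0.2538]
```

>>> {"api": "arm_command", "payload": {"rows": [{"x": 0,"y": 0,"z": 0,"ax": 0,"ay": -0.038,"az": 0},{"x": 0,"y": 0,"z": 0,"ax": 0,"ay": -0.038,"az": 0},{"x": 0,"y": 0,"z": 0,"ax": 0,"ay": -0.038,"az": 0},{"x": 0,"y": 0,"z": 0,"ax": 0,"ay": -0.038,"az": 0},{"x": 0,"y": 0,"z": 0,"ax": 0,"ay": -0.038,"az": 0},{"x": 0.0667,"y": 0.12,"z": 0.0314,"ax": 0,"ay": 0,"az": 0},{"x": 0.0667,"y": 0.12,"z": 0.0314,"ax": 0,"ay": 0,"az": 0},{"x": 0.0667,"y": 0.12,"z": 0.0314,"ax": 0,"ay": 0,"az": 0},{"x": 0.0667,"y": 0.12,"z": 0.0314,"ax": 0,"ay": 0,"az": 0},{"x": 0,"y": 0.12,"z": 0,"ax": 0,"ay": 0,"az": 0}]}}

```text
time_s: 2.85
tool_pos: [0.4114, -0.1007, 0.1108]
ee_rot: [-90.0, -0.1, 36.3]
force: [0.6, 0.2, 0.3]
grip_width: 0.879
```

```bash
python3 plan.py .410 -.1017 .03 36.6; python3 -c "
from h import *
f=grab('top'); save(f,'a1',(300,180,460,320),5)"
```

```text
t 2.85 pos [ 0.4114 -0.1007  0.1108] rot [-9.003e+01 -9.000e-02  3.635e+01] F [0.6 0.2 0.3] grip 75.1 j [-14.  10. -33.  46.   0.  40.]
  rot share [ 0.0002 -0.0014  0.0005] rows>=0.0  shift share x,y,z [-1.130e-02  5.386e-01  4.000e-04] rows>=2.0 | in current frame [-0.0122  0.5385  0.0006]
```

View pics/a1.png

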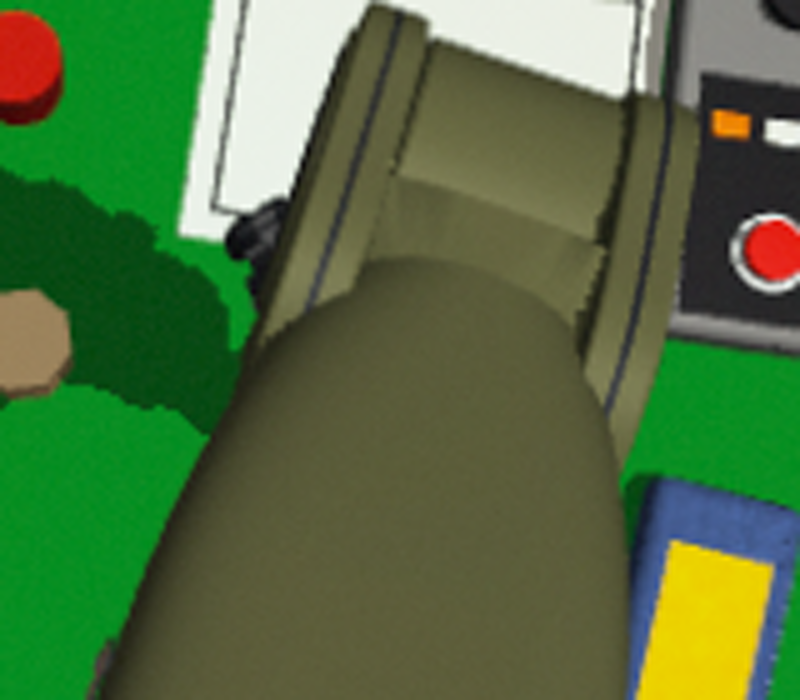

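>>> {"api": "arm_command", "payload": {"rows": [{"x": -0.003,"y": 0.14,"z": 0,"ax": 0,"ay": 0,"az": 0},{"x": -0.003,"y": 0.14,"z": 0,"ax": 0,"ay": 0,"az": 0},{"x": -0.003,"y": 0.14,"z": 0,"ax": 0,"ay": 0,"az": 0},{"x": -0.003,"y": 0.1,"z": 0,"ax": 0,"ay": 0,"az": 0},{"x": 0,"y": 0.04,"z": 0,"ax": 0,"ay": 0,"az": 0},{"x": 0,"y": 0,"z": 0,"ax": 0,"ay": 0,"az": 0},{"x": 0,"y": 0,"z": 0,"ax": 0,"ay": 0,"az": 0},{"x": 0,"y": 0,"z": 0,"ax": 0,"ay": 0,"az": 0},{"x": 0,"y": 0,"z": 0,"ax": 0,"ay": 0,"az": 0},{"x": 0,"y": 0,"z": 0,"ax": 0,"ay": 0,"az": 0}]}}

```text
time_s: 3.73
tool_pos: [0.4097, -0.1031, 0.0282]
ee_rot: [-90.1, -0.1, 36.3]
force: [0.2, -0.1, 0.4]
grip_width: 0.873
```

>>> {"api": "arm_command", "payload": {"rows": [{"x": 0,"y": 0,"z": 0,"ax": 0,"ay": 0,"az": 0},{"x": 0,"y": 0,"z": 0,"ax": 0,"ay": 0,"az": 0},{"x": 0,"y": 0,"z": 0,"ax": 0,"ay": 0,"az": 0},{"x": 0,"y": 0,"z": 0,"ax": 0,"ay": 0,"az": 0},{"x": 0,"y": 0,"z": 0,"ax": 0,"ay": 0,"az": 0},{"x": 0,"y": 0,"z": 0,"ax": 0,"ay": 0,"az": 0},{"x": 0,"y": 0,"z": 0,"ax": 0,"ay": 0,"az": 0},{"x": 0,"y": 0,"z": 0,"ax": 0,"ay": 0,"az": 0},{"x": 0,"y": 0,"z": 0,"ax": 0,"ay": 0,"az": 0},{"x": 0,"y": 0,"z": 0,"ax": 0,"ay": 0,"az": 0}], "gripper": 20}}

```text
time_s: 4.57
tool_pos: [0.4094, -0.103, 0.0278]
ee_rot: [-90.0, -0.0, 36.3]
force: [-0.6, 0.1, 5.6]
grip_width: 0.556
```

```bash
python3 plan.py .410 -.1017 .03 36.6; python3 -c "
from h import *
f=grab('scene'); save(f,'a2',(240,120,400,240),5)"
```

```text
t 4.57 pos [ 0.4094 -0.103   0.0278] rot [-9.004e+01 -5.000e-02  3.625e+01] F [-0.6  0.1  5.6] grip 47.5 j [-14.  17. -41.  33.   0.  40.]
  rot share [ 0.0002 -0.0019  0.0003] rows>=0.0  shift share x,y,z [ 0.0085 -0.0146  0.0043] rows>=0.1 | in current frame [ 0.0085 -0.0146  0.0043]
```

View pics/a2.png

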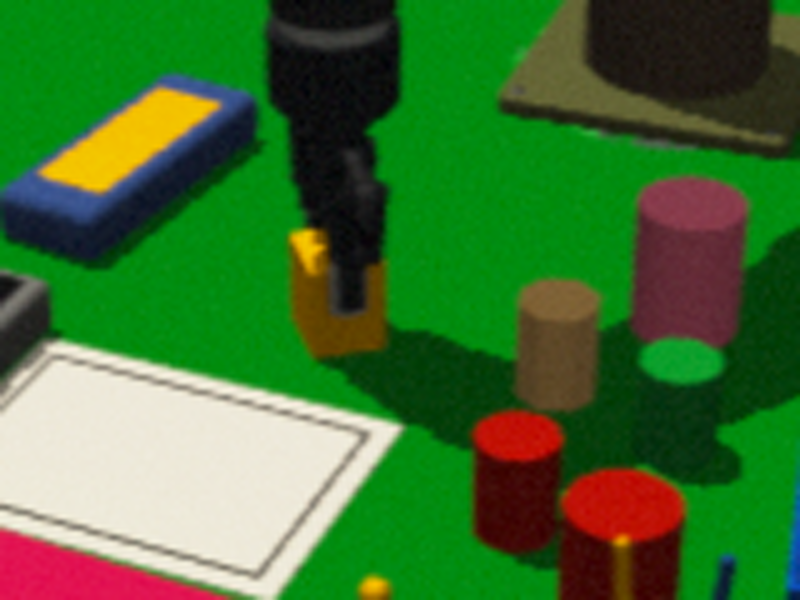

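>>> {"api": "arm_command", "payload": {"rows": [{"x": 0,"y": -0.05,"z": 0,"ax": 0,"ay": 0,"az": 0},{"x": 0,"y": -0.1,"z": 0,"ax": 0,"ay": 0,"az": 0},{"x": 0,"y": -0.15,"z": 0,"ax": 0,"ay": 0,"az": 0},{"x": 0,"y": -0.15,"z": 0,"ax": 0,"ay": 0.036,"az": 0},{"x": 0,"y": -0.15,"z": 0,"ax": 0,"ay": 0.037,"az": 0},{"x": 0,"y": 0,"z": 0,"ax": 0,"ay": 0.037,"az": 0},{"x": 0,"y": 0,"z": 0,"ax": 0,"ay": 0.037,"az": 0},{"x": 0,"y": 0,"z": 0,"ax": 0,"ay": 0.037,"az": 0},{"x": 0,"y": 0,"z": 0,"ax": 0,"ay": 0.037,"az": 0},{"x": 0,"y": 0,"z": 0,"ax": 0,"ay": 0,"az": 0}]}}

```text
time_s: 5.45
tool_pos: [0.4084, -0.1028, 0.1175]
ee_rot: [-90.0, 0.0, -3.6]
force: [0.1, 0.2, -0.7]
grip_width: 0.556
```

```bash
python3 plan.py .5428 -.2032 .06 -3.4
```

```text
t 5.45 pos [ 0.4084 -0.1028  0.1175] rot [-9.00e+01  2.00e-02 -3.63e+00] F [ 0.1  0.2 -0.7] grip 47.5 j [-14.  10. -33.  47.  -0.  80.]
  rot share [-0.     -0.0013 -0.0001] rows>=0.0  shift share x,y,z [ 0.9339  0.3834 -0.6148] rows>=4.4 | in current frame [ 0.9365  0.383  -0.611 ]
```

>>> {"api": "arm_command", "payload": {"rows": [{"x": 0.16,"y": 0,"z": -0.103,"ax": 0,"ay": 0,"az": 0},{"x": 0.16,"y": 0,"z": -0.103,"ax": 0,"ay": 0,"az": 0},{"x": 0.16,"y": 0,"z": -0.103,"ax": 0,"ay": 0,"az": 0},{"x": 0.16,"y": 0,"z": -0.103,"ax": 0,"ay": 0,"az": 0},{"x": 0.16,"y": 0,"z": -0.103,"ax": 0,"ay": 0,"az": 0},{"x": 0.135,"y": 0,"z": -0.1,"ax": 0,"ay": 0,"az": 0},{"x": 0,"y": 0.12,"z": 0,"ax": 0,"ay": 0,"az": 0},{"x": 0,"y": 0.13,"z": 0,"ax": 0,"ay": 0,"az": 0},{"x": 0,"y": 0.13,"z": 0,"ax": 0,"ay": 0,"az": 0},{"x": 0,"y": 0,"z": 0,"ax": 0,"ay": 0,"az": 0}]}}

```text
time_s: 6.28
tool_pos: [0.5398, -0.2025, 0.0564]
ee_rot: [-89.9, 0.4, -3.4]
force: [-1.8, -0.2, -1.3]
grip_width: 0.552
```

```bash
python3 plan.py .5428 -.2032 .0295 -3.4; python3 -c "
from h import *
f=grab('scene'); save(f,'a3',(180,140,340,260),5)"
```

```text
t 6.28 pos [ 0.5398 -0.2025  0.0564] rot [-89.86   0.44  -3.38] F [-1.8 -0.2 -1.3] grip 47.2 j [-21.  27. -17.  46.   0.  73.]
  rot share [-0.0008  0.0001 -0.0024] rows>=0.1  shift share x,y,z [ 0.0199  0.1794 -0.0032] rows>=0.7 | in current frame [ 0.0213  0.1792 -0.0036]
```

View pics/a3.png

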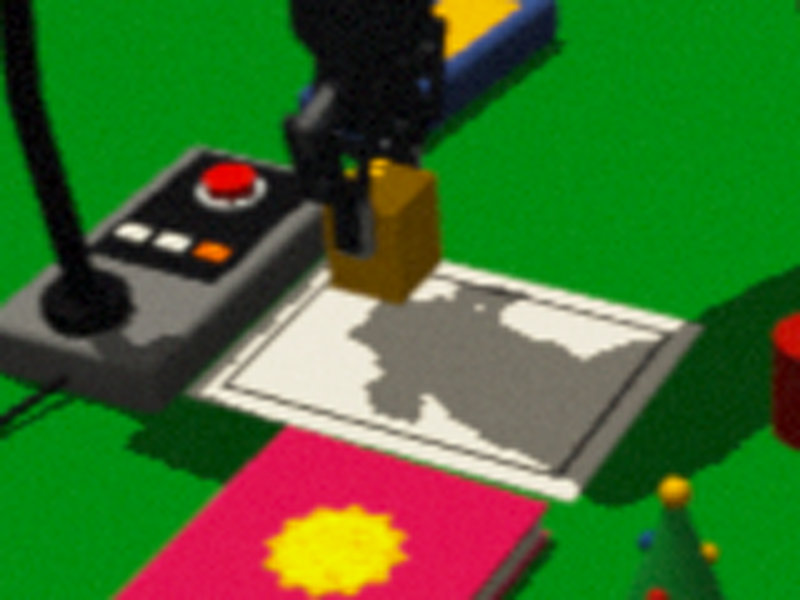

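>>> {"api": "arm_command", "payload": {"rows": [{"x": 0.02,"y": 0.05,"z": 0,"ax": 0,"ay": 0,"az": 0},{"x": 0,"y": 0.04,"z": 0,"ax": 0,"ay": 0,"az": 0},{"x": 0,"y": 0.04,"z": 0,"ax": 0,"ay": 0,"az": 0},{"x": 0,"y": 0.03,"z": 0,"ax": 0,"ay": 0,"az": 0},{"x": 0,"y": 0.015,"z": 0,"ax": 0,"ay": 0,"az": 0},{"x": 0,"y": 0,"z": 0,"ax": 0,"ay": 0,"az": 0},{"x": 0,"y": 0,"z": 0,"ax": 0,"ay": 0,"az": 0},{"x": 0,"y": 0,"z": 0,"ax": 0,"ay": 0,"az": 0},{"x": 0,"y": 0,"z": 0,"ax": 0,"ay": 0,"az": 0},{"x": 0,"y": 0,"z": 0,"ax": 0,"ay": 0,"az": 0}]}}

```text
time_s: 7.17
tool_pos: [0.5463, -0.2039, 0.0344]
ee_rot: [-90.0, -0.0, -3.5]
force: [0.8, 0.3, -0.7]
grip_width: 0.553
```

```bash
python3 plan.py .5428 -.2032 .0295 -3.4
```

```text
t 7.17 pos [ 0.5463 -0.2039  0.0344] rot [-9.001e+01 -3.000e-02 -3.530e+00] F [ 0.8  0.3 -0.7] grip 47.2 j [-20.  29. -18.  43.  -0.  73.]
  rot share [ 0.0001 -0.0007  0.0002] rows>=0.0  shift share x,y,z [-0.0238  0.0324  0.0032] rows>=0.1 | in current frame [-0.0239  0.0324  0.0032]
```

>>> {"api": "arm_command", "payload": {"rows": [{"x": 0,"y": 0.015,"z": 0,"ax": 0,"ay": 0,"az": 0},{"x": 0,"y": 0.01,"z": 0,"ax": 0,"ay": 0,"az": 0},{"x": 0,"y": 0.007,"z": 0,"ax": 0,"ay": 0,"az": 0},{"x": 0,"y": 0,"z": 0,"ax": 0,"ay": 0,"az": 0},{"x": 0,"y": 0,"z": 0,"ax": 0,"ay": 0,"az": 0},{"x": 0,"y": 0,"z": 0,"ax": 0,"ay": 0,"az": 0},{"x": 0,"y": 0,"z": 0,"ax": 0,"ay": 0,"az": 0},{"x": 0,"y": 0,"z": 0,"ax": 0,"ay": 0,"az": 0},{"x": 0,"y": 0,"z": 0,"ax": 0,"ay": 0,"az": 0},{"x": 0,"y": 0,"z": 0,"ax": 0,"ay": 0,"az": 0}]}}

```text
time_s: 8.0
tool_pos: [0.5462, -0.2038, 0.0293]
ee_rot: [-90.0, -0.0, -3.5]
force: [-0.2, 1.2, -0.7]
grip_width: 0.558
```

>>> {"api": "arm_command", "payload": {"rows": [{"x": 0,"y": 0,"z": 0,"ax": 0,"ay": 0,"az": 0},{"x": 0,"y": 0,"z": 0,"ax": 0,"ay": 0,"az": 0},{"x": 0,"y": 0,"z": 0,"ax": 0,"ay": 0,"az": 0},{"x": 0,"y": 0,"z": 0,"ax": 0,"ay": 0,"az": 0},{"x": 0,"y": -0.05,"z": 0,"ax": 0,"ay": 0,"az": 0},{"x": 0,"y": -0.15,"z": 0,"ax": 0,"ay": 0,"az": 0},{"x": 0,"y": -0.2,"z": 0,"ax": 0,"ay": 0,"az": 0},{"x": 0,"y": -0.2,"z": 0,"ax": 0,"ay": 0,"az": 0},{"x": 0,"y": -0.15,"z": 0,"ax": 0,"ay": 0,"az": 0},{"x": 0,"y": 0,"z": 0,"ax": 0,"ay": 0,"az": 0}], "gripper": 72}}

```text
time_s: 8.83
tool_pos: [0.5496, -0.2051, 0.1478]
ee_rot: [-90.2, -0.6, -3.5]
force: [0.6, -0.0, 0.3]
grip_width: 0.841
```

```bash
python3 plan.py .4215 .0355 .11 6.3; python3 -c "
from h import *
f=grab('scene'); save(f,'a4',(180,120,420,280),3.3)"
```

```text
t 8.83 pos [ 0.5496 -0.2051  0.1478] rot [-90.17  -0.55  -3.53] F [ 0.6 -0.   0.3] grip 71.9 j [-20.  23.  -9.  58.   0.  73.]
  rot share [ 0.0012 -0.0546  0.003 ] rows>=1.4  shift share x,y,z [-0.6727  0.2523  1.688 ] rows>=6.8 | in current frame [-0.9535  0.2385  1.5491]
```

View pics/a4.png

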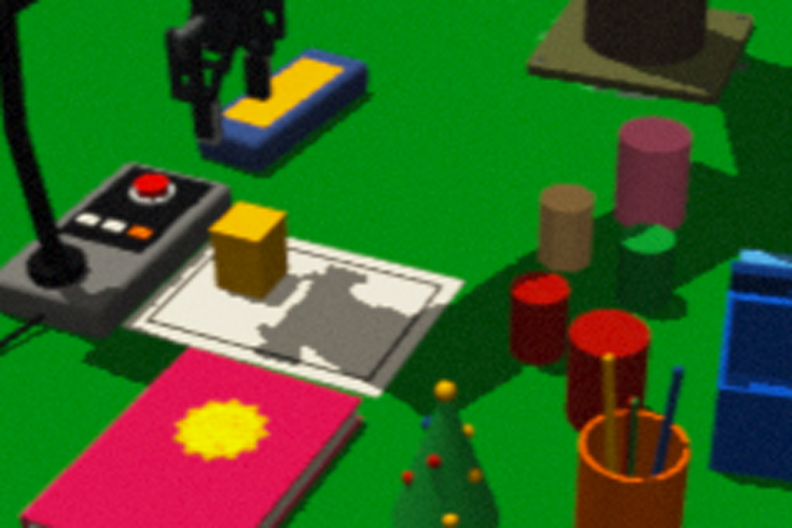

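>>> {"api": "arm_command", "payload": {"rows": [{"x": 0,"y": 0,"z": 0,"ax": 0,"ay": -0.027,"az": 0},{"x": 0,"y": 0,"z": 0,"ax": 0,"ay": -0.027,"az": 0},{"x": -0.085,"y": 0.03,"z": 0.211,"ax": 0,"ay": 0,"az": 0},{"x": -0.085,"y": 0.03,"z": 0.211,"ax": 0,"ay": 0,"az": 0},{"x": -0.085,"y": 0.03,"z": 0.211,"ax": 0,"ay": 0,"az": 0},{"x": -0.085,"y": 0.03,"z": 0.211,"ax": 0,"ay": 0,"az": 0},{"x": -0.085,"y": 0.03,"z": 0.211,"ax": 0,"ay": 0,"az": 0},{"x": -0.085,"y": 0.03,"z": 0.211,"ax": 0,"ay": 0,"az": 0},{"x": -0.085,"y": 0.03,"z": 0.211,"ax": 0,"ay": 0,"az": 0},{"x": -0.085,"y": 0.03,"z": 0.211,"ax": 0,"ay": 0,"az": 0}]}}

```text
time_s: 9.72
tool_pos: [0.4153, 0.038, 0.1047]
ee_rot: [-90.0, 0.1, 6.2]
force: [0.5, 0.3, 0.2]
grip_width: 0.841
```

```bash
python3 plan.py .4215 .0355 .027 6.3
```

```text
t 9.72 pos [0.4153 0.038  0.1047] rot [-89.99   0.1    6.16] F [0.5 0.3 0.2] grip 71.8 j [  5.  10. -35.  45.   0.  89.]
  rot share [-0.0001 -0.0008 -0.0006] rows>=0.0  shift share x,y,z [ 0.0392  0.5181 -0.021 ] rows>=1.9 | in current frame [ 0.0402  0.518  -0.021 ]
```

>>> {"api": "arm_command", "payload": {"rows": [{"x": 0.03,"y": 0,"z": -0.015,"ax": 0,"ay": 0,"az": 0},{"x": 0,"y": 0.1,"z": 0,"ax": 0,"ay": 0,"az": 0},{"x": 0,"y": 0.15,"z": 0,"ax": 0,"ay": 0,"az": 0},{"x": 0,"y": 0.15,"z": 0,"ax": 0,"ay": 0,"az": 0},{"x": 0,"y": 0.08,"z": 0,"ax": 0,"ay": 0,"az": 0},{"x": 0,"y": 0.03,"z": 0,"ax": 0,"ay": 0,"az": 0},{"x": 0,"y": 0,"z": 0,"ax": 0,"ay": 0,"az": 0},{"x": 0,"y": 0,"z": 0,"ax": 0,"ay": 0,"az": 0},{"x": 0,"y": 0,"z": 0,"ax": 0,"ay": 0,"az": 0},{"x": 0,"y": 0,"z": 0,"ax": 0,"ay": 0,"az": 0}]}}

```text
time_s: 10.55
tool_pos: [0.4231, 0.0352, 0.0301]
ee_rot: [-90.0, -0.1, 6.2]
force: [-0.1, -0.1, -0.1]
grip_width: 0.842
```

```bash
python3 plan.py .4215 .0355 .027 6.3
```

```text
t 10.55 pos [0.4231 0.0352 0.0301] rot [-90.    -0.11   6.18] F [-0.1 -0.1 -0.1] grip 71.9 j [  5.  17. -40.  33.   0.  89.]
  rot share [ 0.     -0.0006  0.0006] rows>=0.0  shift share x,y,z [-0.0104  0.0204  0.0034] rows>=0.1 | in current frame [-0.0104  0.0204  0.0034]
```

Close, then lift.

>>> {"api": "arm_command", "payload": {"rows": [{"x": -0.01,"y": 0.02,"z": 0,"ax": 0,"ay": 0,"az": 0},{"x": 0,"y": 0,"z": 0,"ax": 0,"ay": 0,"az": 0},{"x": 0,"y": 0,"z": 0,"ax": 0,"ay": 0,"az": 0},{"x": 0,"y": 0,"z": 0,"ax": 0,"ay": 0,"az": 0},{"x": 0,"y": 0,"z": 0,"ax": 0,"ay": 0,"az": 0},{"x": 0,"y": 0,"z": 0,"ax": 0,"ay": 0,"az": 0},{"x": 0,"y": 0,"z": 0,"ax": 0,"ay": 0,"az": 0},{"x": 0,"y": 0,"z": 0,"ax": 0,"ay": 0,"az": 0},{"x": 0,"y": 0,"z": 0,"ax": 0,"ay": 0,"az": 0},{"x": 0,"y": 0,"z": 0,"ax": 0,"ay": 0,"az": 0}], "gripper": 20}}

```text
time_s: 11.38
tool_pos: [0.4206, 0.035, 0.0267]
ee_rot: [-90.0, -0.0, 6.2]
force: [-1.9, -1.0, 5.5]
grip_width: 0.533
```

>>> {"api": "arm_command", "payload": {"rows": [{"x": 0,"y": -0.05,"z": 0,"ax": 0,"ay": 0,"az": 0},{"x": 0,"y": -0.15,"z": 0,"ax": 0,"ay": 0,"az": 0},{"x": 0,"y": -0.2,"z": 0,"ax": 0,"ay": 0,"az": 0},{"x": 0,"y": -0.15,"z": 0,"ax": 0,"ay": 0.027,"az": 0},{"x": 0,"y": -0.05,"z": 0,"ax": 0,"ay": 0.027,"az": 0},{"x": 0,"y": 0,"z": 0,"ax": 0,"ay": 0,"az": 0},{"x": 0,"y": 0,"z": 0,"ax": 0,"ay": 0,"az": 0},{"x": 0,"y": 0,"z": 0,"ax": 0,"ay": 0,"az": 0},{"x": 0,"y": 0,"z": 0,"ax": 0,"ay": 0,"az": 0},{"x": 0,"y": 0,"z": 0,"ax": 0,"ay": 0,"az": 0}]}}

```text
time_s: 12.22
tool_pos: [0.4196, 0.0349, 0.1152]
ee_rot: [-90.0, 0.1, -3.5]
force: [-0.3, -0.3, -1.6]
grip_width: 0.53
```

```bash
python3 plan.py .5460 -.1483 .029 -3.4;python3 -c "
from h import *
f=grab('scene'); save(f,'a5',(180,100,420,280),3.3)"
```

```text
t 12.22 pos [0.4196 0.0349 0.1152] rot [-90.02   0.14  -3.48] F [-0.3 -0.3 -1.6] grip 45.2 j [  5.  10. -33.  47.   0.  98.]
  rot share [ 0.0001 -0.0005 -0.0008] rows>=0.0  shift share x,y,z [ 0.9135  0.5749 -1.1694] rows>=5.9 | in current frame [ 0.9165  0.5731 -1.1679]
```

View pics/a5.png

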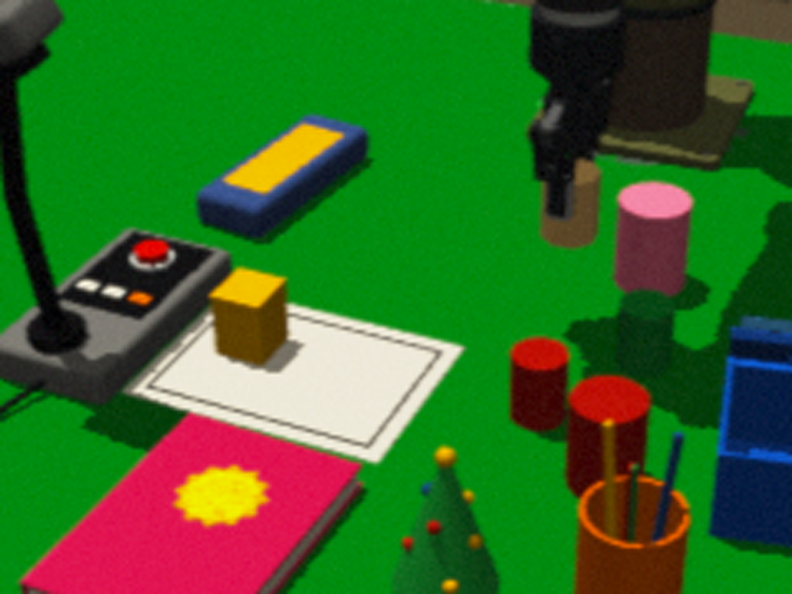

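>>> {"api": "arm_command", "payload": {"rows": [{"x": 0.13,"y": 0,"z": -0.167,"ax": 0,"ay": 0,"az": 0},{"x": 0.13,"y": 0,"z": -0.167,"ax": 0,"ay": 0,"az": 0},{"x": 0.13,"y": 0,"z": -0.167,"ax": 0,"ay": 0,"az": 0},{"x": 0.13,"y": 0,"z": -0.167,"ax": 0,"ay": 0,"az": 0},{"x": 0.13,"y": 0,"z": -0.167,"ax": 0,"ay": 0,"az": 0},{"x": 0.13,"y": 0,"z": -0.167,"ax": 0,"ay": 0,"az": 0},{"x": 0.13,"y": 0,"z": -0.167,"ax": 0,"ay": 0,"az": 0},{"x": 0,"y": 0.1,"z": 0,"ax": 0,"ay": 0,"az": 0},{"x": 0,"y": 0,"z": 0,"ax": 0,"ay": 0,"az": 0},{"x": 0,"y": 0,"z": 0,"ax": 0,"ay": 0,"az": 0}]}}

```text
time_s: 13.1
tool_pos: [0.5443, -0.1481, 0.0996]
ee_rot: [-89.9, 0.3, -3.5]
force: [-0.4, -0.2, -0.7]
grip_width: 0.532
```

```bash
python3 plan.py .5460 -.1483 .029 -3.4
```

```text
t 13.10 pos [ 0.5443 -0.1481  0.0996] rot [-89.93   0.26  -3.55] F [-0.4 -0.2 -0.7] grip 45.4 j [-15.  24. -15.  51.   0.  78.]
  rot share [-0.0004 -0.0008 -0.0014] rows>=0.0  shift share x,y,z [ 0.0111  0.4709 -0.0005] rows>=1.7 | in current frame [ 0.0132  0.4709 -0.0011]
```

>>> {"api": "arm_command", "payload": {"rows": [{"x": 0,"y": 0.1,"z": 0,"ax": 0,"ay": 0,"az": 0},{"x": 0,"y": 0.12,"z": 0,"ax": 0,"ay": 0,"az": 0},{"x": 0,"y": 0.12,"z": 0,"ax": 0,"ay": 0,"az": 0},{"x": 0,"y": 0.08,"z": 0,"ax": 0,"ay": 0,"az": 0},{"x": 0,"y": 0.04,"z": 0,"ax": 0,"ay": 0,"az": 0},{"x": 0,"y": 0.01,"z": 0,"ax": 0,"ay": 0,"az": 0},{"x": 0,"y": 0,"z": 0,"ax": 0,"ay": 0,"az": 0},{"x": 0,"y": 0,"z": 0,"ax": 0,"ay": 0,"az": 0},{"x": 0,"y": 0,"z": 0,"ax": 0,"ay": 0,"az": 0},{"x": 0,"y": 0,"z": 0,"ax": 0,"ay": 0,"az": 0}]}}

```text
time_s: 13.93
tool_pos: [0.5468, -0.1485, 0.0317]
ee_rot: [-90.0, -0.1, -3.5]
force: [0.7, -0.3, -0.6]
grip_width: 0.529
```

>>> {"api": "arm_command", "payload": {"rows": [{"x": 0,"y": 0.01,"z": 0,"ax": 0,"ay": 0,"az": 0},{"x": 0,"y": 0.01,"z": 0,"ax": 0,"ay": 0,"az": 0},{"x": 0,"y": 0.007,"z": 0,"ax": 0,"ay": 0,"az": 0},{"x": 0,"y": 0,"z": 0,"ax": 0,"ay": 0,"az": 0},{"x": 0,"y": 0,"z": 0,"ax": 0,"ay": 0,"az": 0},{"x": 0,"y": 0,"z": 0,"ax": 0,"ay": 0,"az": 0},{"x": 0,"y": 0,"z": 0,"ax": 0,"ay": 0,"az": 0},{"x": 0,"y": 0,"z": 0,"ax": 0,"ay": 0,"az": 0},{"x": 0,"y": 0,"z": 0,"ax": 0,"ay": 0,"az": 0},{"x": 0,"y": 0,"z": 0,"ax": 0,"ay": 0,"az": 0}]}}

```text
time_s: 14.77
tool_pos: [0.5461, -0.1484, 0.0267]
ee_rot: [-90.0, -0.0, -3.5]
force: [-1.0, -0.7, 0.2]
grip_width: 0.527
```

>>> {"api": "arm_command", "payload": {"rows": [{"x": 0,"y": 0,"z": 0,"ax": 0,"ay": 0,"az": 0},{"x": 0,"y": 0,"z": 0,"ax": 0,"ay": 0,"az": 0},{"x": 0,"y": 0,"z": 0,"ax": 0,"ay": 0,"az": 0},{"x": 0,"y": 0,"z": 0,"ax": 0,"ay": 0,"az": 0},{"x": 0,"y": -0.05,"z": 0,"ax": 0,"ay": 0,"az": 0},{"x": 0,"y": -0.15,"z": 0,"ax": 0,"ay": 0,"az": 0},{"x": 0,"y": -0.2,"z": 0,"ax": 0,"ay": 0,"az": 0},{"x": 0,"y": -0.15,"z": 0,"ax": 0,"ay": 0,"az": 0},{"x": 0,"y": -0.05,"z": 0,"ax": 0,"ay": 0,"az": 0},{"x": 0,"y": 0,"z": 0,"ax": 0,"ay": 0,"az": 0}], "gripper": 72}}

```text
time_s: 15.6
tool_pos: [0.5481, -0.1489, 0.1196]
ee_rot: [-90.1, -0.3, -3.5]
force: [0.5, 0.3, 0.1]
grip_width: 0.844
```

```bash
python3 plan.py .5561 .053 .12 -41;python3 -c "
from h import *
f=grab('scene'); save(f,'a6',(180,100,420,280),3.3)"
```

```text
t 15.60 pos [ 0.5481 -0.1489  0.1196] rot [-90.06  -0.32  -3.53] F [0.5 0.3 0.1] grip 72.0 j [-15.  23. -14.  53.   0.  78.]
  rot share [-2.000e-04  2.082e-01  1.800e-03] rows>=5.2  shift share x,y,z [-0.8431 -0.003   1.051 ] rows>=5.0 | in current frame [-0.0297 -0.0046  1.347 ]
```

View pics/a6.png

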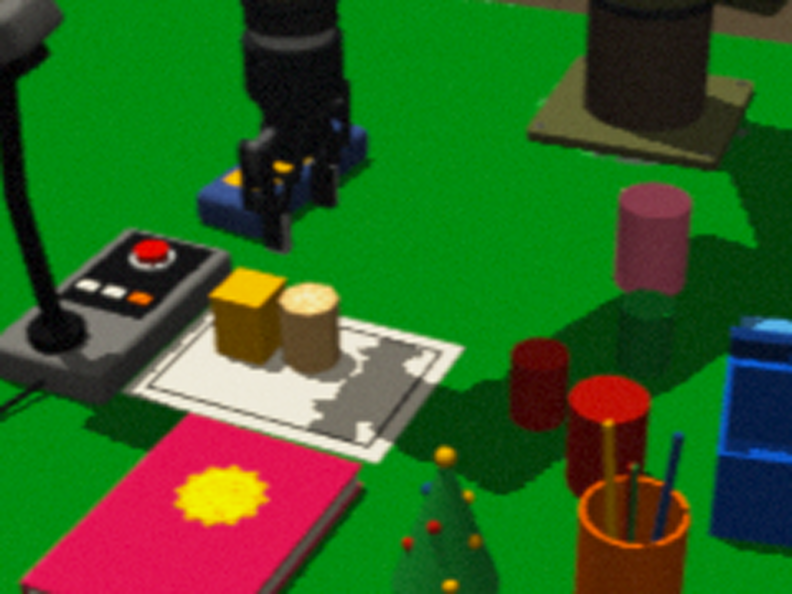

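>>> {"api": "arm_command", "payload": {"rows": [{"x": -0.005,"y": 0,"z": 0.2245,"ax": 0,"ay": 0,"az": 0},{"x": -0.005,"y": 0,"z": 0.2245,"ax": 0,"ay": 0,"az": 0},{"x": -0.005,"y": 0,"z": 0.2245,"ax": 0,"ay": 0,"az": 0},{"x": -0.005,"y": 0,"z": 0.2245,"ax": 0,"ay": 0,"az": 0},{"x": -0.005,"y": 0,"z": 0.2245,"ax": 0,"ay": 0,"az": 0},{"x": -0.005,"y": 0,"z": 0.2245,"ax": 0,"ay": 0,"az": 0},{"x": 0,"y": 0,"z": 0,"ax": 0,"ay": 0.038,"az": 0},{"x": 0,"y": 0,"z": 0,"ax": 0,"ay": 0.038,"az": 0},{"x": 0,"y": 0,"z": 0,"ax": 0,"ay": 0.038,"az": 0},{"x": 0,"y": 0,"z": 0,"ax": 0,"ay": 0.038,"az": 0}]}}

```text
time_s: 16.48
tool_pos: [0.5524, 0.0539, 0.1146]
ee_rot: [-90.1, 0.2, -31.2]
force: [0.1, -1.0, -0.9]
grip_width: 0.839
```

```bash
python3 plan.py .5561 .053 .026 -30.9
```

```text
t 16.48 pos [0.5524 0.0539 0.1146] rot [-90.14   0.18 -31.17] F [ 0.1 -1.  -0.9] grip 71.7 j [  6.  22. -15.  53.  -0. 127.]
  rot share [ 0.0008 -0.0015 -0.001 ] rows>=0.0  shift share x,y,z [0.0243 0.5904 0.0075] rows>=2.2 | in current frame [0.0261 0.5903 0.009 ]
```

>>> {"api": "arm_command", "payload": {"rows": [{"x": 0.01,"y": 0.1,"z": 0.005,"ax": 0,"ay": 0,"az": 0},{"x": 0.01,"y": 0.15,"z": 0,"ax": 0,"ay": 0,"az": 0},{"x": 0,"y": 0.15,"z": 0,"ax": 0,"ay": 0,"az": 0},{"x": 0,"y": 0.12,"z": 0,"ax": 0,"ay": 0,"az": 0},{"x": 0,"y": 0.05,"z": 0,"ax": 0,"ay": 0,"az": 0},{"x": 0,"y": 0.02,"z": 0,"ax": 0,"ay": 0,"az": 0},{"x": 0,"y": 0,"z": 0,"ax": 0,"ay": 0,"az": 0},{"x": 0,"y": 0,"z": 0,"ax": 0,"ay": 0,"az": 0},{"x": 0,"y": 0,"z": 0,"ax": 0,"ay": 0,"az": 0},{"x": 0,"y": 0,"z": 0,"ax": 0,"ay": 0,"az": 0}]}}

```text
time_s: 17.32
tool_pos: [0.558, 0.0527, 0.0293]
ee_rot: [-89.9, -0.1, -30.9]
force: [0.3, -0.3, 0.0]
grip_width: 0.848
```

```bash
python3 plan.py .5561 .053 .027 -30.9;python3 -c "
from h import *
f=grab('scene'); save(f,'a7',(280,140,440,260),5)"
```

```text
t 17.32 pos [0.558  0.0527 0.0293] rot [-89.92  -0.1  -30.89] F [ 0.3 -0.3  0. ] grip 72.4 j [  5.  27. -22.  41.   0. 126.]
  rot share [-0.0004  0.0001  0.0006] rows>=0.0  shift share x,y,z [-0.0116  0.0154 -0.005 ] rows>=0.1 | in current frame [-0.0116  0.0153 -0.005 ]
```

View pics/a7.png

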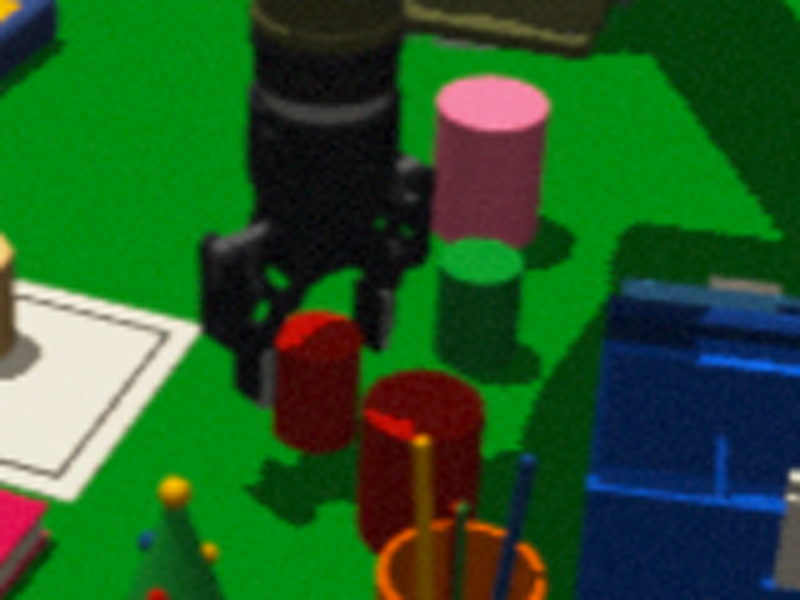

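>>> {"api": "arm_command", "payload": {"rows": [{"x": -0.01,"y": 0.015,"z": 0,"ax": 0,"ay": 0,"az": 0},{"x": 0,"y": 0,"z": 0,"ax": 0,"ay": 0,"az": 0},{"x": 0,"y": 0,"z": 0,"ax": 0,"ay": 0,"az": 0},{"x": 0,"y": 0,"z": 0,"ax": 0,"ay": 0,"az": 0},{"x": 0,"y": 0,"z": 0,"ax": 0,"ay": 0,"az": 0},{"x": 0,"y": 0,"z": 0,"ax": 0,"ay": 0,"az": 0},{"x": 0,"y": 0,"z": 0,"ax": 0,"ay": 0,"az": 0},{"x": 0,"y": 0,"z": 0,"ax": 0,"ay": 0,"az": 0},{"x": 0,"y": 0,"z": 0,"ax": 0,"ay": 0,"az": 0},{"x": 0,"y": 0,"z": 0,"ax": 0,"ay": 0,"az": 0}], "gripper": 20}}

```text
time_s: 18.2
tool_pos: [0.5558, 0.0535, 0.0263]
ee_rot: [-90.0, -0.0, -30.9]
force: [-1.5, 0.2, 5.5]
grip_width: 0.521
```

>>> {"api": "arm_command", "payload": {"rows": [{"x": 0,"y": -0.05,"z": 0,"ax": 0,"ay": 0,"az": 0},{"x": 0,"y": -0.15,"z": 0,"ax": 0,"ay": 0,"az": 0},{"x": 0,"y": -0.2,"z": 0,"ax": 0,"ay": 0,"az": 0},{"x": 0,"y": -0.15,"z": 0,"ax": 0,"ay": -0.038,"az": 0},{"x": 0,"y": -0.05,"z": 0,"ax": 0,"ay": -0.038,"az": 0},{"x": 0,"y": 0,"z": 0,"ax": 0,"ay": -0.038,"az": 0},{"x": 0,"y": 0,"z": 0,"ax": 0,"ay": -0.038,"az": 0},{"x": 0,"y": 0,"z": 0,"ax": 0,"ay": 0,"az": 0},{"x": 0,"y": 0,"z": 0,"ax": 0,"ay": 0,"az": 0},{"x": 0,"y": 0,"z": 0,"ax": 0,"ay": 0,"az": 0}]}}

```text
time_s: 19.03
tool_pos: [0.5554, 0.0533, 0.1157]
ee_rot: [-90.0, 0.0, -3.7]
force: [0.6, -0.6, -0.4]
grip_width: 0.53
```

```bash
python3 plan.py .5494 -.0914 .0275 -3.5
```

```text
t 19.03 pos [0.5554 0.0533 0.1157] rot [-9.001e+01  4.000e-02 -3.680e+00] F [ 0.6 -0.6 -0.4] grip 45.3 j [  5.  22. -15.  53.  -0.  99.]
  rot share [ 0.0001 -0.001  -0.0002] rows>=0.0  shift share x,y,z [ 0.019   0.5877 -0.9655] rows>=4.2 | in current frame [ 0.0224  0.5878 -0.9653]
```

>>> {"api": "arm_command", "payload": {"rows": [{"x": 0.004,"y": 0,"z": -0.193,"ax": 0,"ay": 0,"az": 0},{"x": 0.004,"y": 0,"z": -0.193,"ax": 0,"ay": 0,"az": 0},{"x": 0.004,"y": 0,"z": -0.193,"ax": 0,"ay": 0,"az": 0},{"x": 0.004,"y": 0,"z": -0.193,"ax": 0,"ay": 0,"az": 0},{"x": 0.004,"y": 0,"z": -0.193,"ax": 0,"ay": 0,"az": 0},{"x": 0,"y": 0.1,"z": 0,"ax": 0,"ay": 0,"az": 0},{"x": 0,"y": 0.15,"z": 0,"ax": 0,"ay": 0,"az": 0},{"x": 0,"y": 0.15,"z": 0,"ax": 0,"ay": 0,"az": 0},{"x": 0,"y": 0.1,"z": 0,"ax": 0,"ay": 0,"az": 0},{"x": 0,"y": 0,"z": 0,"ax": 0,"ay": 0,"az": 0}]}}

```text
time_s: 19.87
tool_pos: [0.5465, -0.0909, 0.0375]
ee_rot: [-90.0, 0.4, -3.6]
force: [-1.1, -0.1, -0.4]
grip_width: 0.524
```

>>> {"api": "arm_command", "payload": {"rows": [{"x": 0,"y": 0.03,"z": 0,"ax": 0,"ay": 0,"az": 0},{"x": 0,"y": 0.02,"z": 0,"ax": 0,"ay": 0,"az": 0},{"x": 0,"y": 0.01,"z": 0,"ax": 0,"ay": 0,"az": 0},{"x": 0,"y": 0,"z": 0,"ax": 0,"ay": 0,"az": 0},{"x": 0,"y": 0,"z": 0,"ax": 0,"ay": 0,"az": 0},{"x": 0,"y": 0,"z": 0,"ax": 0,"ay": 0,"az": 0},{"x": 0,"y": 0,"z": 0,"ax": 0,"ay": 0,"az": 0},{"x": 0,"y": 0,"z": 0,"ax": 0,"ay": 0,"az": 0},{"x": 0,"y": 0,"z": 0,"ax": 0,"ay": 0,"az": 0},{"x": 0,"y": 0,"z": 0,"ax": 0,"ay": 0,"az": 0}]}}

```text
time_s: 20.7
tool_pos: [0.5498, -0.0913, 0.032]
ee_rot: [-90.0, -0.0, -3.5]
force: [-0.7, 0.2, -1.1]
grip_width: 0.531
```

```bash
python3 plan.py .5494 -.0914 .0275 -3.5;python3 -c "
from h import *
f=grab('scene'); save(f,'a8',(200,140,360,260),5)"
```

```text
t 20.70 pos [ 0.5498 -0.0913  0.032 ] rot [-9.00e+01 -1.00e-02 -3.53e+00] F [-0.7  0.2 -1.1] grip 45.4 j [ -9.  27. -22.  41.  -0.  84.]
  rot share [ 0.     -0.0002  0.    ] rows>=0.0  shift share x,y,z [-0.0026  0.0303 -0.0011] rows>=0.1 | in current frame [-0.0026  0.0303 -0.0011]
```

View pics/a8.png

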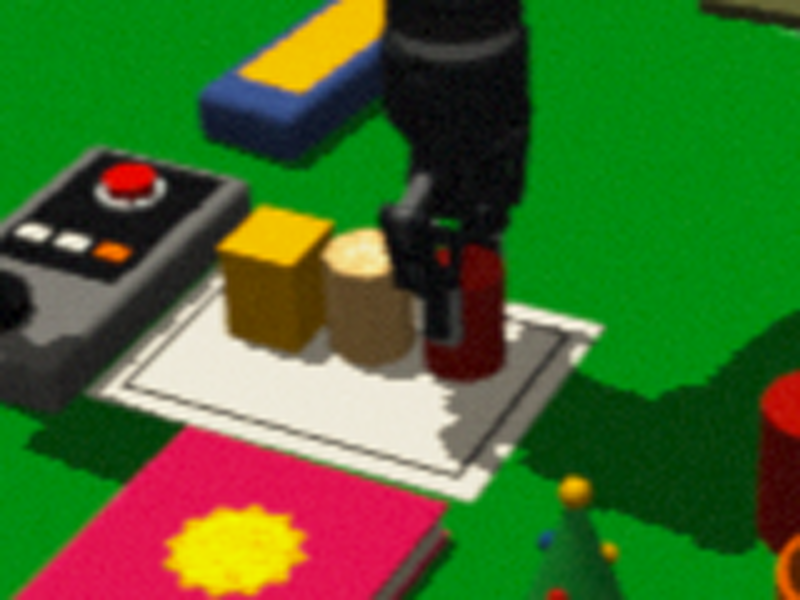

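>>> {"api": "arm_command", "payload": {"rows": [{"x": 0,"y": 0.015,"z": 0,"ax": 0,"ay": 0,"az": 0},{"x": 0,"y": 0.01,"z": 0,"ax": 0,"ay": 0,"az": 0},{"x": 0,"y": 0.008,"z": 0,"ax": 0,"ay": 0,"az": 0},{"x": 0,"y": 0,"z": 0,"ax": 0,"ay": 0,"az": 0},{"x": 0,"y": 0,"z": 0,"ax": 0,"ay": 0,"az": 0},{"x": 0,"y": 0,"z": 0,"ax": 0,"ay": 0,"az": 0},{"x": 0,"y": 0,"z": 0,"ax": 0,"ay": 0,"az": 0},{"x": 0,"y": 0,"z": 0,"ax": 0,"ay": 0,"az": 0},{"x": 0,"y": 0,"z": 0,"ax": 0,"ay": 0,"az": 0},{"x": 0,"y": 0,"z": 0,"ax": 0,"ay": 0,"az": 0}]}}

```text
time_s: 21.58
tool_pos: [0.5498, -0.0913, 0.0271]
ee_rot: [-90.0, -0.0, -3.5]
force: [0.8, 1.6, -0.3]
grip_width: 0.527
```

>>> {"api": "arm_command", "payload": {"rows": [{"x": 0,"y": 0,"z": 0,"ax": 0,"ay": 0,"az": 0},{"x": 0,"y": 0,"z": 0,"ax": 0,"ay": 0,"az": 0},{"x": 0,"y": 0,"z": 0,"ax": 0,"ay": 0,"az": 0},{"x": 0,"y": 0,"z": 0,"ax": 0,"ay": 0,"az": 0},{"x": 0,"y": -0.05,"z": 0,"ax": 0,"ay": 0,"az": 0},{"x": 0,"y": -0.15,"z": 0,"ax": 0,"ay": 0,"az": 0},{"x": 0,"y": -0.2,"z": 0,"ax": 0,"ay": 0,"az": 0},{"x": 0,"y": -0.15,"z": 0,"ax": 0,"ay": 0,"az": 0},{"x": 0,"y": -0.05,"z": 0,"ax": 0,"ay": 0,"az": 0},{"x": 0,"y": 0,"z": 0,"ax": 0,"ay": 0,"az": 0}], "gripper": 72}}

```text
time_s: 22.42
tool_pos: [0.5519, -0.0916, 0.1198]
ee_rot: [-90.0, -0.3, -3.5]
force: [0.1, 0.1, 1.0]
grip_width: 0.846
```

```bash
python3 - <<'E'
from h import *
f=grab("top"); 
# key: red top
hsv=cv2.cvtColor(f["pixels"],cv2.COLOR_RGB2HSV)
m=((hsv[...,0]<8)|(hsv[...,0]>172))&(hsv[...,1]>150)&(hsv[...,2]>100)
m[:, :430]=0; m[:, 480:]=0; m[:200]=0;m[260:]=0
v,u=np.nonzero(m); print(len(u),u.mean(),v.mean()); print(px2w(f,[(u.mean(),v.mean())],.047))
g=grab("scene"); hsv=cv2.cvtColor(g["pixels"],cv2.COLOR_RGB2HSV)
m=((hsv[...,0]<8)|(hsv[...,0]>172))&(hsv[...,1]>150)&(hsv[...,2]>100)
m[:, :215]=0; m[:, 240:]=0; m[:165]=0;m[190:]=0
v,u=np.nonzero(m); print(len(u),u.mean(),v.mean()); print(px2w(g,[(u.mean(),v.mean())],.046))
c,s=np.cos(np.radians(-3.4)),np.sin(np.radians(-3.4))
print("model key",.5657-.055*c+.170*s,-.1545-.055*s-.17*c)
save(f,"t2",(300,110,500,290),4)
E
python3 plan.py .501 -.3205 .1 -3.5
```

```text
110 454.2909090909091 229.63636363636363
[[ 0.49950079 -0.31871829  0.047     ]]
55 225.38181818181818 175.12727272727273
[[ 0.49961114 -0.3203344   0.046     ]]
model key 0.5007147259562794 -0.32093892020036224
t 22.52 pos [ 0.5495 -0.0912  0.1167] rot [-9.00e+01  1.00e-02 -3.53e+00] F [-0.  -0.  -0.1] grip 71.9 j [ -9.  22. -15.  53.  -0.  84.]
  rot share [ 0.     -0.0002 -0.0001] rows>=0.0  shift share x,y,z [-0.2294  0.1114 -1.5455] rows>=5.8 | in current frame [-0.2286  0.1115 -1.5456]
```

View pics/t2.png

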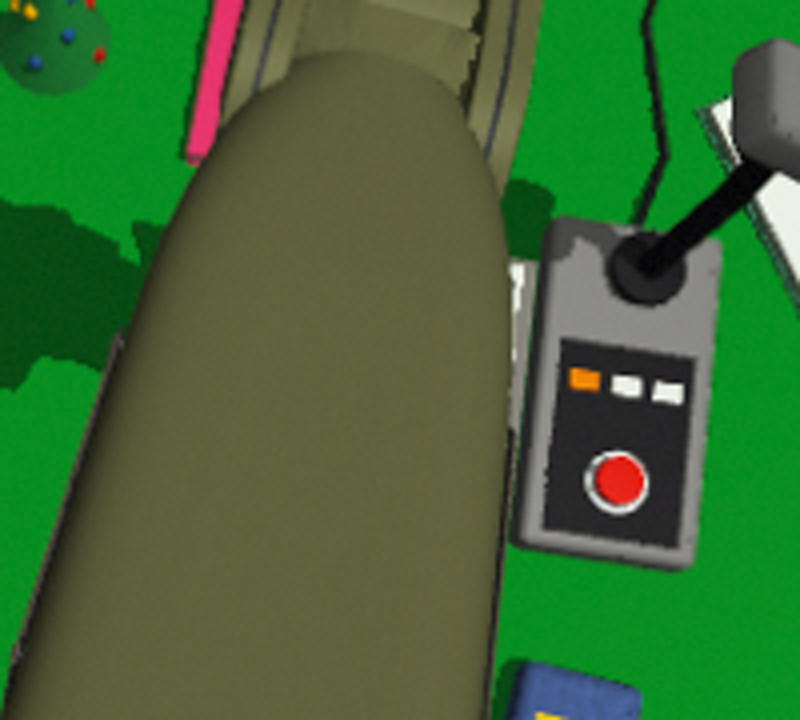

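Run:
```python
from h import *
for n in ("top","scene"):
    P=cloud(grab(n)).reshape(-1,3); P=P[(abs(P[:,1]+.1)<.2)&(P[:,0]>.3)&(P[:,0]<.75)]
    P=P[~((P[:,0]>.59)&(P[:,1]<-.28))]
    for z in np.arange(.1,.6,.05):
        r=P[(P[:,2]>z)&(P[:,2]<z+.05)]
        if len(r)>5: print(n,round(z,2),len(r),np.percentile(r[:,:2],[1,99],axis=0).round(3).tolist())
```

```text
top 0.55 825 [[0.527, -0.138], [0.59, -0.042]]
scene 0.1 126 [[0.509, -0.103], [0.601, -0.079]]
scene 0.15 369 [[0.488, -0.108], [0.619, -0.073]]
scene 0.2 477 [[0.487, -0.11], [0.621, -0.058]]
scene 0.25 616 [[0.542, -0.124], [0.59, -0.054]]
scene 0.3 587 [[0.542, -0.121], [0.588, -0.056]]
scene 0.35 638 [[0.538, -0.119], [0.59, -0.055]]
scene 0.4 932 [[0.52, -0.135], [0.599, -0.044]]
scene 0.45 1154 [[0.52, -0.133], [0.598, -0.046]]
scene 0.5 1108 [[0.509, -0.137], [0.601, -0.041]]
scene 0.55 342 [[0.529, -0.138], [0.605, -0.041]]
```

>>> {"api": "arm_command", "payload": {"rows": [{"x": -0.115,"y": 0,"z": 0,"ax": 0,"ay": 0,"az": 0},{"x": -0.12,"y": 0,"z": 0,"ax": 0,"ay": 0,"az": 0},{"x": 0,"y": 0,"z": -0.193,"ax": 0,"ay": 0,"az": 0},{"x": 0,"y": 0,"z": -0.193,"ax": 0,"ay": 0,"az": 0},{"x": 0,"y": 0,"z": -0.193,"ax": 0,"ay": 0,"az": 0},{"x": 0,"y": 0,"z": -0.193,"ax": 0,"ay": 0,"az": 0},{"x": 0,"y": 0,"z": -0.193,"ax": 0,"ay": 0,"az": 0},{"x": 0,"y": 0,"z": -0.193,"ax": 0,"ay": 0,"az": 0},{"x": 0,"y": 0,"z": -0.193,"ax": 0,"ay": 0,"az": 0},{"x": 0,"y": 0,"z": -0.193,"ax": 0,"ay": 0,"az": 0}], "gripper": 0}}

```text
time_s: 23.45
tool_pos: [0.499, -0.321, 0.1151]
ee_rot: [-89.9, 0.2, -3.5]
force: [0.6, 0.9, 0.5]
grip_width: 0.0
```

>>> {"api": "arm_command", "payload": {"rows": [{"x": 0,"y": 0,"z": 0,"ax": 0,"ay": 0,"az": 0},{"x": 0,"y": 0.1,"z": 0,"ax": 0,"ay": 0,"az": 0},{"x": 0,"y": 0.1,"z": 0,"ax": 0,"ay": 0,"az": 0},{"x": 0,"y": 0,"z": 0,"ax": 0,"ay": 0,"az": 0},{"x": 0,"y": 0,"z": 0,"ax": 0,"ay": 0,"az": 0},{"x": 0,"y": 0,"z": 0,"ax": 0,"ay": 0,"az": 0},{"x": 0,"y": 0,"z": 0,"ax": 0,"ay": 0,"az": 0},{"x": 0,"y": 0,"z": 0,"ax": 0,"ay": 0,"az": 0},{"x": 0,"y": 0,"z": 0,"ax": 0,"ay": 0,"az": 0},{"x": 0,"y": 0,"z": 0,"ax": 0,"ay": 0,"az": 0}]}}

```text
time_s: 24.28
tool_pos: [0.5008, -0.3203, 0.0876]
ee_rot: [-90.0, -0.1, -3.5]
force: [0.5, 0.5, 1.0]
grip_width: -0.001
```

```bash
python3 - <<'E'
from h import *
f=grab("top"); save(f,"t3",(260,110,500,290),3.3); save(grab("scene"),"s3",(180,100,380,250),4)
for n,uv in [("cyl",0),("oct",0),("cub",0)]: pass
P=cloud(f); Z=P[...,2]; m=((Z>.053)&(Z<.067)).astype(np.uint8)
k,l,s,c=cv2.connectedComponentsWithStats(m)
for i in range(1,k):
    if s[i,4]>120:
        q=(P[l==i][:,:2]*1000).astype(np.float32); print(s[i,4],cv2.minAreaRect(q),[int(x) for x in f["pixels"][l==i].mean(0)])
E
python3 plan.py .5 -.320 .055 -3.5
```

```text
174 ((594.4865112304688, 423.2486572265625), (77.08895111083984, 149.3605194091797), 51.85929489135742) [10, 38, 80]
291 ((550.23388671875, -91.34700012207031), (44.85906982421875, 44.65531921386719), 60.591312408447266) [176, 34, 24]
375 ((545.8772583007812, -202.75067138671875), (44.48904037475586, 48.861812591552734), 86.04119110107422) [140, 105, 4]
304 ((506.3743896484375, -142.69068908691406), (44.487403869628906, 45.291481018066406), 4.717795372009277) [147, 124, 87]
292 ((457.2774353027344, 114.67904663085938), (43.868896484375, 43.1906852722168), 5.484566688537598) [49, 173, 76]
t 24.38 pos [ 0.5005 -0.3203  0.0874] rot [-9.002e+01 -3.000e-02 -3.520e+00] F [-0.4 -0.4  0.5] grip 0.1 j [-33.  27. -12.  51.   0.  61.]
  rot share [ 0.0001 -0.0001  0.0002] rows>=0.0  shift share x,y,z [-0.0038  0.2159  0.0017] rows>=0.8 | in current frame [-0.0039  0.2159  0.0018]
```

View pics/t3.png

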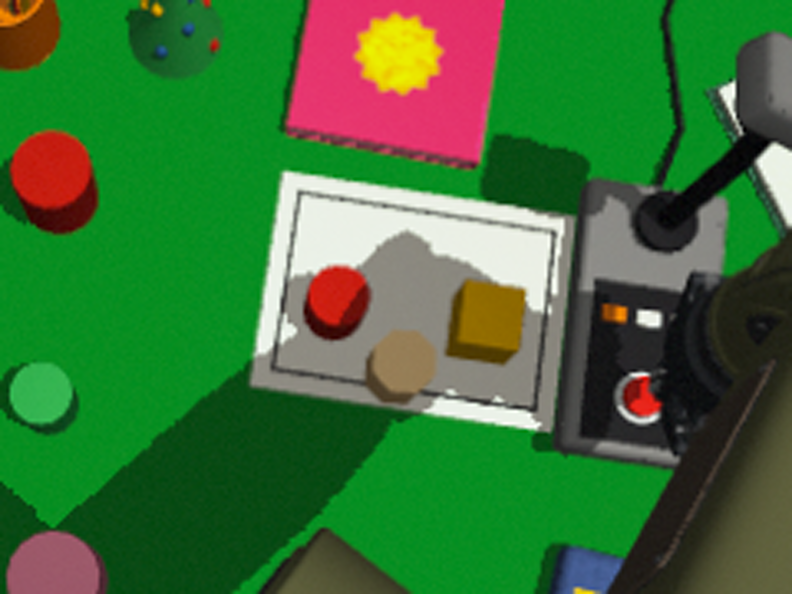

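View pics/s3.png

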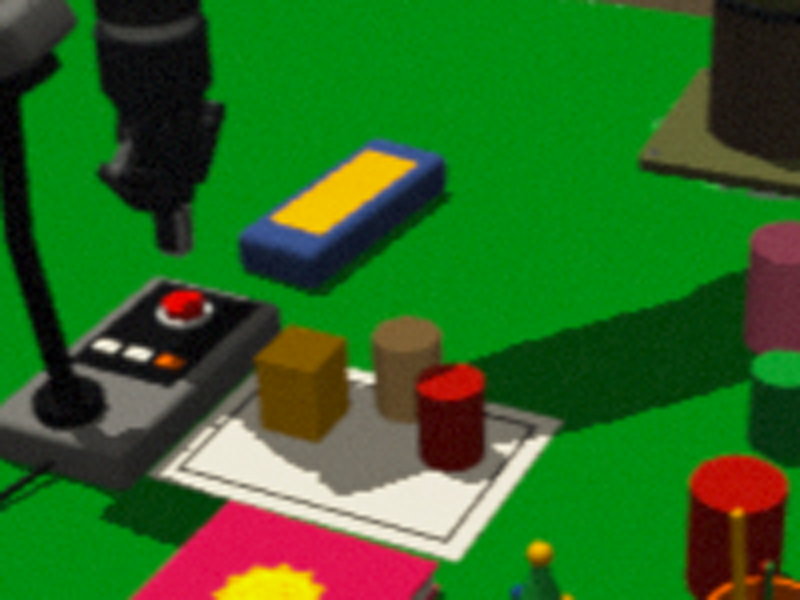

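>>> {"api": "arm_command", "payload": {"rows": [{"x": 0,"y": -0.15,"z": 0,"ax": 0,"ay": -0.023,"az": 0},{"x": 0,"y": -0.08,"z": 0,"ax": 0,"ay": -0.023,"az": 0},{"x": 0.02,"y": 0,"z": 0.197,"ax": 0,"ay": 0,"az": 0},{"x": 0.02,"y": 0,"z": 0.197,"ax": 0,"ay": 0,"az": 0},{"x": 0.02,"y": 0,"z": 0.197,"ax": 0,"ay": 0,"az": 0},{"x": 0.02,"y": 0,"z": 0.197,"ax": 0,"ay": 0,"az": 0},{"x": 0.02,"y": 0,"z": 0.197,"ax": 0,"ay": 0,"az": 0},{"x": 0.02,"y": 0,"z": 0.197,"ax": 0,"ay": 0,"az": 0},{"x": 0,"y": 0,"z": 0,"ax": 0,"ay": 0,"az": 0},{"x": 0,"y": 0,"z": 0,"ax": 0,"ay": 0,"az": 0}], "gripper": 72}}

```text
time_s: 25.22
tool_pos: [0.5035, -0.1408, 0.1218]
ee_rot: [-90.0, -0.0, 4.9]
force: [0.2, -0.2, 0.1]
grip_width: 0.844
```

```bash
python3 plan.py .5064 -.1427 .027 4.7
```

```text
t 25.22 pos [ 0.5035 -0.1408  0.1218] rot [-90.02  -0.     4.92] F [ 0.2 -0.2  0.1] grip 72.1 j [-16.  19. -20.  52.  -0.  69.]
  rot share [0.0001 0.0012 0.    ] rows>=0.0  shift share x,y,z [ 0.018   0.6317 -0.0141] rows>=2.3 | in current frame [ 0.0179  0.6317 -0.014 ]
```

>>> {"api": "arm_command", "payload": {"rows": [{"x": 0.015,"y": 0.1,"z": -0.014,"ax": 0,"ay": 0,"az": 0},{"x": 0,"y": 0.17,"z": 0,"ax": 0,"ay": 0,"az": 0},{"x": 0,"y": 0.17,"z": 0,"ax": 0,"ay": 0,"az": 0},{"x": 0,"y": 0.12,"z": 0,"ax": 0,"ay": 0,"az": 0},{"x": 0,"y": 0.06,"z": 0,"ax": 0,"ay": 0,"az": 0},{"x": 0,"y": 0.03,"z": 0,"ax": 0,"ay": 0,"az": 0},{"x": 0,"y": 0,"z": 0,"ax": 0,"ay": 0,"az": 0},{"x": 0,"y": 0,"z": 0,"ax": 0,"ay": 0,"az": 0},{"x": 0,"y": 0,"z": 0,"ax": 0,"ay": 0,"az": 0},{"x": 0,"y": 0,"z": 0,"ax": 0,"ay": 0,"az": 0}]}}

```text
time_s: 26.05
tool_pos: [0.5071, -0.1444, 0.0252]
ee_rot: [-90.0, -0.1, 4.7]
force: [-0.1, -1.4, -0.4]
grip_width: 0.846
```

>>> {"api": "arm_command", "payload": {"rows": [{"x": 0,"y": 0,"z": 0,"ax": 0,"ay": 0,"az": 0},{"x": 0,"y": 0,"z": 0,"ax": 0,"ay": 0,"az": 0},{"x": 0,"y": 0,"z": 0,"ax": 0,"ay": 0,"az": 0},{"x": 0,"y": 0,"z": 0,"ax": 0,"ay": 0,"az": 0},{"x": 0,"y": 0,"z": 0,"ax": 0,"ay": 0,"az": 0},{"x": 0,"y": 0,"z": 0,"ax": 0,"ay": 0,"az": 0},{"x": 0,"y": 0,"z": 0,"ax": 0,"ay": 0,"az": 0},{"x": 0,"y": 0,"z": 0,"ax": 0,"ay": 0,"az": 0},{"x": 0,"y": 0,"z": 0,"ax": 0,"ay": 0,"az": 0},{"x": 0,"y": 0,"z": 0,"ax": 0,"ay": 0,"az": 0}], "gripper": 20}}

```text
time_s: 26.88
tool_pos: [0.5066, -0.1441, 0.0248]
ee_rot: [-90.0, -0.1, 4.8]
force: [-0.6, 0.0, 6.3]
grip_width: 0.525
```

>>> {"api": "arm_command", "payload": {"rows": [{"x": 0,"y": -0.05,"z": 0,"ax": 0,"ay": 0,"az": 0},{"x": 0,"y": -0.05,"z": 0,"ax": 0,"ay": 0,"az": 0},{"x": 0,"y": 0,"z": 0,"ax": 0,"ay": 0,"az": 0},{"x": 0,"y": 0,"z": 0,"ax": 0,"ay": 0,"az": 0},{"x": 0,"y": 0,"z": 0,"ax": 0,"ay": 0,"az": 0},{"x": 0,"y": 0,"z": 0,"ax": 0,"ay": 0,"az": 0},{"x": 0,"y": 0,"z": 0,"ax": 0,"ay": 0,"az": 0},{"x": 0,"y": 0,"z": 0,"ax": 0,"ay": 0,"az": 0},{"x": 0,"y": 0,"z": 0,"ax": 0,"ay": 0,"az": 0},{"x": 0,"y": 0,"z": 0,"ax": 0,"ay": 0,"az": 0}]}}

```text
time_s: 27.72
tool_pos: [0.5059, -0.144, 0.0389]
ee_rot: [-90.0, 0.0, 4.8]
force: [0.3, -0.7, -0.9]
grip_width: 0.526
```

```bash
python3 plan.py .550 -.1475 .027 4.7;python3 -c "
from h import *
f=grab('scene'); save(f,'a9',(200,140,360,260),5)"
```

```text
t 27.72 pos [ 0.5059 -0.144   0.0389] rot [-8.999e+01  1.000e-02  4.750e+00] F [ 0.3 -0.7 -0.9] grip 44.9 j [-16.  24. -26.  40.  -0.  69.]
  rot share [-0.      0.0003 -0.0001] rows>=0.0  shift share x,y,z [ 0.291   0.0791 -0.0476] rows>=1.1 | in current frame [ 0.291   0.079  -0.0479]
```

View pics/a9.png

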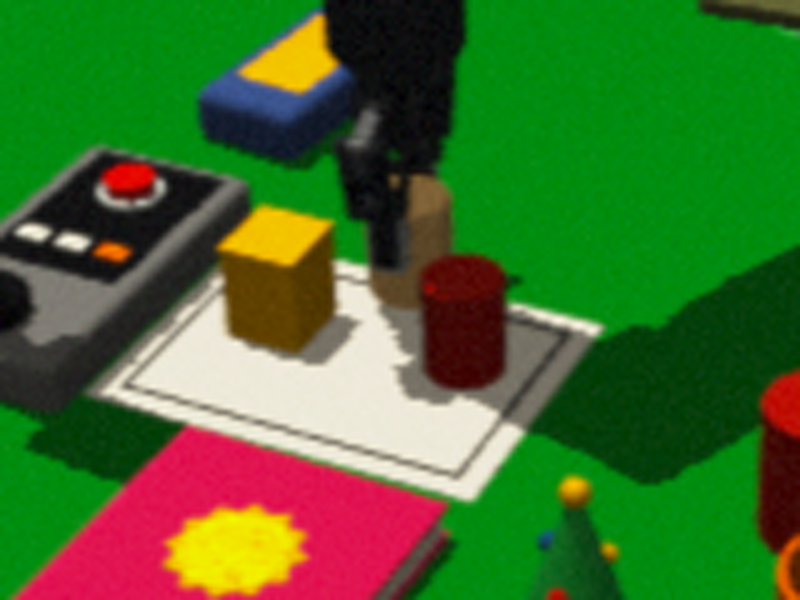

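>>> {"api": "arm_command", "payload": {"rows": [{"x": 0.07,"y": 0,"z": -0.02,"ax": 0,"ay": 0,"az": 0},{"x": 0.08,"y": 0,"z": -0.018,"ax": 0,"ay": 0,"az": 0},{"x": 0.08,"y": 0,"z": -0.01,"ax": 0,"ay": 0,"az": 0},{"x": 0.06,"y": 0,"z": 0,"ax": 0,"ay": 0,"az": 0},{"x": 0,"y": 0,"z": 0,"ax": 0,"ay": 0,"az": 0},{"x": 0,"y": 0.04,"z": 0,"ax": 0,"ay": 0,"az": 0},{"x": 0,"y": 0.03,"z": 0,"ax": 0,"ay": 0,"az": 0},{"x": 0,"y": 0,"z": 0,"ax": 0,"ay": 0,"az": 0},{"x": 0,"y": 0,"z": 0,"ax": 0,"ay": 0,"az": 0},{"x": 0,"y": 0,"z": 0,"ax": 0,"ay": 0,"az": 0}]}}

```text
time_s: 28.6
tool_pos: [0.5492, -0.1474, 0.0283]
ee_rot: [-90.0, 0.1, 4.7]
force: [0.2, 1.2, -0.2]
grip_width: 0.52
```

>>> {"api": "arm_command", "payload": {"rows": [{"x": 0,"y": 0.01,"z": 0,"ax": 0,"ay": 0,"az": 0},{"x": 0,"y": 0,"z": 0,"ax": 0,"ay": 0,"az": 0},{"x": 0,"y": 0,"z": 0,"ax": 0,"ay": 0,"az": 0},{"x": 0,"y": 0,"z": 0,"ax": 0,"ay": 0,"az": 0},{"x": 0,"y": 0,"z": 0,"ax": 0,"ay": 0,"az": 0},{"x": 0,"y": 0,"z": 0,"ax": 0,"ay": 0,"az": 0},{"x": 0,"y": 0,"z": 0,"ax": 0,"ay": 0,"az": 0},{"x": 0,"y": 0,"z": 0,"ax": 0,"ay": 0,"az": 0},{"x": 0,"y": 0,"z": 0,"ax": 0,"ay": 0,"az": 0},{"x": 0,"y": 0,"z": 0,"ax": 0,"ay": 0,"az": 0}]}}

```text
time_s: 29.43
tool_pos: [0.55, -0.1475, 0.027]
ee_rot: [-90.0, -0.0, 4.8]
force: [-1.0, 0.2, -0.2]
grip_width: 0.521
```

>>> {"api": "arm_command", "payload": {"rows": [{"x": 0,"y": 0.007,"z": 0,"ax": 0,"ay": 0,"az": 0},{"x": 0,"y": 0.006,"z": 0,"ax": 0,"ay": 0,"az": 0},{"x": 0,"y": 0,"z": 0,"ax": 0,"ay": 0,"az": 0},{"x": 0,"y": 0,"z": 0,"ax": 0,"ay": 0,"az": 0},{"x": 0,"y": 0,"z": 0,"ax": 0,"ay": 0,"az": 0},{"x": 0,"y": 0,"z": 0,"ax": 0,"ay": 0,"az": 0},{"x": 0,"y": 0,"z": 0,"ax": 0,"ay": 0,"az": 0},{"x": 0,"y": 0,"z": 0,"ax": 0,"ay": 0,"az": 0},{"x": 0,"y": 0,"z": 0,"ax": 0,"ay": 0,"az": 0},{"x": 0,"y": 0,"z": 0,"ax": 0,"ay": 0,"az": 0}]}}

```text
time_s: 30.27
tool_pos: [0.55, -0.1476, 0.0251]
ee_rot: [-90.0, -0.0, 4.8]
force: [-0.4, 0.5, -0.5]
grip_width: 0.524
```

>>> {"api": "arm_command", "payload": {"rows": [{"x": 0,"y": 0,"z": 0,"ax": 0,"ay": 0,"az": 0},{"x": 0,"y": 0,"z": 0,"ax": 0,"ay": 0,"az": 0},{"x": 0,"y": 0,"z": 0,"ax": 0,"ay": 0,"az": 0},{"x": 0,"y": 0,"z": 0,"ax": 0,"ay": 0,"az": 0},{"x": 0,"y": -0.05,"z": 0,"ax": 0,"ay": 0,"az": 0},{"x": 0,"y": -0.15,"z": 0,"ax": 0,"ay": 0,"az": 0},{"x": 0,"y": -0.2,"z": 0,"ax": 0,"ay": 0,"az": 0},{"x": 0,"y": -0.15,"z": 0,"ax": 0,"ay": 0,"az": 0},{"x": 0,"y": -0.05,"z": 0,"ax": 0,"ay": 0.022,"az": 0},{"x": 0,"y": 0,"z": 0,"ax": 0,"ay": 0.023,"az": 0}], "gripper": 72}}

```text
time_s: 31.1
tool_pos: [0.5523, -0.1482, 0.1188]
ee_rot: [-90.1, -0.4, -3.5]
force: [0.3, -0.1, -0.4]
grip_width: 0.844
```

```bash
python3 plan.py .500 -.320 .1 -3.5
```

```text
t 31.10 pos [ 0.5523 -0.1482  0.1188] rot [-90.07  -0.36  -3.54] F [ 0.3 -0.1 -0.4] grip 72.1 j [-15.  23. -13.  53.  -0.  79.]
  rot share [ 0.0004 -0.0002  0.002 ] rows>=0.1  shift share x,y,z [-0.2779  0.1256 -1.1646] rows>=4.5 | in current frame [-0.2779  0.1254 -1.1647]
```

>>> {"api": "arm_command", "payload": {"rows": [{"x": -0.13,"y": 0,"z": 0,"ax": 0,"ay": 0,"az": 0},{"x": -0.135,"y": 0,"z": 0,"ax": 0,"ay": 0,"az": 0},{"x": 0,"y": 0,"z": -0.195,"ax": 0,"ay": 0,"az": 0},{"x": 0,"y": 0,"z": -0.195,"ax": 0,"ay": 0,"az": 0},{"x": 0,"y": 0,"z": -0.195,"ax": 0,"ay": 0,"az": 0},{"x": 0,"y": 0,"z": -0.195,"ax": 0,"ay": 0,"az": 0},{"x": 0,"y": 0,"z": -0.195,"ax": 0,"ay": 0,"az": 0},{"x": 0,"y": 0,"z": -0.19,"ax": 0,"ay": 0,"az": 0},{"x": 0,"y": 0.1,"z": 0,"ax": 0,"ay": 0,"az": 0},{"x": 0,"y": 0.1,"z": 0,"ax": 0,"ay": 0,"az": 0}], "gripper": 0}}

```text
time_s: 31.93
tool_pos: [0.5011, -0.3225, 0.0863]
ee_rot: [-90.1, -0.2, -3.5]
force: [0.5, 0.4, -0.4]
grip_width: 0.003
```

>>> {"api": "arm_command", "payload": {"rows": [{"x": 0,"y": 0.1,"z": 0,"ax": 0,"ay": 0,"az": 0},{"x": 0,"y": 0.05,"z": 0,"ax": 0,"ay": 0,"az": 0},{"x": 0,"y": 0,"z": 0,"ax": 0,"ay": 0,"az": 0},{"x": 0,"y": 0,"z": 0,"ax": 0,"ay": 0,"az": 0},{"x": 0,"y": 0,"z": 0,"ax": 0,"ay": 0,"az": 0},{"x": 0,"y": 0,"z": 0,"ax": 0,"ay": 0,"az": 0},{"x": 0,"y": 0,"z": 0,"ax": 0,"ay": 0,"az": 0},{"x": 0,"y": 0,"z": 0,"ax": 0,"ay": 0,"az": 0},{"x": 0,"y": 0,"z": 0,"ax": 0,"ay": 0,"az": 0},{"x": 0,"y": 0,"z": 0,"ax": 0,"ay": 0,"az": 0}]}}

```text
time_s: 32.77
tool_pos: [0.5002, -0.3197, 0.0628]
ee_rot: [-90.0, -0.0, -3.3]
force: [-0.8, 0.4, 0.1]
grip_width: -0.001
```

```bash
cat > tops.py <<'E'
from h import *
import sys
f=grab("top"); 
P=cloud(f); Z=P[...,2]; m=((Z>.053)&(Z<.069)).astype(np.uint8)
k,l,s,c=cv2.connectedComponentsWithStats(m)
for i in range(1,k):
    if s[i,4]>120:
        q=(P[l==i][:,:2]*1000).astype(np.float32); r=cv2.minAreaRect(q); print(s[i,4],[np.round(x,1) for x in r],P[l==i][:,2].mean().round(4),[int(x) for x in f["pixels"][l==i].mean(0)])
save(f,sys.argv[1],(260,110,500,290),3.3)
E
python3 tops.py t4
python3 plan.py .5 -.320 .047 -3.5; python3 -c "
from h import *
save(grab('scene'),'s4',(180,110,340,230),5)"
```

```text
306 [array([581.7, 330.5]), array([103.9, 239.6]), np.float64(8.3)] 0.0611 [10, 37, 79]
290 [array([549.9, -91.3]), array([45.6, 43.6]), np.float64(46.2)] 0.0611 [187, 36, 25]
307 [array([ 549.9, -145.9]), array([45.7, 44.2]), np.float64(4.4)] 0.0608 [146, 123, 86]
374 [array([ 545.8, -202.6]), array([44.9, 49.6]), np.float64(87.6)] 0.0608 [140, 105, 4]
294 [array([457.3, 114.4]), array([43. , 43.2]), np.float64(5.5)] 0.061 [49, 174, 77]
t 32.82 pos [ 0.5001 -0.3197  0.0627] rot [-9.00e+01 -1.00e-02 -3.35e+00] F [-0.7 -0.1 -0.3] grip 0.1 j [-33.  28. -14.  48.   0.  61.]
  rot share [0.     0.0008 0.    ] rows>=0.0  shift share x,y,z [-0.0007  0.1046 -0.0023] rows>=0.4 | in current frame [-0.0007  0.1046 -0.0023]
```

View pics/t4.png

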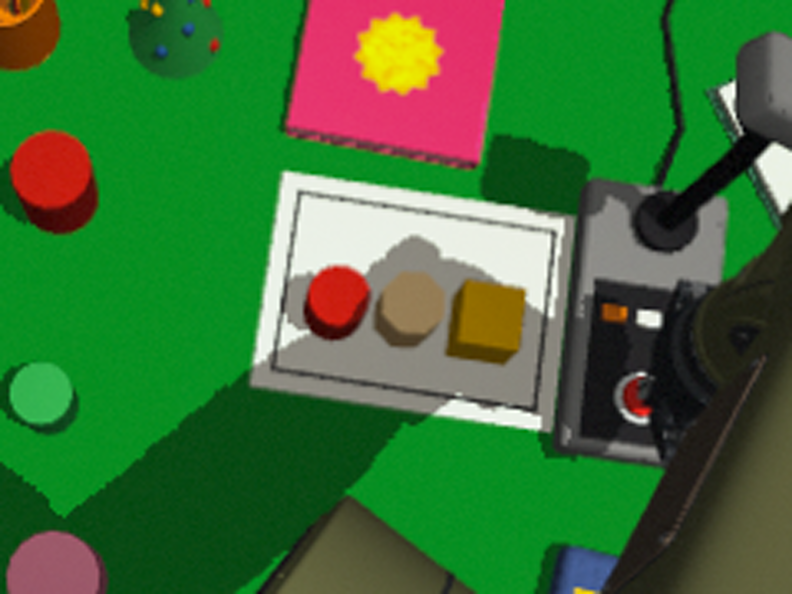

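View pics/s4.png

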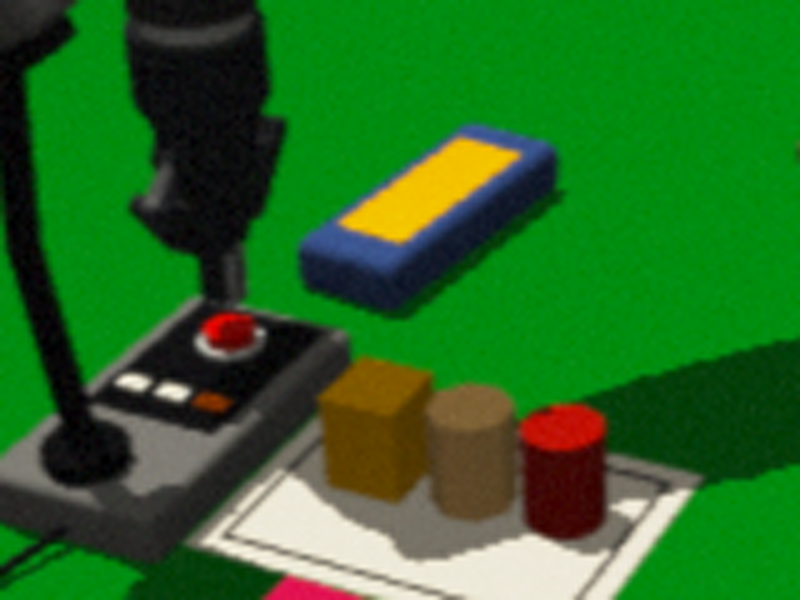

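>>> {"api": "arm_command", "payload": {"rows": [{"x": 0,"y": 0.04,"z": 0,"ax": 0,"ay": 0,"az": 0},{"x": 0,"y": 0.035,"z": 0,"ax": 0,"ay": 0,"az": 0},{"x": 0,"y": 0.015,"z": 0,"ax": 0,"ay": 0,"az": 0},{"x": 0,"y": 0,"z": 0,"ax": 0,"ay": 0,"az": 0},{"x": 0,"y": 0,"z": 0,"ax": 0,"ay": 0,"az": 0},{"x": 0,"y": 0,"z": 0,"ax": 0,"ay": 0,"az": 0},{"x": 0,"y": 0,"z": 0,"ax": 0,"ay": 0,"az": 0},{"x": 0,"y": 0,"z": 0,"ax": 0,"ay": 0,"az": 0},{"x": 0,"y": 0,"z": 0,"ax": 0,"ay": 0,"az": 0},{"x": 0,"y": 0,"z": 0,"ax": 0,"ay": 0,"az": 0}]}}

```text
time_s: 33.7
tool_pos: [0.5002, -0.3197, 0.0492]
ee_rot: [-90.0, -0.0, -3.3]
force: [-0.3, -0.1, -0.1]
grip_width: -0.002
```

>>> {"api": "arm_command", "payload": {"rows": [{"x": 0,"y": 0.008,"z": 0,"ax": 0,"ay": 0,"az": 0},{"x": 0,"y": 0.008,"z": 0,"ax": 0,"ay": 0,"az": 0},{"x": 0,"y": 0.008,"z": 0,"ax": 0,"ay": 0,"az": 0},{"x": 0,"y": 0.008,"z": 0,"ax": 0,"ay": 0,"az": 0},{"x": 0,"y": 0,"z": 0,"ax": 0,"ay": 0,"az": 0},{"x": 0,"y": 0,"z": 0,"ax": 0,"ay": 0,"az": 0},{"x": 0,"y": 0,"z": 0,"ax": 0,"ay": 0,"az": 0},{"x": 0,"y": 0,"z": 0,"ax": 0,"ay": 0,"az": 0},{"x": 0,"y": 0,"z": 0,"ax": 0,"ay": 0,"az": 0},{"x": 0,"y": 0,"z": 0,"ax": 0,"ay": 0,"az": 0}]}}

```text
time_s: 34.53
tool_pos: [0.5002, -0.3197, 0.0444]
ee_rot: [-90.0, -0.0, -3.3]
force: [0.5, -0.3, 1.4]
grip_width: 0.0
```

>>> {"api": "arm_command", "payload": {"rows": [{"x": 0,"y": 0.004,"z": 0,"ax": 0,"ay": 0,"az": 0},{"x": 0,"y": 0.004,"z": 0,"ax": 0,"ay": 0,"az": 0},{"x": 0,"y": 0,"z": 0,"ax": 0,"ay": 0,"az": 0},{"x": 0,"y": 0,"z": 0,"ax": 0,"ay": 0,"az": 0},{"x": 0,"y": 0,"z": 0,"ax": 0,"ay": 0,"az": 0},{"x": 0,"y": 0,"z": 0,"ax": 0,"ay": 0,"az": 0},{"x": 0,"y": 0,"z": 0,"ax": 0,"ay": 0,"az": 0},{"x": 0,"y": 0,"z": 0,"ax": 0,"ay": 0,"az": 0},{"x": 0,"y": 0,"z": 0,"ax": 0,"ay": 0,"az": 0},{"x": 0,"y": 0,"z": 0,"ax": 0,"ay": 0,"az": 0}]}}

```text
time_s: 35.37
tool_pos: [0.5002, -0.3197, 0.0431]
ee_rot: [-90.0, -0.0, -3.3]
force: [0.2, -0.6, 2.1]
grip_width: 0.004
```

```bash
python3 -c "
from h import *
s=sensors.get_state();print(s['tool_pos'],s['force'])"
```

```text
[ 0.50020579 -0.31974023  0.0431108 ] [ 0.2453504  -0.60504384  2.1045178 ]
```

>>> {"api": "arm_command", "payload": {"rows": [{"x": 0,"y": 0.004,"z": 0,"ax": 0,"ay": 0,"az": 0},{"x": 0,"y": 0,"z": 0,"ax": 0,"ay": 0,"az": 0},{"x": 0,"y": 0,"z": 0,"ax": 0,"ay": 0,"az": 0},{"x": 0,"y": 0,"z": 0,"ax": 0,"ay": 0,"az": 0},{"x": 0,"y": 0,"z": 0,"ax": 0,"ay": 0,"az": 0},{"x": 0,"y": 0,"z": 0,"ax": 0,"ay": 0,"az": 0},{"x": 0,"y": 0,"z": 0,"ax": 0,"ay": 0,"az": 0},{"x": 0,"y": 0,"z": 0,"ax": 0,"ay": 0,"az": 0},{"x": 0,"y": 0,"z": 0,"ax": 0,"ay": 0,"az": 0},{"x": 0,"y": 0,"z": 0,"ax": 0,"ay": 0,"az": 0}]}}

```text
time_s: 36.2
tool_pos: [0.5002, -0.3198, 0.043]
ee_rot: [-90.0, -0.0, -3.3]
force: [0.2, 0.1, 5.2]
grip_width: -0.001
```

>>> {"api": "arm_command", "payload": {"rows": [{"x": 0,"y": 0,"z": 0,"ax": 0,"ay": 0,"az": 0},{"x": 0,"y": 0,"z": 0,"ax": 0,"ay": 0,"az": 0},{"x": 0,"y": 0,"z": 0,"ax": 0,"ay": 0,"az": 0},{"x": 0,"y": 0,"z": 0,"ax": 0,"ay": 0,"az": 0},{"x": 0,"y": 0,"z": 0,"ax": 0,"ay": 0,"az": 0},{"x": 0,"y": 0,"z": 0,"ax": 0,"ay": 0,"az": 0},{"x": 0,"y": 0,"z": 0,"ax": 0,"ay": 0,"az": 0},{"x": 0,"y": 0,"z": 0,"ax": 0,"ay": 0,"az": 0},{"x": 0,"y": 0,"z": 0,"ax": 0,"ay": 0,"az": 0},{"x": 0,"y": 0,"z": 0,"ax": 0,"ay": 0,"az": 0}]}}

```text
time_s: 37.03
tool_pos: [0.5003, -0.3198, 0.043]
ee_rot: [-90.0, -0.0, -3.3]
force: [-1.5, 0.4, 6.6]
grip_width: 0.001
```

>>> {"api": "arm_command", "payload": {"rows": [{"x": 0,"y": 0,"z": 0,"ax": 0,"ay": 0,"az": 0},{"x": 0,"y": 0,"z": 0,"ax": 0,"ay": 0,"az": 0},{"x": 0,"y": 0,"z": 0,"ax": 0,"ay": 0,"az": 0},{"x": 0,"y": 0,"z": 0,"ax": 0,"ay": 0,"az": 0},{"x": 0,"y": 0,"z": 0,"ax": 0,"ay": 0,"az": 0},{"x": 0,"y": 0,"z": 0,"ax": 0,"ay": 0,"az": 0},{"x": 0,"y": 0,"z": 0,"ax": 0,"ay": 0,"az": 0},{"x": 0,"y": 0,"z": 0,"ax": 0,"ay": 0,"az": 0},{"x": 0,"y": 0,"z": 0,"ax": 0,"ay": 0,"az": 0},{"x": 0,"y": 0,"z": 0,"ax": 0,"ay": 0,"az": 0}]}}

```text
time_s: 37.87
tool_pos: [0.5002, -0.3198, 0.043]
ee_rot: [-90.0, -0.0, -3.4]
force: [0.6, -0.1, 6.4]
grip_width: 0.002
```

```bash
python3 tops.py t5
```

```text
308 [array([619.5, 354.6]), array([ 96.1, 259.3]), np.float64(31.8)] 0.0612 [10, 38, 79]
290 [array([549.9, -91.4]), array([45.4, 43.5]), np.float64(55.6)] 0.0609 [197, 38, 26]
303 [array([ 549.6, -145.6]), array([45.9, 43.9]), np.float64(5.8)] 0.0611 [146, 123, 86]
377 [array([ 545.9, -202.9]), array([44.4, 48.2]), np.float64(86.8)] 0.0608 [140, 105, 4]
295 [array([457.2, 114.4]), array([43.8, 42.6]), np.float64(4.9)] 0.0609 [48, 173, 76]
```

>>> {"api": "arm_command", "payload": {"rows": [{"x": 0,"y": 0.005,"z": 0,"ax": 0,"ay": 0,"az": 0},{"x": 0,"y": 0.006,"z": 0,"ax": 0,"ay": 0,"az": 0},{"x": 0,"y": 0.006,"z": 0,"ax": 0,"ay": 0,"az": 0},{"x": 0,"y": 0.006,"z": 0,"ax": 0,"ay": 0,"az": 0},{"x": 0,"y": 0.004,"z": 0,"ax": 0,"ay": 0,"az": 0},{"x": 0,"y": 0,"z": 0,"ax": 0,"ay": 0,"az": 0},{"x": 0,"y": 0,"z": 0,"ax": 0,"ay": 0,"az": 0},{"x": 0,"y": 0,"z": 0,"ax": 0,"ay": 0,"az": 0},{"x": 0,"y": 0,"z": 0,"ax": 0,"ay": 0,"az": 0},{"x": 0,"y": 0,"z": 0,"ax": 0,"ay": 0,"az": 0}]}}

```text
time_s: 38.75
tool_pos: [0.5003, -0.3198, 0.0399]
ee_rot: [-90.0, -0.1, -3.3]
force: [-2.0, 1.5, 11.8]
grip_width: -0.003
```

>>> {"api": "arm_command", "payload": {"rows": [{"x": 0,"y": 0.004,"z": 0,"ax": 0,"ay": 0,"az": 0},{"x": 0,"y": 0.002,"z": 0,"ax": 0,"ay": 0,"az": 0},{"x": 0,"y": 0,"z": 0,"ax": 0,"ay": 0,"az": 0},{"x": 0,"y": 0,"z": 0,"ax": 0,"ay": 0,"az": 0},{"x": 0,"y": 0,"z": 0,"ax": 0,"ay": 0,"az": 0},{"x": 0,"y": 0,"z": 0,"ax": 0,"ay": 0,"az": 0},{"x": 0,"y": 0,"z": 0,"ax": 0,"ay": 0,"az": 0},{"x": 0,"y": 0,"z": 0,"ax": 0,"ay": 0,"az": 0},{"x": 0,"y": 0,"z": 0,"ax": 0,"ay": 0,"az": 0},{"x": 0,"y": 0,"z": 0,"ax": 0,"ay": 0,"az": 0}]}}

```text
time_s: 39.58
tool_pos: [0.5003, -0.3198, 0.0397]
ee_rot: [-90.0, -0.1, -3.3]
force: [-1.9, 2.3, 16.2]
grip_width: 0.001
```

>>> {"api": "arm_command", "payload": {"rows": [{"x": 0,"y": -0.05,"z": 0,"ax": 0,"ay": 0,"az": 0},{"x": 0,"y": -0.2,"z": 0,"ax": 0,"ay": 0,"az": 0},{"x": 0,"y": -0.2,"z": 0,"ax": 0,"ay": 0,"az": 0},{"x": 0,"y": -0.1,"z": 0,"ax": 0,"ay": 0,"az": 0},{"x": 0,"y": 0,"z": 0.19,"ax": 0,"ay": 0,"az": 0},{"x": 0,"y": 0,"z": 0.19,"ax": 0,"ay": 0,"az": 0},{"x": 0,"y": 0,"z": 0.19,"ax": 0,"ay": 0,"az": 0},{"x": 0,"y": 0,"z": 0.19,"ax": 0,"ay": 0,"az": 0},{"x": 0.1,"y": 0,"z": 0,"ax": 0,"ay": 0,"az": 0},{"x": 0.18,"y": 0,"z": 0,"ax": 0,"ay": 0,"az": 0}], "gripper": 72}}

```text
time_s: 40.42
tool_pos: [0.5448, -0.2056, 0.1193]
ee_rot: [-89.9, 0.4, -3.3]
force: [-0.7, -1.3, -0.1]
grip_width: 0.841
```

```bash
python3 plan.py .546 -.2029 .027 -3.4
python3 - <<'E'
from h import *
g=grab("scene")
c=lambda L,z:px2w(g,[(380+(u+.5)/5-.5,180+(v+.5)/5-.5) for u,v in L],z)
a=c([(90,290),(643,358)],.075); print(a.round(4),a.mean(0).round(4),np.linalg.norm(a[0]-a[1]))
print(c([(105,143),(611,207)],.075).round(4))
b=c([(291,270),(453,291)],.103); print("catch",b.round(4),b.mean(0))
save(g,"s5",(380,180,530,290),5)
E
```

```text
t 40.42 pos [ 0.5448 -0.2056  0.1193] rot [-89.91   0.36  -3.26] F [-0.7 -1.3 -0.1] grip 71.8 j [-21.  25. -11.  55.  -0.  73.]
  rot share [-0.0005  0.0008 -0.002 ] rows>=0.1  shift share x,y,z [0.0067 0.615  0.0186] rows>=2.3 | in current frame [0.0105 0.615  0.0176]
[[0.6532 0.2146 0.075 ]
 [0.6176 0.4583 0.075 ]] [0.6354 0.3364 0.075 ] 0.24629506907050036
[[0.5338 0.1972 0.075 ]
 [0.5035 0.4407 0.075 ]]
catch [[0.6442 0.3016 0.103 ]
 [0.6351 0.3719 0.103 ]] [0.63963428 0.33674527 0.103     ]
```

>>> {"api": "arm_command", "payload": {"rows": [{"x": 0,"y": 0.1,"z": 0.017,"ax": 0,"ay": 0,"az": 0},{"x": 0,"y": 0.17,"z": 0,"ax": 0,"ay": 0,"az": 0},{"x": 0,"y": 0.16,"z": 0,"ax": 0,"ay": 0,"az": 0},{"x": 0,"y": 0.12,"z": 0,"ax": 0,"ay": 0,"az": 0},{"x": 0,"y": 0.05,"z": 0,"ax": 0,"ay": 0,"az": 0},{"x": 0,"y": 0.01,"z": 0,"ax": 0,"ay": 0,"az": 0},{"x": 0,"y": 0,"z": 0,"ax": 0,"ay": 0,"az": 0},{"x": 0,"y": 0,"z": 0,"ax": 0,"ay": 0,"az": 0},{"x": 0,"y": 0,"z": 0,"ax": 0,"ay": 0,"az": 0},{"x": 0,"y": 0,"z": 0,"ax": 0,"ay": 0,"az": 0}]}}

```text
time_s: 41.3
tool_pos: [0.5498, -0.2062, 0.0298]
ee_rot: [-90.0, -0.1, -3.4]
force: [0.5, 0.4, 0.4]
grip_width: 0.839
```

>>> {"api": "arm_command", "payload": {"rows": [{"x": 0,"y": 0,"z": 0,"ax": 0,"ay": 0,"az": 0},{"x": 0,"y": 0,"z": 0,"ax": 0,"ay": 0,"az": 0},{"x": 0,"y": 0,"z": 0,"ax": 0,"ay": 0,"az": 0},{"x": 0,"y": 0,"z": 0,"ax": 0,"ay": 0,"az": 0},{"x": 0,"y": 0,"z": 0,"ax": 0,"ay": 0,"az": 0},{"x": 0,"y": 0,"z": 0,"ax": 0,"ay": 0,"az": 0},{"x": 0,"y": 0,"z": 0,"ax": 0,"ay": 0,"az": 0},{"x": 0,"y": 0,"z": 0,"ax": 0,"ay": 0,"az": 0},{"x": 0,"y": 0,"z": 0,"ax": 0,"ay": 0,"az": 0},{"x": 0,"y": 0,"z": 0,"ax": 0,"ay": 0,"az": 0}], "gripper": 20}}

```text
time_s: 42.13
tool_pos: [0.5493, -0.206, 0.0293]
ee_rot: [-90.0, -0.1, -3.3]
force: [-1.6, 0.8, 5.2]
grip_width: 0.557
```

```bash
python3 plan.py .546 -.2029 .2 8.1
```

```text
t 42.13 pos [ 0.5493 -0.206   0.0293] rot [-9.003e+01 -7.000e-02 -3.350e+00] F [-1.6  0.8  5.2] grip 47.6 j [-21.  29. -18.  43.  -0.  73.]
  rot share [ 0.0002 -0.0636  0.0004] rows>=1.6  shift share x,y,z [-0.0189 -1.1381  0.0236] rows>=4.2 | in current frame [-0.0218 -1.1381  0.0189]
```

>>> {"api": "arm_command", "payload": {"rows": [{"x": 0,"y": -0.05,"z": 0,"ax": 0,"ay": 0,"az": 0},{"x": 0,"y": -0.15,"z": 0,"ax": 0,"ay": 0,"az": 0},{"x": 0,"y": -0.2,"z": 0,"ax": 0,"ay": 0,"az": 0},{"x": 0,"y": -0.2,"z": 0,"ax": 0,"ay": 0,"az": 0},{"x": 0,"y": -0.2,"z": 0,"ax": 0,"ay": -0.032,"az": 0},{"x": 0,"y": -0.2,"z": 0,"ax": 0,"ay": -0.032,"az": 0},{"x": 0,"y": 0,"z": 0.1,"ax": 0,"ay": 0,"az": 0},{"x": 0,"y": 0,"z": 0.2,"ax": 0,"ay": 0,"az": 0},{"x": 0,"y": 0,"z": 0.2,"ax": 0,"ay": 0,"az": 0},{"x": 0,"y": 0,"z": 0.2,"ax": 0,"ay": 0,"az": 0}]}}

```text
time_s: 42.97
tool_pos: [0.5331, -0.1008, 0.1783]
ee_rot: [-90.0, 0.0, 8.1]
force: [0.5, 0.2, -0.9]
grip_width: 0.555
```

```bash
python3 plan.py .5907 .2355 .17 8.1;  python3 tops.py t6
```

```text
t 42.97 pos [ 0.5331 -0.1008  0.1783] rot [-8.997e+01  2.000e-02  8.070e+00] F [ 0.5  0.2 -0.9] grip 47.4 j [-11.  18. -11.  61.   0.  71.]
  rot share [-0.0001 -0.0002 -0.0001] rows>=0.0  shift share x,y,z [0.6959 0.0554 2.1653] rows>=8.4 | in current frame [0.6946 0.0561 2.1656]
311 [array([619.9, 354.1]), array([ 94.2, 258.9]), np.float64(31.2)] 0.061 [10, 37, 79]
296 [array([457.3, 114.5]), array([43.4, 43.3]), np.float64(5.3)] 0.0609 [32, 96, 46]
```

>>> {"api": "arm_command", "payload": {"rows": [{"x": 0.077,"y": 0,"z": 0.24,"ax": 0,"ay": 0,"az": 0},{"x": 0.077,"y": 0,"z": 0.24,"ax": 0,"ay": 0,"az": 0},{"x": 0.077,"y": 0,"z": 0.24,"ax": 0,"ay": 0,"az": 0},{"x": 0.077,"y": 0,"z": 0.24,"ax": 0,"ay": 0,"az": 0},{"x": 0.077,"y": 0,"z": 0.24,"ax": 0,"ay": 0,"az": 0},{"x": 0.077,"y": 0,"z": 0.24,"ax": 0,"ay": 0,"az": 0},{"x": 0.077,"y": 0,"z": 0.24,"ax": 0,"ay": 0,"az": 0},{"x": 0.077,"y": 0,"z": 0.24,"ax": 0,"ay": 0,"az": 0},{"x": 0.077,"y": 0,"z": 0.24,"ax": 0,"ay": 0,"az": 0},{"x": 0,"y": 0,"z": 0,"ax": 0,"ay": 0,"az": 0}]}}

```text
time_s: 43.85
tool_pos: [0.5913, 0.2407, 0.1776]
ee_rot: [-89.8, -0.1, 8.5]
force: [1.1, -0.6, -0.6]
grip_width: 0.56
```

>>> {"api": "arm_command", "payload": {"rows": [{"x": 0,"y": 0.1,"z": 0,"ax": 0,"ay": 0,"az": 0},{"x": 0,"y": 0.1,"z": 0,"ax": 0,"ay": 0,"az": 0},{"x": 0,"y": 0.1,"z": 0,"ax": 0,"ay": 0,"az": 0},{"x": 0,"y": 0,"z": 0,"ax": 0,"ay": 0,"az": 0},{"x": 0,"y": 0,"z": 0,"ax": 0,"ay": 0,"az": 0},{"x": 0,"y": 0,"z": 0,"ax": 0,"ay": 0,"az": 0},{"x": 0,"y": 0,"z": 0,"ax": 0,"ay": 0,"az": 0},{"x": 0,"y": 0,"z": 0,"ax": 0,"ay": 0,"az": 0},{"x": 0,"y": 0,"z": 0,"ax": 0,"ay": 0,"az": 0},{"x": 0,"y": 0,"z": 0,"ax": 0,"ay": 0,"az": 0}]}}

```text
time_s: 44.68
tool_pos: [0.5911, 0.2337, 0.1342]
ee_rot: [-90.0, -0.1, 8.2]
force: [0.1, -0.6, -1.0]
grip_width: 0.556
```

```bash
python3 plan.py .5907 .2355 .034 8.1;  python3 tops.py t6; python3 -c "
from h import *
save(grab('scene'),'s6',(360,140,540,275),4.4)"
```

```text
t 44.68 pos [0.5911 0.2337 0.1342] rot [-8.998e+01 -6.000e-02  8.160e+00] F [ 0.1 -0.6 -1. ] grip 47.5 j [ 22.  29.  -2.  60.   0. 103.]
  rot share [-0.0001  0.0003  0.0004] rows>=0.0  shift share x,y,z [-0.0009  0.6678  0.0122] rows>=2.5 | in current frame [-0.0016  0.6678  0.012 ]
290 [array([550. , -91.6]), array([44.9, 44.3]), np.float64(68.1)] 0.0608 [197, 38, 26]
306 [array([ 550.5, -145.6]), array([46.6, 43.5]), np.float64(3.0)] 0.0608 [231, 227, 183]
293 [array([457.5, 114.6]), array([43.8, 43.2]), np.float64(4.3)] 0.0609 [49, 173, 76]
```

View pics/s6.png

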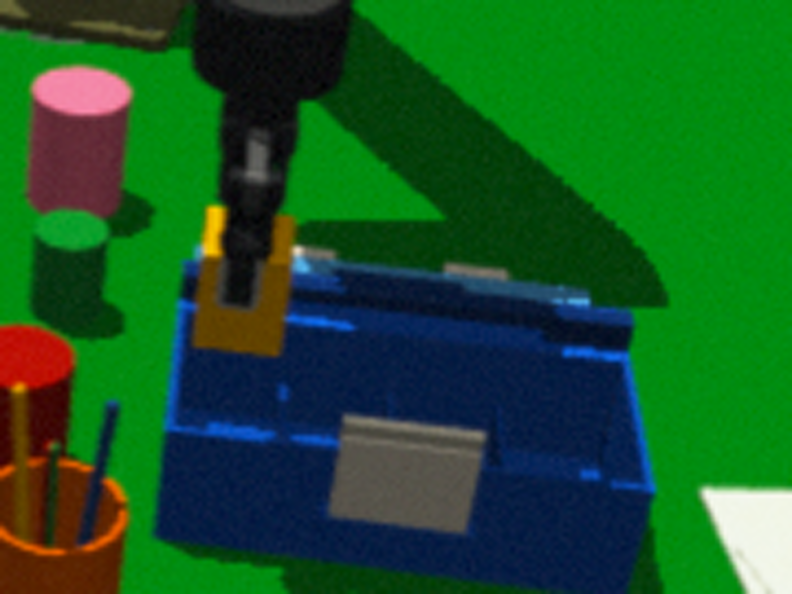

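>>> {"api": "arm_command", "payload": {"rows": [{"x": 0,"y": 0.06,"z": 0.012,"ax": 0,"ay": 0,"az": 0},{"x": 0,"y": 0.06,"z": 0,"ax": 0,"ay": 0,"az": 0},{"x": 0,"y": 0.06,"z": 0,"ax": 0,"ay": 0,"az": 0},{"x": 0,"y": 0.06,"z": 0,"ax": 0,"ay": 0,"az": 0},{"x": 0,"y": 0.06,"z": 0,"ax": 0,"ay": 0,"az": 0},{"x": 0,"y": 0.05,"z": 0,"ax": 0,"ay": 0,"az": 0},{"x": 0,"y": 0,"z": 0,"ax": 0,"ay": 0,"az": 0},{"x": 0,"y": 0,"z": 0,"ax": 0,"ay": 0,"az": 0},{"x": 0,"y": 0,"z": 0,"ax": 0,"ay": 0,"az": 0},{"x": 0,"y": 0,"z": 0,"ax": 0,"ay": 0,"az": 0}]}}

```text
time_s: 45.62
tool_pos: [0.591, 0.2356, 0.0817]
ee_rot: [-90.0, -0.1, 8.2]
force: [-0.0, 0.7, -0.5]
grip_width: 0.556
```

```bash
python3 plan.py .5907 .2355 .034 8.1;  python3 -c "
from h import *
save(grab('scene'),'s7',(380,160,500,260),6)"
```

```text
t 45.62 pos [0.591  0.2356 0.0817] rot [-8.998e+01 -8.000e-02  8.170e+00] F [-0.   0.7 -0.5] grip 47.5 j [ 22.  31.  -6.  53.  -0. 104.]
  rot share [-0.0001  0.0004  0.0004] rows>=0.0  shift share x,y,z [-0.0023  0.3177 -0.0006] rows>=1.2 | in current frame [-0.0027  0.3177 -0.0007]
```

View pics/s7.png

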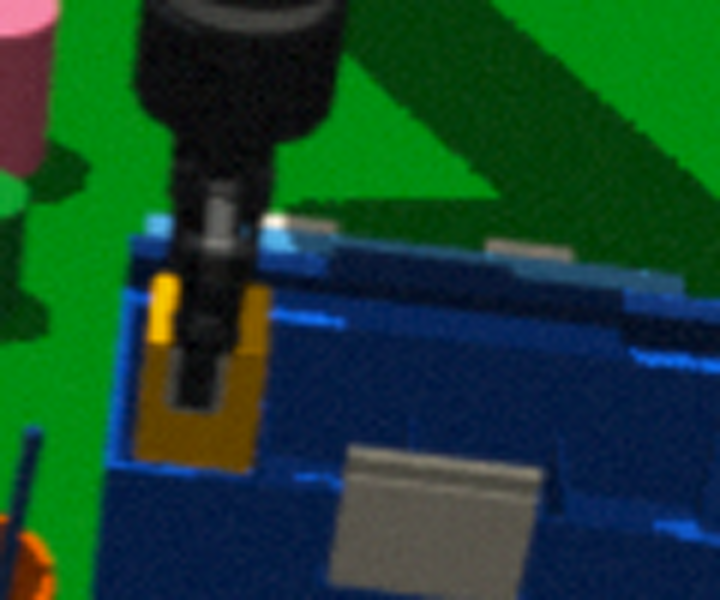

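>>> {"api": "arm_command", "payload": {"rows": [{"x": 0,"y": 0.05,"z": 0,"ax": 0,"ay": 0,"az": 0},{"x": 0,"y": 0.06,"z": 0,"ax": 0,"ay": 0,"az": 0},{"x": 0,"y": 0.06,"z": 0,"ax": 0,"ay": 0,"az": 0},{"x": 0,"y": 0.05,"z": 0,"ax": 0,"ay": 0,"az": 0},{"x": 0,"y": 0.05,"z": 0,"ax": 0,"ay": 0,"az": 0},{"x": 0,"y": 0.03,"z": 0,"ax": 0,"ay": 0,"az": 0},{"x": 0,"y": 0.01,"z": 0,"ax": 0,"ay": 0,"az": 0},{"x": 0,"y": 0,"z": 0,"ax": 0,"ay": 0,"az": 0},{"x": 0,"y": 0,"z": 0,"ax": 0,"ay": 0,"az": 0},{"x": 0,"y": 0,"z": 0,"ax": 0,"ay": 0,"az": 0}]}}

```text
time_s: 46.5
tool_pos: [0.5906, 0.2355, 0.0343]
ee_rot: [-90.0, -0.0, 8.2]
force: [-0.3, -1.1, -0.8]
grip_width: 0.554
```

>>> {"api": "arm_command", "payload": {"rows": [{"x": 0,"y": 0.003,"z": 0,"ax": 0,"ay": 0,"az": 0},{"x": 0,"y": 0,"z": 0,"ax": 0,"ay": 0,"az": 0},{"x": 0,"y": 0,"z": 0,"ax": 0,"ay": 0,"az": 0},{"x": 0,"y": 0,"z": 0,"ax": 0,"ay": 0,"az": 0},{"x": 0,"y": 0,"z": 0,"ax": 0,"ay": 0,"az": 0},{"x": 0,"y": -0.05,"z": 0,"ax": 0,"ay": 0,"az": 0},{"x": 0,"y": -0.15,"z": 0,"ax": 0,"ay": 0,"az": 0},{"x": 0,"y": -0.2,"z": 0,"ax": 0,"ay": 0,"az": 0},{"x": 0,"y": -0.25,"z": 0,"ax": 0,"ay": 0,"az": 0},{"x": 0,"y": -0.25,"z": 0,"ax": 0,"ay": 0,"az": 0}], "gripper": 60}}

```text
time_s: 47.33
tool_pos: [0.5897, 0.2351, 0.1704]
ee_rot: [-90.0, 0.1, 8.2]
force: [1.8, 0.6, 0.8]
grip_width: 0.708
```

```bash
python3 plan.py .550 -.1457 .13 4;  python3 -c "
from h import *
save(grab('scene'),'s8',(360,140,540,275),4.4)"
```

```text
t 47.33 pos [0.5897 0.2351 0.1704] rot [-9.002e+01  9.000e-02  8.170e+00] F [1.8 0.6 0.8] grip 60.5 j [ 22.  27.   2.  65.  -0. 104.]
  rot share [ 0.0001  0.0232 -0.0005] rows>=0.6  shift share x,y,z [-0.4409  0.2694 -2.514 ] rows>=9.5 | in current frame [-0.6223  0.2713 -2.4752]
```

View pics/s8.png

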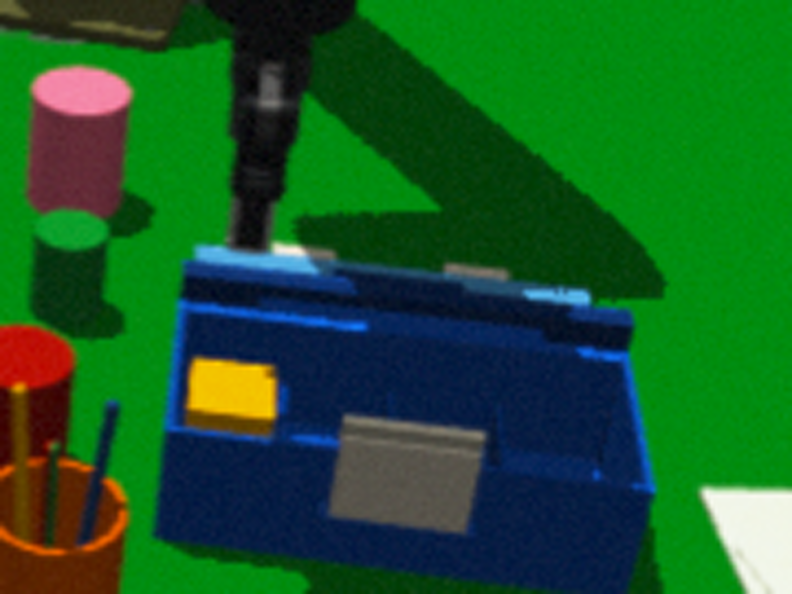

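>>> {"api": "arm_command", "payload": {"rows": [{"x": 0,"y": 0,"z": 0,"ax": 0,"ay": 0.023,"az": 0},{"x": -0.045,"y": 0,"z": -0.255,"ax": 0,"ay": 0,"az": 0},{"x": -0.045,"y": 0,"z": -0.255,"ax": 0,"ay": 0,"az": 0},{"x": -0.045,"y": 0,"z": -0.255,"ax": 0,"ay": 0,"az": 0},{"x": -0.045,"y": 0,"z": -0.255,"ax": 0,"ay": 0,"az": 0},{"x": -0.045,"y": 0,"z": -0.255,"ax": 0,"ay": 0,"az": 0},{"x": -0.045,"y": 0,"z": -0.255,"ax": 0,"ay": 0,"az": 0},{"x": -0.045,"y": 0,"z": -0.255,"ax": 0,"ay": 0,"az": 0},{"x": -0.045,"y": 0,"z": -0.255,"ax": 0,"ay": 0,"az": 0},{"x": -0.045,"y": 0,"z": -0.255,"ax": 0,"ay": 0,"az": 0}], "gripper": 72}}

```text
time_s: 48.22
tool_pos: [0.5537, -0.1141, 0.1697]
ee_rot: [-90.0, -0.1, 4.0]
force: [0.9, -0.8, 0.1]
grip_width: 0.842
```

>>> {"api": "arm_command", "payload": {"rows": [{"x": -0.02,"y": 0.05,"z": -0.15,"ax": 0,"ay": 0,"az": 0},{"x": 0,"y": 0.15,"z": 0,"ax": 0,"ay": 0,"az": 0},{"x": 0,"y": 0.15,"z": 0,"ax": 0,"ay": 0,"az": 0},{"x": 0,"y": 0,"z": 0,"ax": 0,"ay": 0,"az": 0},{"x": 0,"y": 0,"z": 0,"ax": 0,"ay": 0,"az": 0},{"x": 0,"y": 0,"z": 0,"ax": 0,"ay": 0,"az": 0},{"x": 0,"y": 0,"z": 0,"ax": 0,"ay": 0,"az": 0},{"x": 0,"y": 0,"z": 0,"ax": 0,"ay": 0,"az": 0},{"x": 0,"y": 0,"z": 0,"ax": 0,"ay": 0,"az": 0},{"x": 0,"y": 0,"z": 0,"ax": 0,"ay": 0,"az": 0}]}}

```text
time_s: 49.05
tool_pos: [0.5532, -0.1347, 0.1173]
ee_rot: [-90.0, -0.1, 4.1]
force: [0.7, -0.2, -0.4]
grip_width: 0.842
```

```bash
python3 plan.py .550 -.1465 .026 4;  python3 -c "
from h import *
save(grab('scene'),'s9',(200,140,360,260),5)"
```

```text
t 49.05 pos [ 0.5532 -0.1347  0.1173] rot [-9.002e+01 -7.000e-02  4.060e+00] F [ 0.7 -0.2 -0.4] grip 71.9 j [-14.  23. -13.  53.   0.  72.]
  rot share [0.0001 0.0003 0.0004] rows>=0.0  shift share x,y,z [-0.0268  0.6088 -0.0768] rows>=2.3 | in current frame [-0.0276  0.6088 -0.0765]
```

View pics/s9.png

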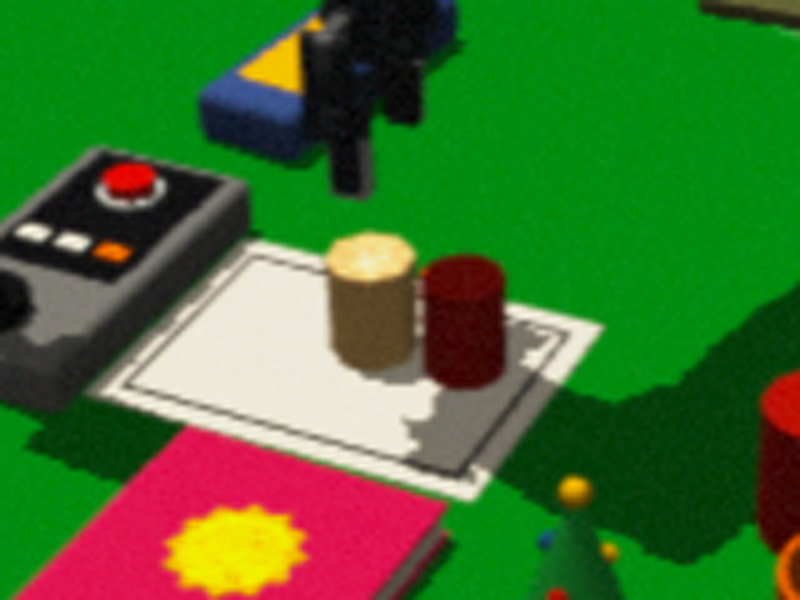

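>>> {"api": "arm_command", "payload": {"rows": [{"x": -0.02,"y": 0.05,"z": -0.07,"ax": 0,"ay": 0,"az": 0},{"x": 0,"y": 0.1,"z": -0.008,"ax": 0,"ay": 0,"az": 0},{"x": 0,"y": 0.16,"z": 0,"ax": 0,"ay": 0,"az": 0},{"x": 0,"y": 0.15,"z": 0,"ax": 0,"ay": 0,"az": 0},{"x": 0,"y": 0.1,"z": 0,"ax": 0,"ay": 0,"az": 0},{"x": 0,"y": 0.05,"z": 0,"ax": 0,"ay": 0,"az": 0},{"x": 0,"y": 0,"z": 0,"ax": 0,"ay": 0,"az": 0},{"x": 0,"y": 0,"z": 0,"ax": 0,"ay": 0,"az": 0},{"x": 0,"y": 0,"z": 0,"ax": 0,"ay": 0,"az": 0},{"x": 0,"y": 0,"z": 0,"ax": 0,"ay": 0,"az": 0}]}}

```text
time_s: 49.93
tool_pos: [0.5516, -0.1472, 0.0263]
ee_rot: [-90.0, -0.1, 4.0]
force: [-0.7, 0.4, 1.1]
grip_width: 0.845
```

>>> {"api": "arm_command", "payload": {"rows": [{"x": 0,"y": 0,"z": 0,"ax": 0,"ay": 0,"az": 0},{"x": 0,"y": 0,"z": 0,"ax": 0,"ay": 0,"az": 0},{"x": 0,"y": 0,"z": 0,"ax": 0,"ay": 0,"az": 0},{"x": 0,"y": 0,"z": 0,"ax": 0,"ay": 0,"az": 0},{"x": 0,"y": 0,"z": 0,"ax": 0,"ay": 0,"az": 0},{"x": 0,"y": 0,"z": 0,"ax": 0,"ay": 0,"az": 0},{"x": 0,"y": 0,"z": 0,"ax": 0,"ay": 0,"az": 0},{"x": 0,"y": 0,"z": 0,"ax": 0,"ay": 0,"az": 0},{"x": 0,"y": 0,"z": 0,"ax": 0,"ay": 0,"az": 0},{"x": 0,"y": 0,"z": 0,"ax": 0,"ay": 0,"az": 0}], "gripper": 20}}

```text
time_s: 50.77
tool_pos: [0.5513, -0.147, 0.026]
ee_rot: [-90.0, -0.1, 4.0]
force: [-0.2, -0.5, 6.3]
grip_width: 0.52
```

>>> {"api": "arm_command", "payload": {"rows": [{"x": 0,"y": -0.05,"z": 0,"ax": 0,"ay": 0,"az": 0},{"x": 0,"y": -0.15,"z": 0,"ax": 0,"ay": 0,"az": 0},{"x": 0,"y": -0.2,"z": 0,"ax": 0,"ay": 0,"az": 0},{"x": 0,"y": -0.2,"z": 0,"ax": 0,"ay": 0,"az": 0},{"x": 0,"y": -0.2,"z": 0,"ax": 0,"ay": 0,"az": 0},{"x": 0,"y": -0.2,"z": 0,"ax": 0,"ay": -0.023,"az": 0},{"x": 0,"y": 0,"z": 0.1,"ax": 0,"ay": 0,"az": 0},{"x": 0,"y": 0,"z": 0.2,"ax": 0,"ay": 0,"az": 0},{"x": 0,"y": 0,"z": 0.2,"ax": 0,"ay": 0,"az": 0},{"x": 0,"y": 0,"z": 0.2,"ax": 0,"ay": 0,"az": 0}]}}

```text
time_s: 51.6
tool_pos: [0.5348, -0.0418, 0.1749]
ee_rot: [-90.0, 0.0, 8.1]
force: [-0.3, -0.0, -0.3]
grip_width: 0.52
```

```bash
python3 plan.py .5818 .2979 .17 8.1
```

```text
t 51.60 pos [ 0.5348 -0.0418  0.1749] rot [-8.998e+01  2.000e-02  8.090e+00] F [-0.3 -0.  -0.3] grip 44.4 j [ -4.  18. -13.  60.   0.  77.]
  rot share [-0.0001 -0.0001 -0.0001] rows>=0.0  shift share x,y,z [0.6293 0.033  2.1979] rows>=8.5 | in current frame [0.6288 0.0335 2.1981]
```

>>> {"api": "arm_command", "payload": {"rows": [{"x": 0.07,"y": 0,"z": 0.245,"ax": 0,"ay": 0,"az": 0},{"x": 0.07,"y": 0,"z": 0.245,"ax": 0,"ay": 0,"az": 0},{"x": 0.07,"y": 0,"z": 0.245,"ax": 0,"ay": 0,"az": 0},{"x": 0.07,"y": 0,"z": 0.245,"ax": 0,"ay": 0,"az": 0},{"x": 0.07,"y": 0,"z": 0.245,"ax": 0,"ay": 0,"az": 0},{"x": 0.07,"y": 0,"z": 0.245,"ax": 0,"ay": 0,"az": 0},{"x": 0.07,"y": 0,"z": 0.245,"ax": 0,"ay": 0,"az": 0},{"x": 0.07,"y": 0,"z": 0.245,"ax": 0,"ay": 0,"az": 0},{"x": 0.07,"y": 0,"z": 0.245,"ax": 0,"ay": 0,"az": 0},{"x": 0,"y": 0,"z": 0,"ax": 0,"ay": 0,"az": 0}]}}

```text
time_s: 52.43
tool_pos: [0.5822, 0.3053, 0.174]
ee_rot: [-89.8, -0.1, 8.5]
force: [1.1, 0.2, -1.1]
grip_width: 0.523
```

>>> {"api": "arm_command", "payload": {"rows": [{"x": 0,"y": 0.1,"z": 0,"ax": 0,"ay": 0,"az": 0},{"x": 0,"y": 0.1,"z": 0,"ax": 0,"ay": 0,"az": 0},{"x": 0,"y": 0.1,"z": 0,"ax": 0,"ay": 0,"az": 0},{"x": 0,"y": 0,"z": 0,"ax": 0,"ay": 0,"az": 0},{"x": 0,"y": 0,"z": 0,"ax": 0,"ay": 0,"az": 0},{"x": 0,"y": 0,"z": 0,"ax": 0,"ay": 0,"az": 0},{"x": 0,"y": 0,"z": 0,"ax": 0,"ay": 0,"az": 0},{"x": 0,"y": 0,"z": 0,"ax": 0,"ay": 0,"az": 0},{"x": 0,"y": 0,"z": 0,"ax": 0,"ay": 0,"az": 0},{"x": 0,"y": 0,"z": 0,"ax": 0,"ay": 0,"az": 0}]}}

```text
time_s: 53.27
tool_pos: [0.5825, 0.2981, 0.1307]
ee_rot: [-90.0, -0.1, 8.2]
force: [-0.0, -0.4, -0.5]
grip_width: 0.52
```

```bash
python3 plan.py .5818 .2975 .032 8.1;  python3 tops.py t7; python3 -c "
from h import *
save(grab('scene'),'s10',(360,140,540,275),4.4)"
```

```text
t 53.27 pos [0.5825 0.2981 0.1307] rot [-8.998e+01 -6.000e-02  8.160e+00] F [-0.  -0.4 -0.5] grip 44.4 j [ 27.  30.   1.  61.   0. 109.]
  rot share [-0.0001  0.0003  0.0003] rows>=0.0  shift share x,y,z [-0.0049  0.6583 -0.0031] rows>=2.4 | in current frame [-0.0056  0.6583 -0.0033]
353 [array([590.1, 237.6]), array([48.5, 45.7]), np.float64(8.0)] 0.0652 [219, 187, 7]
290 [array([549.7, -91.5]), array([45.1, 44. ]), np.float64(51.3)] 0.0609 [199, 41, 29]
295 [array([457.1, 114.5]), array([43. , 43.2]), np.float64(5.1)] 0.061 [49, 174, 77]
```

View pics/s10.png

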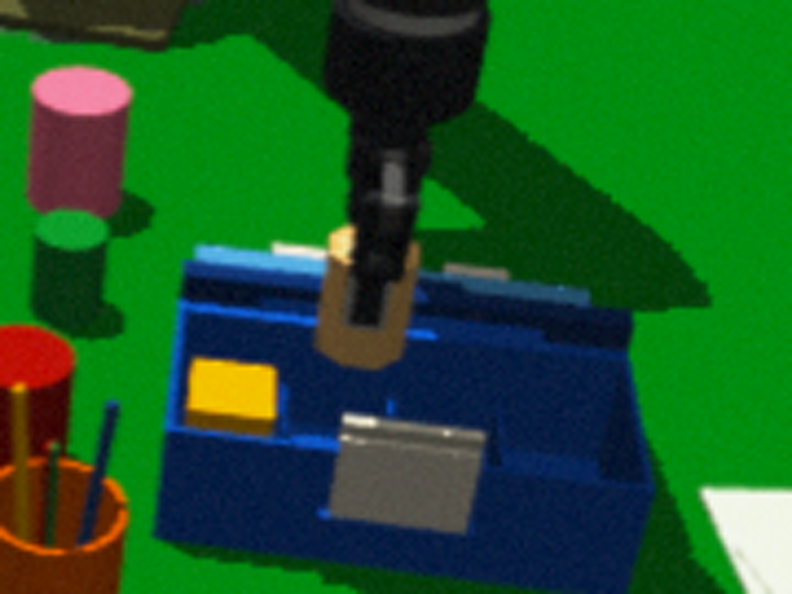

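>>> {"api": "arm_command", "payload": {"rows": [{"x": 0,"y": 0.06,"z": 0,"ax": 0,"ay": 0,"az": 0},{"x": 0,"y": 0.09,"z": 0,"ax": 0,"ay": 0,"az": 0},{"x": 0,"y": 0.09,"z": 0,"ax": 0,"ay": 0,"az": 0},{"x": 0,"y": 0.09,"z": 0,"ax": 0,"ay": 0,"az": 0},{"x": 0,"y": 0.09,"z": 0,"ax": 0,"ay": 0,"az": 0},{"x": 0,"y": 0.09,"z": 0,"ax": 0,"ay": 0,"az": 0},{"x": 0,"y": 0.07,"z": 0,"ax": 0,"ay": 0,"az": 0},{"x": 0,"y": 0.04,"z": 0,"ax": 0,"ay": 0,"az": 0},{"x": 0,"y": 0,"z": 0,"ax": 0,"ay": 0,"az": 0},{"x": 0,"y": 0,"z": 0,"ax": 0,"ay": 0,"az": 0}]}}

```text
time_s: 54.2
tool_pos: [0.5819, 0.2979, 0.0368]
ee_rot: [-90.0, 0.0, 8.2]
force: [0.6, 0.5, -0.1]
grip_width: 0.521
```

>>> {"api": "arm_command", "payload": {"rows": [{"x": 0,"y": 0.01,"z": 0,"ax": 0,"ay": 0,"az": 0},{"x": 0,"y": 0.01,"z": 0,"ax": 0,"ay": 0,"az": 0},{"x": 0,"y": 0,"z": 0,"ax": 0,"ay": 0,"az": 0},{"x": 0,"y": 0,"z": 0,"ax": 0,"ay": 0,"az": 0},{"x": 0,"y": 0,"z": 0,"ax": 0,"ay": 0,"az": 0},{"x": 0,"y": 0,"z": 0,"ax": 0,"ay": 0,"az": 0},{"x": 0,"y": 0,"z": 0,"ax": 0,"ay": 0,"az": 0},{"x": 0,"y": 0,"z": 0,"ax": 0,"ay": 0,"az": 0},{"x": 0,"y": 0,"z": 0,"ax": 0,"ay": 0,"az": 0},{"x": 0,"y": 0,"z": 0,"ax": 0,"ay": 0,"az": 0}]}}

```text
time_s: 55.03
tool_pos: [0.5821, 0.298, 0.0341]
ee_rot: [-90.0, -0.0, 8.2]
force: [0.2, 1.2, -1.7]
grip_width: 0.526
```

>>> {"api": "arm_command", "payload": {"rows": [{"x": 0,"y": 0.01,"z": 0,"ax": 0,"ay": 0,"az": 0},{"x": 0,"y": 0.01,"z": 0,"ax": 0,"ay": 0,"az": 0},{"x": 0,"y": 0,"z": 0,"ax": 0,"ay": 0,"az": 0},{"x": 0,"y": 0,"z": 0,"ax": 0,"ay": 0,"az": 0},{"x": 0,"y": 0,"z": 0,"ax": 0,"ay": 0,"az": 0},{"x": 0,"y": 0,"z": 0,"ax": 0,"ay": 0,"az": 0},{"x": 0,"y": 0,"z": 0,"ax": 0,"ay": 0,"az": 0},{"x": 0,"y": 0,"z": 0,"ax": 0,"ay": 0,"az": 0},{"x": 0,"y": 0,"z": 0,"ax": 0,"ay": 0,"az": 0},{"x": 0,"y": 0,"z": 0,"ax": 0,"ay": 0,"az": 0}]}}

```text
time_s: 55.87
tool_pos: [0.5822, 0.298, 0.0311]
ee_rot: [-90.0, -0.0, 8.2]
force: [0.6, -0.5, 0.1]
grip_width: 0.519
```

>>> {"api": "arm_command", "payload": {"rows": [{"x": 0,"y": 0,"z": 0,"ax": 0,"ay": 0,"az": 0},{"x": 0,"y": 0,"z": 0,"ax": 0,"ay": 0,"az": 0},{"x": 0,"y": 0,"z": 0,"ax": 0,"ay": 0,"az": 0},{"x": 0,"y": 0,"z": 0,"ax": 0,"ay": 0,"az": 0},{"x": 0,"y": 0,"z": 0,"ax": 0,"ay": 0,"az": 0},{"x": 0,"y": -0.05,"z": 0,"ax": 0,"ay": 0,"az": 0},{"x": 0,"y": -0.15,"z": 0,"ax": 0,"ay": 0,"az": 0},{"x": 0,"y": -0.2,"z": 0,"ax": 0,"ay": 0,"az": 0},{"x": 0,"y": -0.25,"z": 0,"ax": 0,"ay": 0,"az": 0},{"x": 0,"y": -0.25,"z": 0,"ax": 0,"ay": 0,"az": 0}], "gripper": 58}}

```text
time_s: 56.7
tool_pos: [0.5837, 0.2982, 0.1683]
ee_rot: [-90.0, -0.2, 8.1]
force: [1.2, 0.2, -0.6]
grip_width: 0.679
```

```bash
python3 plan.py .550 -.0915 .13 8.1;  python3 -c "
from h import *
save(grab('scene'),'s11',(360,140,540,275),4.4)"
```

```text
t 56.70 pos [0.5837 0.2982 0.1683] rot [-89.99  -0.19   8.14] F [ 1.2  0.2 -0.6] grip 58.0 j [ 27.  29.   5.  66.  -0. 109.]
  rot share [-0.      0.0002  0.0011] rows>=0.0  shift share x,y,z [-0.5881  0.255  -2.5402] rows>=9.7 | in current frame [-0.5909  0.2527 -2.5398]
```

View pics/s11.png

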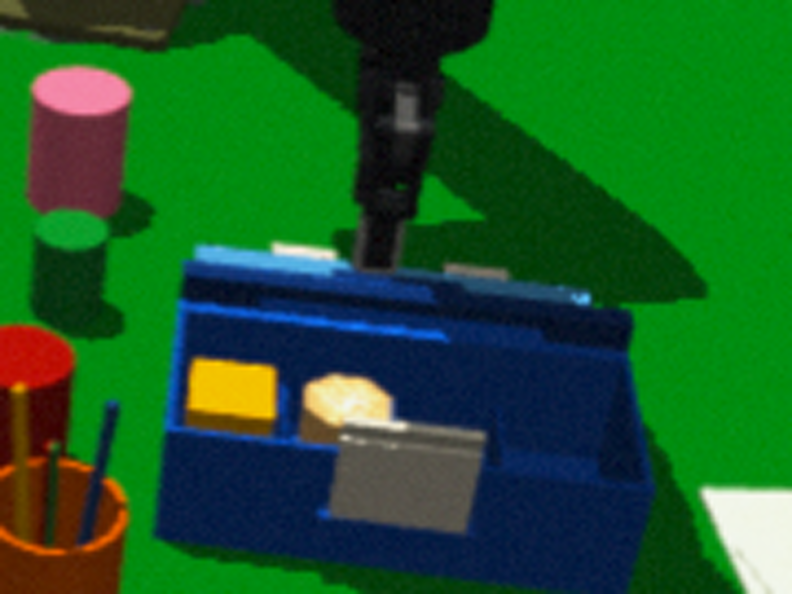

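>>> {"api": "arm_command", "payload": {"rows": [{"x": -0.059,"y": 0,"z": -0.254,"ax": 0,"ay": 0,"az": 0},{"x": -0.059,"y": 0,"z": -0.254,"ax": 0,"ay": 0,"az": 0},{"x": -0.059,"y": 0,"z": -0.254,"ax": 0,"ay": 0,"az": 0},{"x": -0.059,"y": 0,"z": -0.254,"ax": 0,"ay": 0,"az": 0},{"x": -0.059,"y": 0,"z": -0.254,"ax": 0,"ay": 0,"az": 0},{"x": -0.059,"y": 0,"z": -0.254,"ax": 0,"ay": 0,"az": 0},{"x": -0.059,"y": 0,"z": -0.254,"ax": 0,"ay": 0,"az": 0},{"x": -0.059,"y": 0,"z": -0.254,"ax": 0,"ay": 0,"az": 0},{"x": -0.059,"y": 0,"z": -0.254,"ax": 0,"ay": 0,"az": 0},{"x": -0.059,"y": 0,"z": -0.254,"ax": 0,"ay": 0,"az": 0}], "gripper": 72}}

```text
time_s: 57.58
tool_pos: [0.5505, -0.0944, 0.1676]
ee_rot: [-90.1, -0.3, 8.2]
force: [0.2, -0.6, 0.4]
grip_width: 0.843
```

>>> {"api": "arm_command", "payload": {"rows": [{"x": 0,"y": 0,"z": 0,"ax": 0,"ay": 0,"az": 0},{"x": 0,"y": 0.1,"z": 0,"ax": 0,"ay": 0,"az": 0},{"x": 0,"y": 0.15,"z": 0,"ax": 0,"ay": 0,"az": 0},{"x": 0,"y": 0.1,"z": 0,"ax": 0,"ay": 0,"az": 0},{"x": 0,"y": 0,"z": 0,"ax": 0,"ay": 0,"az": 0},{"x": 0,"y": 0,"z": 0,"ax": 0,"ay": 0,"az": 0},{"x": 0,"y": 0,"z": 0,"ax": 0,"ay": 0,"az": 0},{"x": 0,"y": 0,"z": 0,"ax": 0,"ay": 0,"az": 0},{"x": 0,"y": 0,"z": 0,"ax": 0,"ay": 0,"az": 0},{"x": 0,"y": 0,"z": 0,"ax": 0,"ay": 0,"az": 0}]}}

```text
time_s: 58.42
tool_pos: [0.5495, -0.0918, 0.1146]
ee_rot: [-90.0, -0.1, 8.2]
force: [0.4, -0.1, 0.2]
grip_width: 0.837
```

```bash
python3 plan.py .550 -.092 .026 8.1;  python3 -c "
from h import *
save(grab('scene'),'s12',(200,140,360,260),5)"
```

```text
t 58.42 pos [ 0.5495 -0.0918  0.1146] rot [-90.04  -0.11   8.18] F [ 0.4 -0.1  0.2] grip 71.5 j [ -9.  22. -16.  52.  -0.  72.]
  rot share [0.0002 0.0004 0.0006] rows>=0.0  shift share x,y,z [ 0.0031  0.5904 -0.0021] rows>=2.2 | in current frame [ 0.002   0.5904 -0.0017]
```

View pics/s12.png

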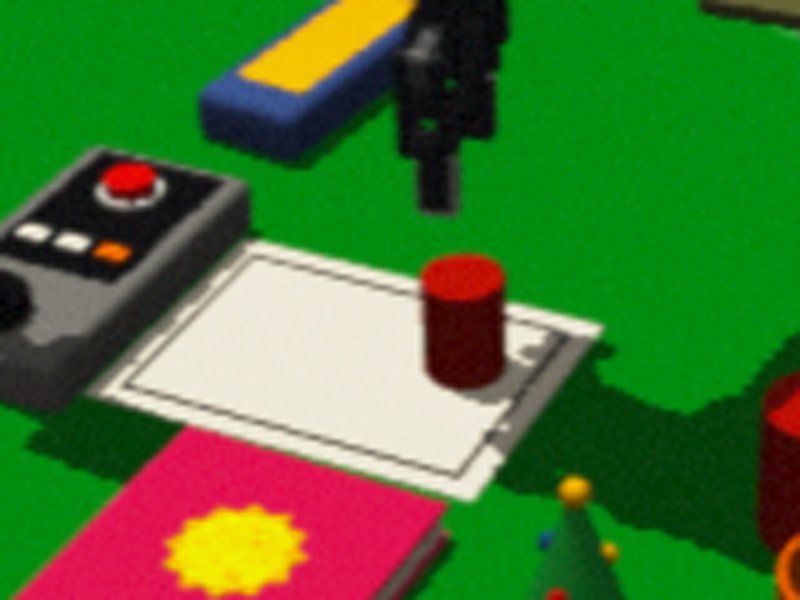

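>>> {"api": "arm_command", "payload": {"rows": [{"x": 0,"y": 0.1,"z": 0,"ax": 0,"ay": 0,"az": 0},{"x": 0,"y": 0.15,"z": 0,"ax": 0,"ay": 0,"az": 0},{"x": 0,"y": 0.15,"z": 0,"ax": 0,"ay": 0,"az": 0},{"x": 0,"y": 0.12,"z": 0,"ax": 0,"ay": 0,"az": 0},{"x": 0,"y": 0.06,"z": 0,"ax": 0,"ay": 0,"az": 0},{"x": 0,"y": 0.02,"z": 0,"ax": 0,"ay": 0,"az": 0},{"x": 0,"y": 0,"z": 0,"ax": 0,"ay": 0,"az": 0},{"x": 0,"y": 0,"z": 0,"ax": 0,"ay": 0,"az": 0},{"x": 0,"y": 0,"z": 0,"ax": 0,"ay": 0,"az": 0},{"x": 0,"y": 0,"z": 0,"ax": 0,"ay": 0,"az": 0}]}}

```text
time_s: 59.3
tool_pos: [0.5497, -0.0919, 0.0248]
ee_rot: [-90.0, -0.1, 8.2]
force: [0.2, 0.5, -0.8]
grip_width: 0.844
```

>>> {"api": "arm_command", "payload": {"rows": [{"x": 0,"y": 0,"z": 0,"ax": 0,"ay": 0,"az": 0},{"x": 0,"y": 0,"z": 0,"ax": 0,"ay": 0,"az": 0},{"x": 0,"y": 0,"z": 0,"ax": 0,"ay": 0,"az": 0},{"x": 0,"y": 0,"z": 0,"ax": 0,"ay": 0,"az": 0},{"x": 0,"y": 0,"z": 0,"ax": 0,"ay": 0,"az": 0},{"x": 0,"y": 0,"z": 0,"ax": 0,"ay": 0,"az": 0},{"x": 0,"y": 0,"z": 0,"ax": 0,"ay": 0,"az": 0},{"x": 0,"y": 0,"z": 0,"ax": 0,"ay": 0,"az": 0},{"x": 0,"y": 0,"z": 0,"ax": 0,"ay": 0,"az": 0},{"x": 0,"y": 0,"z": 0,"ax": 0,"ay": 0,"az": 0}], "gripper": 20}}

```text
time_s: 60.13
tool_pos: [0.5492, -0.0918, 0.0243]
ee_rot: [-90.0, -0.1, 8.2]
force: [-0.0, 1.4, 5.9]
grip_width: 0.527
```

>>> {"api": "arm_command", "payload": {"rows": [{"x": 0,"y": -0.05,"z": 0,"ax": 0,"ay": 0,"az": 0},{"x": 0,"y": -0.15,"z": 0,"ax": 0,"ay": 0,"az": 0},{"x": 0,"y": -0.2,"z": 0,"ax": 0,"ay": 0,"az": 0},{"x": 0,"y": -0.2,"z": 0,"ax": 0,"ay": 0,"az": 0},{"x": 0,"y": -0.2,"z": 0,"ax": 0,"ay": 0,"az": 0},{"x": 0,"y": -0.2,"z": 0,"ax": 0,"ay": 0,"az": 0},{"x": 0.02,"y": 0,"z": 0.1,"ax": 0,"ay": 0,"az": 0},{"x": 0.05,"y": 0,"z": 0.2,"ax": 0,"ay": 0,"az": 0},{"x": 0.05,"y": 0,"z": 0.2,"ax": 0,"ay": 0,"az": 0},{"x": 0.05,"y": 0,"z": 0.2,"ax": 0,"ay": 0,"az": 0}]}}

```text
time_s: 60.97
tool_pos: [0.5587, 0.0166, 0.174]
ee_rot: [-90.0, -0.0, 8.1]
force: [0.6, 0.4, 0.1]
grip_width: 0.529
```

```bash
python3 plan.py .5734 .3573 .17 8.1
```

```text
t 60.97 pos [0.5587 0.0166 0.174 ] rot [-90.    -0.     8.09] F [0.6 0.4 0.1] grip 45.1 j [ 2. 20. -9. 61.  0. 84.]
  rot share [-0. -0.  0.] rows>=0.0  shift share x,y,z [0.4171 0.0264 2.2348] rows>=8.4 | in current frame [0.4169 0.0265 2.2348]
```

>>> {"api": "arm_command", "payload": {"rows": [{"x": 0.046,"y": 0,"z": 0.247,"ax": 0,"ay": 0,"az": 0},{"x": 0.046,"y": 0,"z": 0.247,"ax": 0,"ay": 0,"az": 0},{"x": 0.046,"y": 0,"z": 0.247,"ax": 0,"ay": 0,"az": 0},{"x": 0.046,"y": 0,"z": 0.247,"ax": 0,"ay": 0,"az": 0},{"x": 0.046,"y": 0,"z": 0.247,"ax": 0,"ay": 0,"az": 0},{"x": 0.046,"y": 0,"z": 0.247,"ax": 0,"ay": 0,"az": 0},{"x": 0.046,"y": 0,"z": 0.247,"ax": 0,"ay": 0,"az": 0},{"x": 0.046,"y": 0,"z": 0.247,"ax": 0,"ay": 0,"az": 0},{"x": 0.046,"y": 0,"z": 0.247,"ax": 0,"ay": 0,"az": 0},{"x": 0,"y": 0,"z": 0,"ax": 0,"ay": 0,"az": 0}]}}

```text
time_s: 61.8
tool_pos: [0.5726, 0.362, 0.1728]
ee_rot: [-89.8, -0.1, 8.5]
force: [0.4, 0.5, -0.1]
grip_width: 0.527
```

>>> {"api": "arm_command", "payload": {"rows": [{"x": 0,"y": 0.1,"z": 0,"ax": 0,"ay": 0,"az": 0},{"x": 0,"y": 0.1,"z": 0,"ax": 0,"ay": 0,"az": 0},{"x": 0,"y": 0.1,"z": 0,"ax": 0,"ay": 0,"az": 0},{"x": 0,"y": 0,"z": 0,"ax": 0,"ay": 0,"az": 0},{"x": 0,"y": 0,"z": 0,"ax": 0,"ay": 0,"az": 0},{"x": 0,"y": 0,"z": 0,"ax": 0,"ay": 0,"az": 0},{"x": 0,"y": 0,"z": 0,"ax": 0,"ay": 0,"az": 0},{"x": 0,"y": 0,"z": 0,"ax": 0,"ay": 0,"az": 0},{"x": 0,"y": 0,"z": 0,"ax": 0,"ay": 0,"az": 0},{"x": 0,"y": 0,"z": 0,"ax": 0,"ay": 0,"az": 0}]}}

```text
time_s: 62.63
tool_pos: [0.5734, 0.3549, 0.1293]
ee_rot: [-90.0, -0.1, 8.2]
force: [-0.0, -0.3, -1.2]
grip_width: 0.53
```

```bash
python3 plan.py .5734 .3573 .030 8.1; python3 -c "
from h import *
save(grab('scene'),'s13',(360,140,540,275),4.4)"
```

```text
t 62.63 pos [0.5734 0.3549 0.1293] rot [-8.997e+01 -6.000e-02  8.170e+00] F [-0.  -0.3 -1.2] grip 45.3 j [ 32.  32.   5.  62.   0. 114.]
  rot share [-0.0001  0.0004  0.0003] rows>=0.0  shift share x,y,z [0.0025 0.6617 0.0161] rows>=2.5 | in current frame [0.0019 0.6617 0.0158]
```

View pics/s13.png

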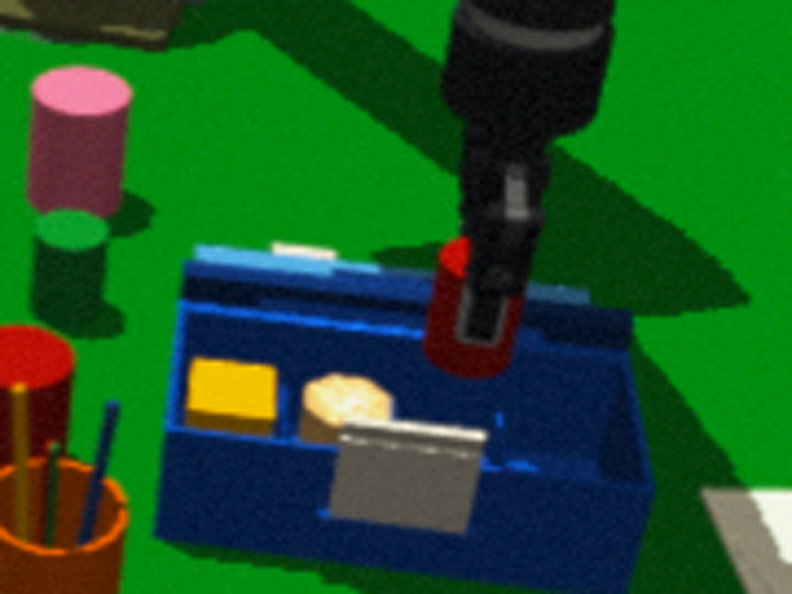

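>>> {"api": "arm_command", "payload": {"rows": [{"x": 0,"y": 0.06,"z": 0.015,"ax": 0,"ay": 0,"az": 0},{"x": 0,"y": 0.09,"z": 0,"ax": 0,"ay": 0,"az": 0},{"x": 0,"y": 0.09,"z": 0,"ax": 0,"ay": 0,"az": 0},{"x": 0,"y": 0.09,"z": 0,"ax": 0,"ay": 0,"az": 0},{"x": 0,"y": 0.09,"z": 0,"ax": 0,"ay": 0,"az": 0},{"x": 0,"y": 0.09,"z": 0,"ax": 0,"ay": 0,"az": 0},{"x": 0,"y": 0.08,"z": 0,"ax": 0,"ay": 0,"az": 0},{"x": 0,"y": 0.05,"z": 0,"ax": 0,"ay": 0,"az": 0},{"x": 0,"y": 0.02,"z": 0,"ax": 0,"ay": 0,"az": 0},{"x": 0,"y": 0,"z": 0,"ax": 0,"ay": 0,"az": 0}]}}

```text
time_s: 63.52
tool_pos: [0.572, 0.3567, 0.0294]
ee_rot: [-90.0, 0.1, 8.2]
force: [-0.1, -0.8, -0.2]
grip_width: 0.527
```

>>> {"api": "arm_command", "payload": {"rows": [{"x": 0,"y": 0.01,"z": 0,"ax": 0,"ay": 0,"az": 0},{"x": 0,"y": 0.01,"z": 0,"ax": 0,"ay": 0,"az": 0},{"x": 0,"y": 0,"z": 0,"ax": 0,"ay": 0,"az": 0},{"x": 0,"y": 0,"z": 0,"ax": 0,"ay": 0,"az": 0},{"x": 0,"y": 0,"z": 0,"ax": 0,"ay": 0,"az": 0},{"x": 0,"y": 0,"z": 0,"ax": 0,"ay": 0,"az": 0},{"x": 0,"y": 0,"z": 0,"ax": 0,"ay": 0,"az": 0},{"x": 0,"y": 0,"z": 0,"ax": 0,"ay": 0,"az": 0},{"x": 0,"y": 0,"z": 0,"ax": 0,"ay": 0,"az": 0},{"x": 0,"y": 0,"z": 0,"ax": 0,"ay": 0,"az": 0}]}}

```text
time_s: 64.35
tool_pos: [0.5725, 0.357, 0.0291]
ee_rot: [-90.0, -0.0, 8.2]
force: [-4.2, -3.2, 12.8]
grip_width: 0.531
```

>>> {"api": "arm_command", "payload": {"rows": [{"x": 0,"y": -0.012,"z": 0,"ax": 0,"ay": 0,"az": 0},{"x": 0,"y": 0,"z": 0,"ax": 0,"ay": 0,"az": 0},{"x": 0,"y": 0,"z": 0,"ax": 0,"ay": 0,"az": 0},{"x": 0,"y": 0,"z": 0,"ax": 0,"ay": 0,"az": 0},{"x": 0,"y": 0,"z": 0,"ax": 0,"ay": 0,"az": 0},{"x": 0,"y": -0.05,"z": 0,"ax": 0,"ay": 0,"az": 0},{"x": 0,"y": -0.15,"z": 0,"ax": 0,"ay": 0,"az": 0},{"x": 0,"y": -0.2,"z": 0,"ax": 0,"ay": 0,"az": 0},{"x": 0,"y": -0.25,"z": 0,"ax": 0,"ay": 0,"az": 0},{"x": 0,"y": -0.25,"z": 0,"ax": 0,"ay": 0,"az": 0}], "gripper": 58}}

```text
time_s: 65.18
tool_pos: [0.5735, 0.3568, 0.1644]
ee_rot: [-90.0, -0.1, 8.2]
force: [1.0, 0.6, -0.1]
grip_width: 0.68
```

```bash
python3 plan.py .407 .3105 .1 7.6; python3 -c "
from h import *
save(grab('scene'),'s14',(360,140,540,275),4.4)"
```

```text
t 65.18 pos [0.5735 0.3568 0.1644] rot [-9.003e+01 -6.000e-02  8.160e+00] F [ 1.   0.6 -0.1] grip 58.1 j [ 32.  32.   8.  67.  -0. 114.]
  rot share [0.0002 0.0031 0.0003] rows>=0.1  shift share x,y,z [-1.1414  0.4292 -0.1592] rows>=4.6 | in current frame [-1.1433  0.4282 -0.1479]
```

View pics/s14.png

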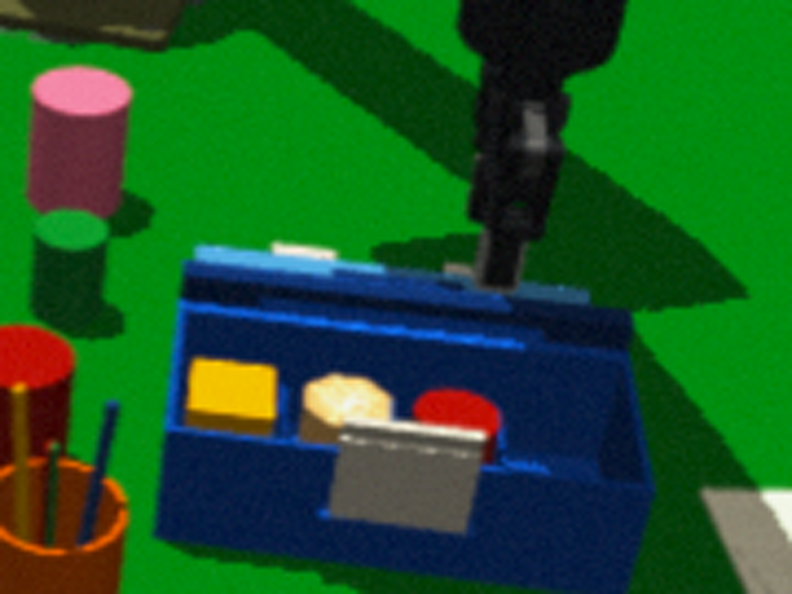

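>>> {"api": "arm_command", "payload": {"rows": [{"x": -0.23,"y": 0,"z": -0.032,"ax": 0,"ay": 0.003,"az": 0},{"x": -0.23,"y": 0,"z": -0.032,"ax": 0,"ay": 0,"az": 0},{"x": -0.23,"y": 0,"z": -0.032,"ax": 0,"ay": 0,"az": 0},{"x": -0.23,"y": 0,"z": -0.032,"ax": 0,"ay": 0,"az": 0},{"x": -0.22,"y": 0,"z": -0.03,"ax": 0,"ay": 0,"az": 0},{"x": 0,"y": 0.1,"z": 0,"ax": 0,"ay": 0,"az": 0},{"x": 0,"y": 0.2,"z": 0,"ax": 0,"ay": 0,"az": 0},{"x": 0,"y": 0.2,"z": 0,"ax": 0,"ay": 0,"az": 0},{"x": 0,"y": 0,"z": 0,"ax": 0,"ay": 0,"az": 0},{"x": 0,"y": 0,"z": 0,"ax": 0,"ay": 0,"az": 0}]}}

```text
time_s: 66.07
tool_pos: [0.4061, 0.3098, 0.0877]
ee_rot: [-90.1, 0.1, 7.6]
force: [0.1, 0.5, -0.3]
grip_width: 0.681
```

```bash
python3 plan.py .407 .3105 .01 7.6; python3 -c "
from h import *
save(grab('scene'),'s15',(380,110,540,230),5)"
```

```text
t 66.07 pos [0.4061 0.3098 0.0877] rot [-90.09   0.1    7.62] F [ 0.1  0.5 -0.3] grip 58.1 j [ 37.  20. -24.  46.  -0. 120.]
  rot share [ 0.0005  0.0001 -0.0005] rows>=0.0  shift share x,y,z [0.0065 0.5177 0.0038] rows>=1.9 | in current frame [0.0074 0.5177 0.0046]
```

View pics/s15.png

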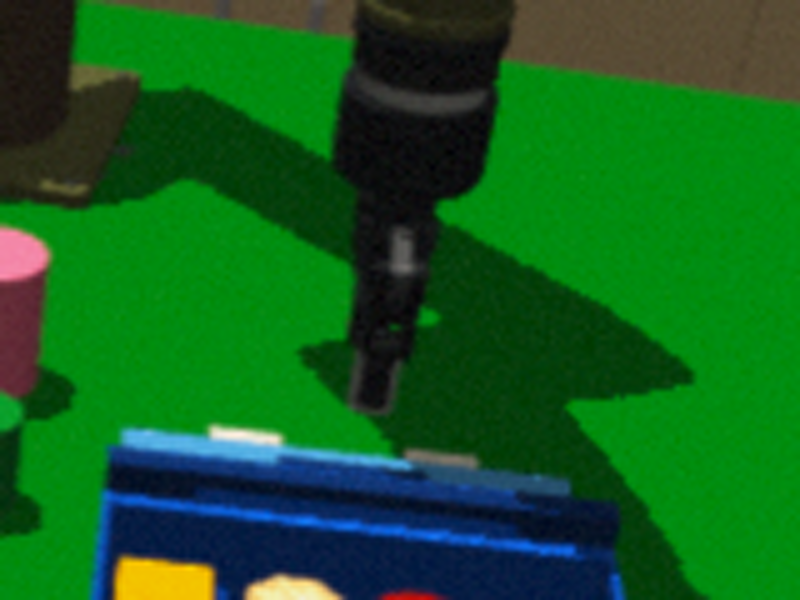

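>>> {"api": "arm_command", "payload": {"rows": [{"x": 0.003,"y": 0.1,"z": 0.003,"ax": 0,"ay": 0,"az": 0},{"x": 0,"y": 0.14,"z": 0,"ax": 0,"ay": 0,"az": 0},{"x": 0,"y": 0.12,"z": 0,"ax": 0,"ay": 0,"az": 0},{"x": 0,"y": 0.08,"z": 0,"ax": 0,"ay": 0,"az": 0},{"x": 0,"y": 0.05,"z": 0,"ax": 0,"ay": 0,"az": 0},{"x": 0,"y": 0.01,"z": 0,"ax": 0,"ay": 0,"az": 0},{"x": 0,"y": 0,"z": 0,"ax": 0,"ay": 0,"az": 0},{"x": 0,"y": 0,"z": 0,"ax": 0,"ay": 0,"az": 0},{"x": 0,"y": 0,"z": 0,"ax": 0,"ay": 0,"az": 0},{"x": 0,"y": 0,"z": 0,"ax": 0,"ay": 0,"az": 0}]}}

```text
time_s: 66.95
tool_pos: [0.4076, 0.3115, 0.0143]
ee_rot: [-89.9, -0.1, 7.6]
force: [-0.1, -0.1, 0.1]
grip_width: 0.682
```

```bash
python3 plan.py .407 .3105 .0105 7.6
```

```text
t 66.95 pos [0.4076 0.3115 0.0143] rot [-89.95  -0.1    7.63] F [-0.1 -0.1  0.1] grip 58.3 j [ 37.  25. -29.  36.  -0. 120.]
  rot share [-0.0003  0.0002  0.0005] rows>=0.0  shift share x,y,z [-0.0047  0.0254 -0.0059] rows>=0.1 | in current frame [-0.0047  0.0254 -0.006 ]
```

>>> {"api": "arm_command", "payload": {"rows": [{"x": -0.003,"y": 0.012,"z": -0.003,"ax": 0,"ay": 0,"az": 0},{"x": 0,"y": 0.01,"z": 0,"ax": 0,"ay": 0,"az": 0},{"x": 0,"y": 0,"z": 0,"ax": 0,"ay": 0,"az": 0},{"x": 0,"y": 0,"z": 0,"ax": 0,"ay": 0,"az": 0},{"x": 0,"y": 0,"z": 0,"ax": 0,"ay": 0,"az": 0},{"x": 0,"y": 0,"z": 0,"ax": 0,"ay": 0,"az": 0},{"x": 0,"y": 0,"z": 0,"ax": 0,"ay": 0,"az": 0},{"x": 0,"y": 0,"z": 0,"ax": 0,"ay": 0,"az": 0},{"x": 0,"y": 0,"z": 0,"ax": 0,"ay": 0,"az": 0},{"x": 0,"y": 0,"z": 0,"ax": 0,"ay": 0,"az": 0}], "gripper": 5, "newtons": 90}}

```text
time_s: 67.78
tool_pos: [0.4064, 0.3103, 0.0102]
ee_rot: [-90.0, -0.0, 7.6]
force: [-1.0, -0.5, 5.3]
grip_width: 0.167
```

>>> {"api": "arm_command", "payload": {"rows": [{"x": 0,"y": 0,"z": 0,"ax": 0,"ay": 0,"az": 0},{"x": 0,"y": 0,"z": 0,"ax": 0,"ay": 0,"az": 0},{"x": 0,"y": 0,"z": 0,"ax": 0,"ay": 0,"az": 0},{"x": 0,"y": 0,"z": 0,"ax": 0,"ay": 0,"az": 0},{"x": 0,"y": 0,"z": 0,"ax": 0,"ay": 0,"az": 0},{"x": 0,"y": 0,"z": 0,"ax": 0,"ay": 0,"az": 0},{"x": 0,"y": 0,"z": 0,"ax": 0,"ay": 0,"az": 0},{"x": 0,"y": 0,"z": 0,"ax": 0,"ay": 0,"az": 0},{"x": 0,"y": 0,"z": 0,"ax": 0,"ay": 0,"az": 0},{"x": 0,"y": 0,"z": 0,"ax": 0,"ay": 0,"az": 0}]}}

```text
time_s: 68.62
tool_pos: [0.4064, 0.3103, 0.0103]
ee_rot: [-90.0, -0.0, 7.6]
force: [-1.6, -0.4, 5.8]
grip_width: 0.167
```

```bash
python3 plan.py .407 .3105 .2 8.1
```

```text
t 68.62 pos [0.4064 0.3103 0.0103] rot [-90.01  -0.     7.63] F [-1.6 -0.4  5.8] grip 14.3 j [ 37.  25. -30.  35.  -0. 120.]
  rot share [ 0.     -0.0026  0.    ] rows>=0.1  shift share x,y,z [ 3.800e-03 -1.265e+00  5.000e-04] rows>=4.7 | in current frame [ 3.900e-03 -1.265e+00  4.000e-04]
```

>>> {"api": "arm_command", "payload": {"rows": [{"x": 0,"y": -0.05,"z": 0,"ax": 0,"ay": 0,"az": 0},{"x": 0,"y": -0.1,"z": 0,"ax": 0,"ay": 0,"az": 0},{"x": 0,"y": -0.15,"z": 0,"ax": 0,"ay": 0,"az": 0},{"x": 0,"y": -0.2,"z": 0,"ax": 0,"ay": 0,"az": 0},{"x": 0,"y": -0.2,"z": 0,"ax": 0,"ay": 0,"az": 0},{"x": 0,"y": -0.2,"z": 0,"ax": 0,"ay": 0,"az": 0},{"x": 0,"y": -0.2,"z": 0,"ax": 0,"ay": 0,"az": 0},{"x": 0,"y": -0.15,"z": 0,"ax": 0,"ay": 0,"az": 0},{"x": 0,"y": 0,"z": 0,"ax": 0,"ay": -0.003,"az": 0},{"x": 0,"y": 0,"z": 0,"ax": 0,"ay": 0,"az": 0}]}}

```text
time_s: 69.45
tool_pos: [0.4072, 0.3111, 0.1987]
ee_rot: [-89.9, -0.1, 8.2]
force: [-0.4, -0.1, -2.5]
grip_width: 0.166
```

```bash
cat > planl.py <<'E'
# lid planning: target tip (case x,z mm), tilt th
from plan import *
C=np.array([.5776,.3276]); YC=8.1
def tgt(tx,tz,th,dy=0,off=10.3,xo=0):
    c,s=np.cos(np.radians(th)),np.sin(np.radians(th))
    x=(tx+(74+xo)*c-off*s)/1000; z=(tz+(74+xo)*s+off*c)/1000
    a=np.radians(YC); p=C+x*np.array([np.cos(a),np.sin(a)])+dy/1000*np.array([-np.sin(a),np.cos(a)])
    return p[0],p[1],z,YC,-th
if __name__=="__main__":
    a=list(map(float,sys.argv[1:])); t=tgt(*a); print("target",np.round(t,4)); plan(*t)
    s,R=st(); T=Ro.from_euler("xyz",[-90,t[4],YC],degrees=True)
    print(" tool y axis",R.as_matrix()[:,1].round(3), "x axis",R.as_matrix()[:,0].round(3))
E
python3 planl.py -48 100 17; python3 -c "
from h import *
save(grab('scene'),'s16',(340,60,560,220),3.6); f=grab('top'); save(f,'t16',(100,100,340,290),3.3)"
```

```text
target [  0.5972   0.3304   0.1315   8.1    -17.    ]
t 69.45 pos [0.4072 0.3111 0.1987] rot [-89.91  -0.15   8.19] F [-0.4 -0.1 -2.5] grip 14.1 j [ 37.  14. -13.  62.   0. 119.]
  rot share [-0.0006  0.0004 -0.0936] rows>=2.4  shift share x,y,z [ 1.0853  0.8002 -0.051 ] rows>=5.0 | in current frame [ 1.2706  0.4512 -0.0538]
 tool y axis [ 0.002  0.002 -1.   ] x axis [0.99  0.142 0.003]
```

View pics/s16.png

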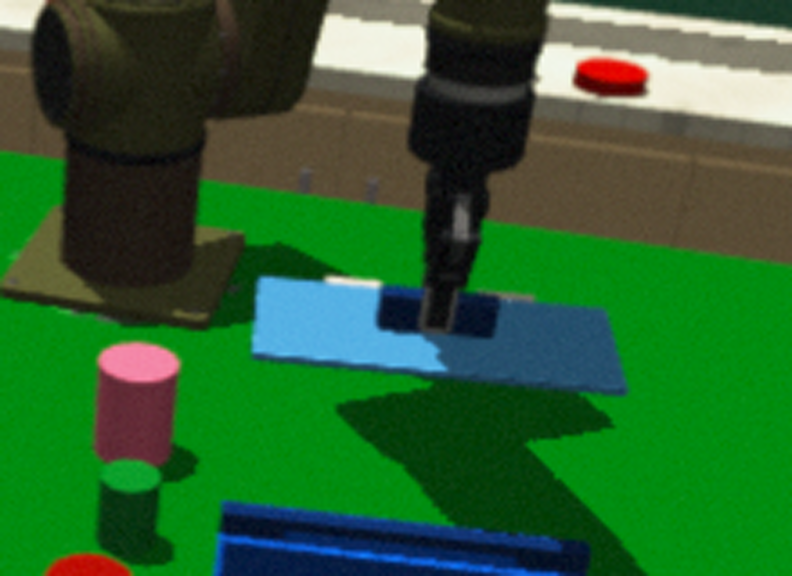

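View pics/t16.png

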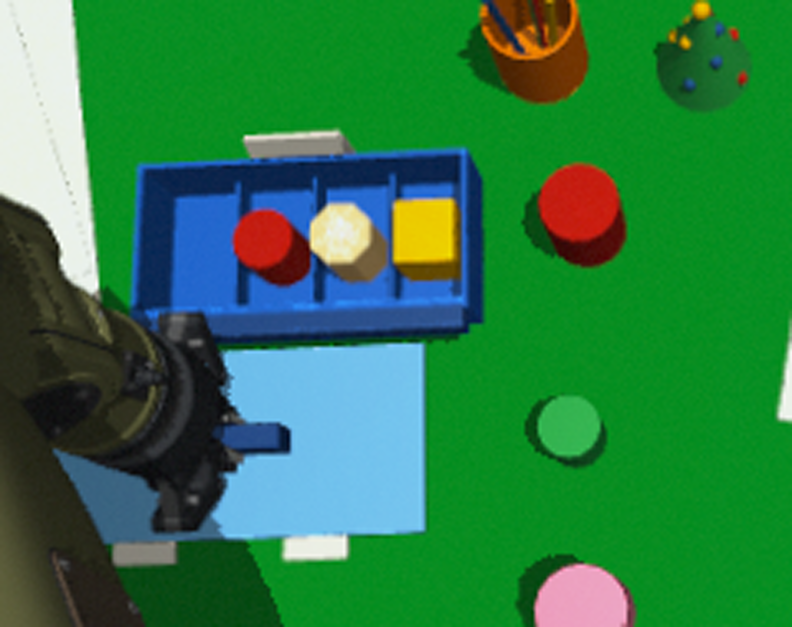

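>>> {"api": "arm_command", "payload": {"rows": [{"x": 0.15,"y": 0,"z": -0.008,"ax": 0,"ay": 0,"az": 0},{"x": 0.22,"y": 0,"z": -0.01,"ax": 0,"ay": 0,"az": 0},{"x": 0.25,"y": 0,"z": -0.01,"ax": 0,"ay": 0,"az": 0},{"x": 0.25,"y": 0,"z": -0.01,"ax": 0,"ay": 0,"az": 0},{"x": 0.22,"y": 0,"z": -0.01,"ax": 0,"ay": 0,"az": 0},{"x": 0.18,"y": 0,"z": -0.005,"ax": 0,"ay": 0,"az": 0},{"x": 0,"y": 0,"z": 0,"ax": 0,"ay": 0,"az": -0.031},{"x": 0,"y": 0,"z": 0,"ax": 0,"ay": 0,"az": -0.032},{"x": 0,"y": 0,"z": 0,"ax": 0,"ay": 0,"az": -0.031},{"x": 0,"y": 0,"z": 0,"ax": 0,"ay": 0,"az": 0}]}}

```text
time_s: 70.38
tool_pos: [0.5864, 0.3249, 0.1879]
ee_rot: [-90.4, -16.0, 8.4]
force: [-2.7, -1.3, -4.0]
grip_width: 0.163
```

```bash
python3 planl.py -48 100 17; python3 -c "
from h import *
save(grab('scene'),'s17',(340,60,560,270),3.6)"
```

```text
target [  0.5972   0.3304   0.1315   8.1    -17.    ]
t 70.38 pos [0.5864 0.3249 0.1879] rot [-90.42 -16.     8.38] F [-2.7 -1.3 -4. ] grip 13.9 j [ 32.  20. -10.  46.  -7. 113.]
  rot share [ 0.0019  0.0015 -0.0056] rows>=0.1  shift share x,y,z [-0.0371  0.3821  0.0259] rows>=1.4 | in current frame [-0.0303  0.3826  0.0283]
 tool y axis [ 0.274  0.033 -0.961] x axis [0.951 0.14  0.276]
```

View pics/s17.png

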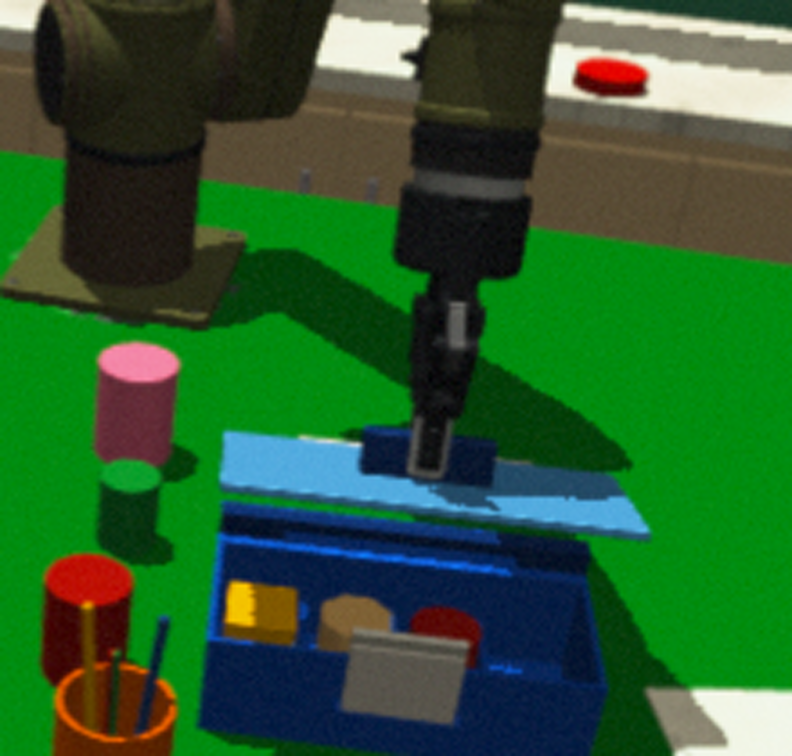

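Tilted and over the case. Let it settle, then look at the numbers again.

>>> {"api": "arm_command", "payload": {"rows": [{"x": 0,"y": 0,"z": 0,"ax": 0,"ay": 0,"az": 0},{"x": 0,"y": 0,"z": 0,"ax": 0,"ay": 0,"az": 0},{"x": 0,"y": 0,"z": 0,"ax": 0,"ay": 0,"az": 0},{"x": 0,"y": 0,"z": 0,"ax": 0,"ay": 0,"az": 0},{"x": 0,"y": 0,"z": 0,"ax": 0,"ay": 0,"az": 0},{"x": 0,"y": 0,"z": 0,"ax": 0,"ay": 0,"az": 0},{"x": 0,"y": 0,"z": 0,"ax": 0,"ay": 0,"az": 0},{"x": 0,"y": 0,"z": 0,"ax": 0,"ay": 0,"az": 0},{"x": 0,"y": 0,"z": 0,"ax": 0,"ay": 0,"az": 0},{"x": 0,"y": 0,"z": 0,"ax": 0,"ay": 0,"az": 0}]}}

```text
time_s: 71.27
tool_pos: [0.5961, 0.3296, 0.1976]
ee_rot: [-90.0, -16.9, 8.2]
force: [0.5, -0.3, -2.3]
grip_width: 0.168
```

```bash
python3 planl.py -46 100 17
python3 - <<'E'
from h import *
g=grab('scene'); save(g,'s18',(380,160,540,280),5); f=grab('top'); save(f,'t18',(100,130,300,280),4)
s=sensors.get_state()
from scipy.spatial.transform import Rotation as Ro
R=Ro.from_euler("xyz",s["ee_rot"],degrees=True)
# predict lid corner pixels: lid axes: lx=tool x, ly=tool z, lz=-tool y
M=R.as_matrix(); O=s["tool_pos"]+M[:,1]*.0103
L=lambda x,y,z:O+M[:,0]*x+M[:,2]*y-M[:,1]*z
pts=[L(.06,.124,.006),L(.06,-.124,.006),L(-.06,-.124,.006),L(-.06,.124,.006),L(-.074,-.035,.004),L(-.074,-.075,.004)]
print("scene crop px",((w2px(g,pts)-[380,160])*5).round(0).tolist())
print("top crop px",((w2px(f,pts)-[100,130])*4).round(0).tolist())
E
```

```text
target [  0.5991   0.3307   0.1315   8.1    -17.    ]
t 71.27 pos [0.5961 0.3296 0.1976] rot [-90.   -16.92   8.17] F [ 0.5 -0.3 -2.3] grip 14.3 j [ 32.  20.  -8.  46.  -7. 113.]
  rot share [-0.0001  0.0004 -0.0005] rows>=0.0  shift share x,y,z [-0.1087  0.4274  0.0041] rows>=1.6 | in current frame [-0.108   0.4276  0.0041]
 tool y axis [ 0.288  0.041 -0.957] x axis [0.947 0.136 0.291]
scene crop px [[718.0, 229.0], [110.0, 162.0], [117.0, 94.0], [662.0, 152.0], [306.0, 111.0], [221.0, 102.0]]
top crop px [[77.0, -32.0], [522.0, -58.0], [534.0, 165.0], [91.0, 186.0], [375.0, 198.0], [447.0, 194.0]]
```

View pics/s18.png

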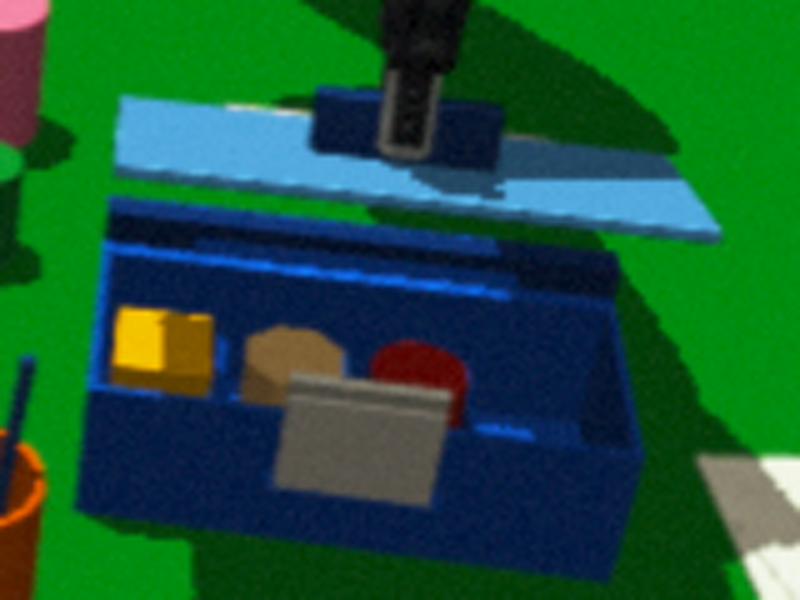

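View pics/t18.png

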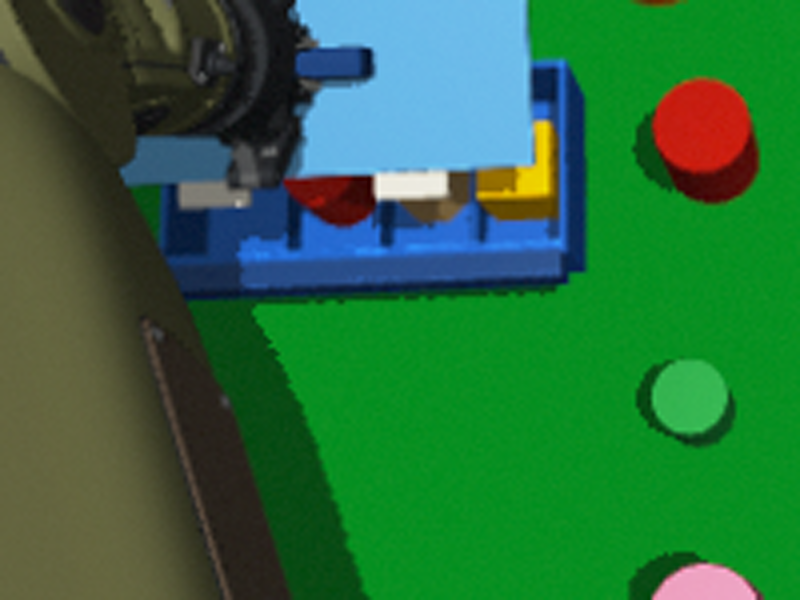

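>>> {"api": "arm_command", "payload": {"rows": [{"x": -0.02,"y": 0.07,"z": 0.002,"ax": 0,"ay": 0,"az": 0},{"x": -0.027,"y": 0.11,"z": 0.002,"ax": 0,"ay": 0,"az": 0},{"x": -0.027,"y": 0.11,"z": 0,"ax": 0,"ay": 0,"az": 0},{"x": -0.02,"y": 0.08,"z": 0,"ax": 0,"ay": 0,"az": 0},{"x": -0.014,"y": 0.057,"z": 0,"ax": 0,"ay": 0,"az": 0},{"x": 0,"y": 0,"z": 0,"ax": 0,"ay": 0,"az": 0},{"x": 0,"y": 0,"z": 0,"ax": 0,"ay": 0,"az": 0},{"x": 0,"y": 0,"z": 0,"ax": 0,"ay": 0,"az": 0},{"x": 0,"y": 0,"z": 0,"ax": 0,"ay": 0,"az": 0},{"x": 0,"y": 0,"z": 0,"ax": 0,"ay": 0,"az": 0}]}}

```text
time_s: 72.2
tool_pos: [0.5999, 0.3311, 0.1329]
ee_rot: [-89.9, -17.0, 8.2]
force: [0.4, -0.5, -1.1]
grip_width: 0.166
```

```bash
python3 planl.py -46 79.5 17
```

```text
target [  0.5991   0.3307   0.111    8.1    -17.    ]
t 72.20 pos [0.5999 0.3311 0.1329] rot [-89.95 -17.03   8.15] F [ 0.4 -0.5 -1.1] grip 14.2 j [ 32.  23. -14.  37.  -7. 113.]
  rot share [-0.0004  0.0003  0.0002] rows>=0.0  shift share x,y,z [-0.0479  0.1379 -0.0024] rows>=0.5 | in current frame [-0.048   0.1379 -0.0025]
 tool y axis [ 0.29   0.042 -0.956] x axis [0.946 0.136 0.293]
```

>>> {"api": "arm_command", "payload": {"rows": [{"x": -0.016,"y": 0.046,"z": -0.002,"ax": 0,"ay": 0,"az": 0},{"x": -0.016,"y": 0.046,"z": 0,"ax": 0,"ay": 0,"az": 0},{"x": -0.016,"y": 0.045,"z": 0,"ax": 0,"ay": 0,"az": 0},{"x": 0,"y": 0,"z": 0,"ax": 0,"ay": 0,"az": 0},{"x": 0,"y": 0,"z": 0,"ax": 0,"ay": 0,"az": 0},{"x": 0,"y": 0,"z": 0,"ax": 0,"ay": 0,"az": 0},{"x": 0,"y": 0,"z": 0,"ax": 0,"ay": 0,"az": 0},{"x": 0,"y": 0,"z": 0,"ax": 0,"ay": 0,"az": 0},{"x": 0,"y": 0,"z": 0,"ax": 0,"ay": 0,"az": 0},{"x": 0,"y": 0,"z": 0,"ax": 0,"ay": 0,"az": 0}]}}

```text
time_s: 73.03
tool_pos: [0.5985, 0.3304, 0.1101]
ee_rot: [-90.0, -16.9, 8.2]
force: [-0.2, 0.0, -2.5]
grip_width: 0.164
```

```bash
python3 planl.py -72 78.5 17; python3 -c "
from h import *
g=grab('scene'); save(g,'s19',(380,160,540,280),5); f=grab('top'); save(f,'t19',(100,130,300,280),4)"
```

```text
target [  0.5734   0.327    0.11     8.1    -17.    ]
t 73.03 pos [0.5985 0.3304 0.1101] rot [-89.98 -16.95   8.16] F [-0.2  0.  -2.5] grip 14.0 j [ 32.  24. -16.  34.  -7. 113.]
  rot share [-0.0002  0.0003 -0.0003] rows>=0.0  shift share x,y,z [-0.1619 -0.0484  0.0014] rows>=0.6 | in current frame [-0.1619 -0.0482  0.0016]
 tool y axis [ 0.289  0.042 -0.957] x axis [0.947 0.136 0.292]
```

View pics/s19.png

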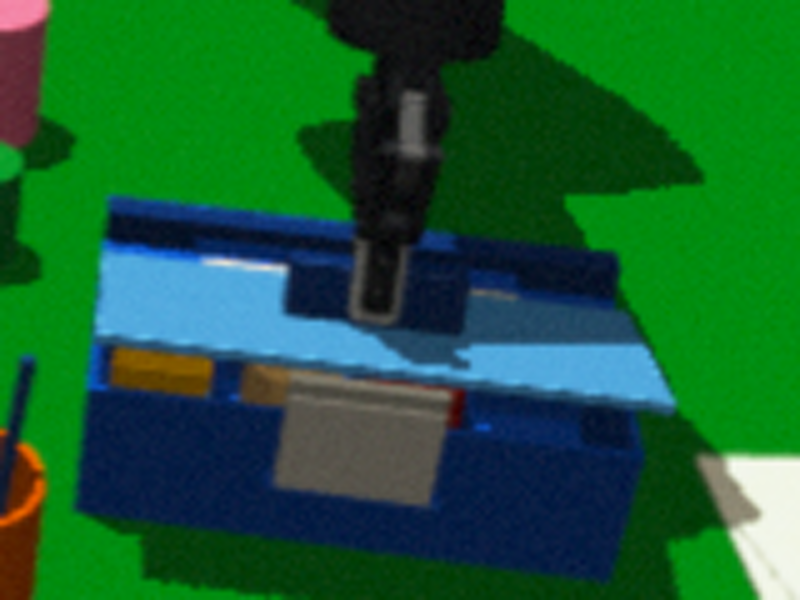

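View pics/t19.png

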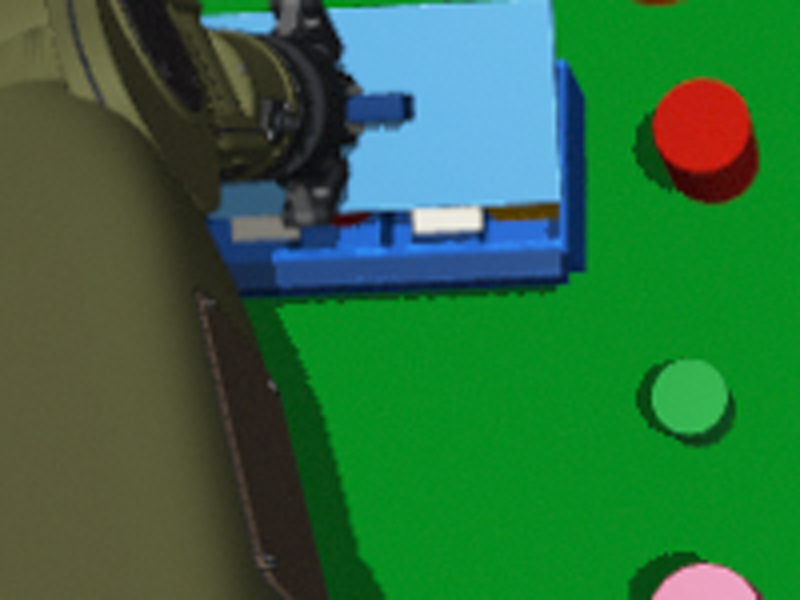

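>>> {"api": "arm_command", "payload": {"rows": [{"x": -0.025,"y": -0.008,"z": 0,"ax": 0,"ay": 0,"az": 0},{"x": -0.03,"y": -0.009,"z": 0,"ax": 0,"ay": 0,"az": 0},{"x": -0.03,"y": -0.009,"z": 0,"ax": 0,"ay": 0,"az": 0},{"x": -0.025,"y": -0.007,"z": 0,"ax": 0,"ay": 0,"az": 0},{"x": -0.01,"y": -0.003,"z": 0,"ax": 0,"ay": 0,"az": 0},{"x": 0,"y": 0,"z": 0,"ax": 0,"ay": 0,"az": 0},{"x": 0,"y": 0,"z": 0,"ax": 0,"ay": 0,"az": 0},{"x": 0,"y": 0,"z": 0,"ax": 0,"ay": 0,"az": 0},{"x": 0,"y": 0,"z": 0,"ax": 0,"ay": 0,"az": 0},{"x": 0,"y": 0,"z": 0,"ax": 0,"ay": 0,"az": 0}]}}

```text
time_s: 73.97
tool_pos: [0.58, 0.3276, 0.1098]
ee_rot: [-90.0, -16.9, 8.2]
force: [-0.3, 1.0, -2.3]
grip_width: 0.167
```

```bash
python3 planl.py -72 77.5 17; python3 -c "
from h import *
g=grab('scene'); save(g,'s20',(380,160,540,280),5); f=grab('top'); save(f,'t20',(100,130,300,280),4)"
```

```text
target [  0.5734   0.327    0.109    8.1    -17.    ]
t 73.97 pos [0.58   0.3276 0.1098] rot [-90.   -16.93   8.16] F [-0.3  1.  -2.3] grip 14.3 j [ 33.  23. -19.  33.  -7. 114.]
  rot share [-0.0001  0.0003 -0.0004] rows>=0.0  shift share x,y,z [-0.0435 -0.0079  0.0019] rows>=0.2 | in current frame [-0.0435 -0.0078  0.002 ]
 tool y axis [ 0.288  0.041 -0.957] x axis [0.947 0.136 0.291]
```

View pics/s20.png

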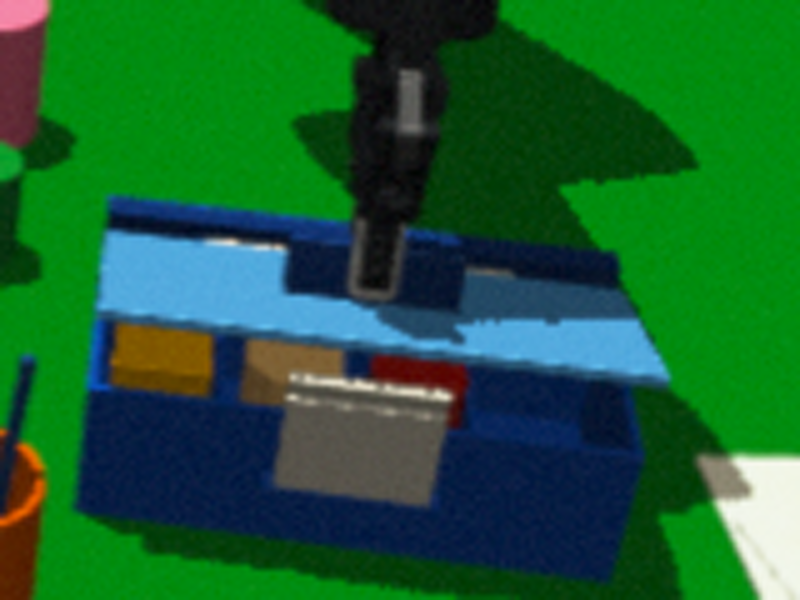

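View pics/t20.png

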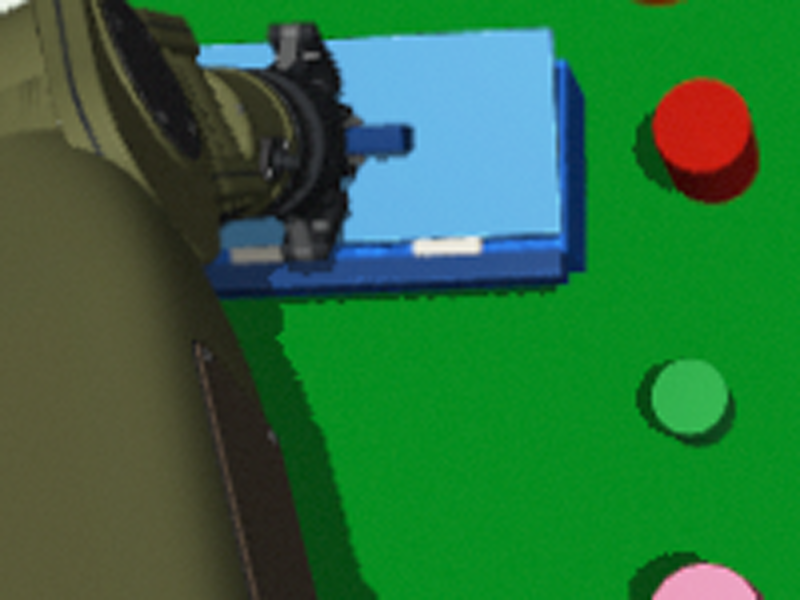

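>>> {"api": "arm_command", "payload": {"rows": [{"x": -0.012,"y": -0.003,"z": 0,"ax": 0,"ay": 0,"az": 0},{"x": -0.012,"y": -0.003,"z": 0,"ax": 0,"ay": 0,"az": 0},{"x": -0.012,"y": -0.002,"z": 0,"ax": 0,"ay": 0,"az": 0},{"x": -0.008,"y": 0,"z": 0,"ax": 0,"ay": 0,"az": 0},{"x": 0,"y": 0,"z": 0,"ax": 0,"ay": 0,"az": 0},{"x": 0,"y": 0,"z": 0,"ax": 0,"ay": 0,"az": 0},{"x": 0,"y": 0,"z": 0,"ax": 0,"ay": 0,"az": 0},{"x": 0,"y": 0,"z": 0,"ax": 0,"ay": 0,"az": 0},{"x": 0,"y": 0,"z": 0,"ax": 0,"ay": 0,"az": 0},{"x": 0,"y": 0,"z": 0,"ax": 0,"ay": 0,"az": 0}]}}

```text
time_s: 74.9
tool_pos: [0.5732, 0.3267, 0.109]
ee_rot: [-90.0, -16.9, 8.2]
force: [0.4, 0.2, -1.4]
grip_width: 0.169
```

```bash
python3 planl.py -73 77 17; python3 -c "
from h import *
f=grab('top'); save(f,'t21',(140,160,260,220),6)"
```

```text
target [  0.5724   0.3269   0.1085   8.1    -17.    ]
t 74.90 pos [0.5732 0.3267 0.109 ] rot [-90.   -16.93   8.17] F [ 0.4  0.2 -1.4] grip 14.5 j [ 33.  22. -20.  33.  -7. 114.]
  rot share [-0.0001  0.0004 -0.0004] rows>=0.0  shift share x,y,z [-0.006   0.0017  0.002 ] rows>=0.0 | in current frame [-0.006   0.0017  0.002 ]
 tool y axis [ 0.288  0.041 -0.957] x axis [0.947 0.136 0.291]
```

View pics/t21.png

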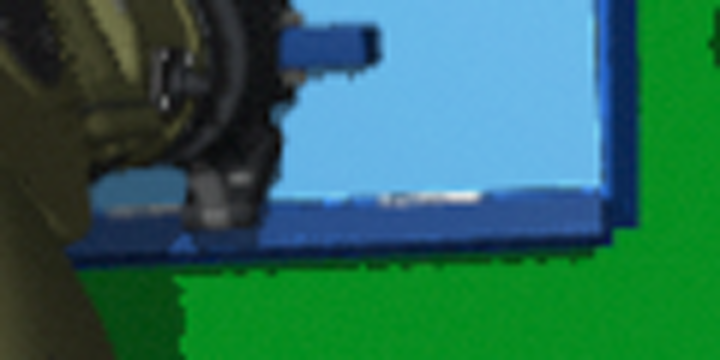

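Run:
```python
from planl import *
s,R=st(); p=s["tool_pos"]; Rc=R
for th in (15,13,11,9,7,5,3,1,0):
    t=tgt(-73.3,76.3,th); T=Ro.from_euler("xyz",[-90,-th,YC],degrees=True)
    print(th,"shift",(Rc.inv().apply(np.array(t[:3])-p)/.15).round(4),"rot",((Rc.inv()*T).as_rotvec()/np.pi).round(4)); p=np.array(t[:3]);Rc=T
```

```text
15 shift [-0.0067  0.0227  0.0023] rot [-0.0001  0.0004  0.0107]
13 shift [0.0021 0.0173 0.    ] rot [-0.     -0.      0.0111]
11 shift [ 0.0021  0.0173 -0.    ] rot [0.     0.     0.0111]
9 shift [ 0.0021  0.0173 -0.    ] rot [-0.      0.      0.0111]
7 shift [0.0021 0.0173 0.    ] rot [0.     0.     0.0111]
5 shift [ 0.0021  0.0173 -0.    ] rot [-0.     -0.      0.0111]
3 shift [0.0021 0.0173 0.    ] rot [0.     0.     0.0111]
1 shift [ 0.0021  0.0173 -0.    ] rot [-0.     -0.      0.0111]
0 shift [0.0011 0.0086 0.    ] rot [0.     0.     0.0056]
```

>>> {"api": "arm_command", "payload": {"rows": [{"x": -0.0067,"y": 0.0227,"z": 0.002,"ax": 0,"ay": 0,"az": 0.0107},{"x": 0,"y": 0,"z": 0,"ax": 0,"ay": 0,"az": 0},{"x": 0.0021,"y": 0.0173,"z": 0,"ax": 0,"ay": 0,"az": 0.0111},{"x": 0,"y": 0,"z": 0,"ax": 0,"ay": 0,"az": 0},{"x": 0.0021,"y": 0.0173,"z": 0,"ax": 0,"ay": 0,"az": 0.0111},{"x": 0,"y": 0,"z": 0,"ax": 0,"ay": 0,"az": 0},{"x": 0,"y": 0,"z": 0,"ax": 0,"ay": 0,"az": 0},{"x": 0,"y": 0,"z": 0,"ax": 0,"ay": 0,"az": 0},{"x": 0,"y": 0,"z": 0,"ax": 0,"ay": 0,"az": 0},{"x": 0,"y": 0,"z": 0,"ax": 0,"ay": 0,"az": 0}]}}

```text
time_s: 75.78
tool_pos: [0.5746, 0.3271, 0.1006]
ee_rot: [-90.0, -11.0, 8.2]
force: [0.1, 0.2, -0.7]
grip_width: 0.166
```

```bash
python3 planl.py -73.3 76.3 11; python3 -c "
from h import *
g=grab('scene'); save(g,'s22',(380,160,540,280),5)
s=sensors.get_state(); print(s['wrist_torque'])"
```

```text
target [  0.575    0.3272   0.1005   8.1    -11.    ]
t 75.78 pos [0.5746 0.3271 0.1006] rot [-90.   -11.02   8.19] F [ 0.1  0.2 -0.7] grip 14.2 j [ 32.  26. -13.  41.  -4. 113.]
  rot share [-0.0001  0.0005  0.0001] rows>=0.0  shift share x,y,z [0.0027 0.0011 0.0002] rows>=0.0 | in current frame [0.0027 0.0011 0.0002]
 tool y axis [ 0.189  0.027 -0.982] x axis [0.972 0.14  0.191]
[-0.05777928  0.24710532 -0.07939256]
```

View pics/s22.png

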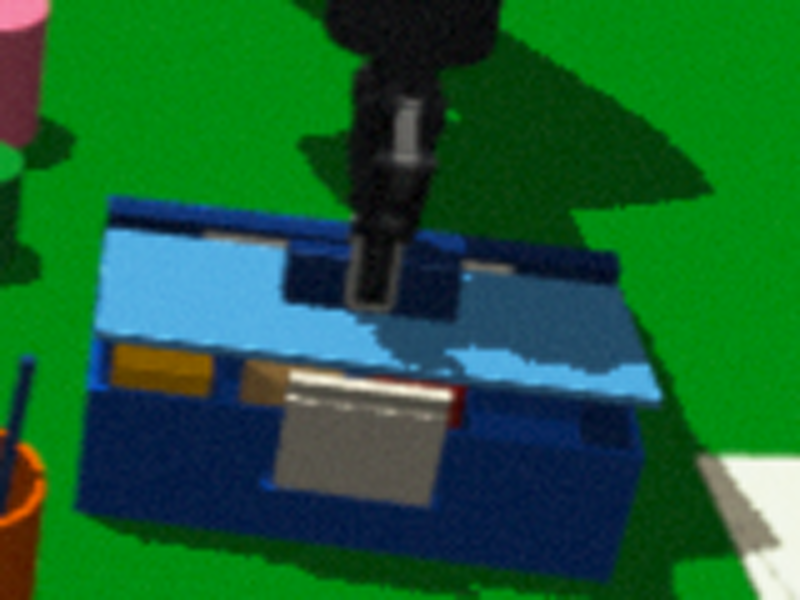

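>>> {"api": "arm_command", "payload": {"rows": [{"x": 0.002,"y": 0.0173,"z": 0,"ax": 0,"ay": 0,"az": 0.0111},{"x": 0,"y": 0,"z": 0,"ax": 0,"ay": 0,"az": 0},{"x": 0,"y": 0,"z": 0,"ax": 0,"ay": 0,"az": 0},{"x": 0.001,"y": 0.0086,"z": 0,"ax": 0,"ay": 0,"az": 0.0056},{"x": 0,"y": 0,"z": 0,"ax": 0,"ay": 0,"az": 0},{"x": 0,"y": 0,"z": 0,"ax": 0,"ay": 0,"az": 0},{"x": 0,"y": 0,"z": 0,"ax": 0,"ay": 0,"az": 0},{"x": 0,"y": 0,"z": 0,"ax": 0,"ay": 0,"az": 0},{"x": 0,"y": 0,"z": 0,"ax": 0,"ay": 0,"az": 0},{"x": 0,"y": 0,"z": 0,"ax": 0,"ay": 0,"az": 0}]}}

```text
time_s: 76.67
tool_pos: [0.576, 0.3274, 0.0968]
ee_rot: [-90.0, -8.0, 8.2]
force: [0.6, -0.8, -2.0]
grip_width: 0.165
```

```bash
python3 planl.py -73.3 76 8; python3 -c "
from h import *
g=grab('scene'); save(g,'s23',(380,160,540,280),5)
s=sensors.get_state(); print(s['wrist_torque'])"
```

```text
target [ 0.5762  0.3274  0.0965  8.1    -8.    ]
t 76.67 pos [0.576  0.3274 0.0968] rot [-90.    -8.     8.17] F [ 0.6 -0.8 -2. ] grip 14.1 j [ 31.  28. -10.  45.  -3. 113.]
  rot share [-0.0001  0.0004 -0.    ] rows>=0.0  shift share x,y,z [0.0006 0.0024 0.    ] rows>=0.0 | in current frame [0.0006 0.0024 0.    ]
 tool y axis [ 0.138  0.02  -0.99 ] x axis [0.98  0.141 0.139]
[-0.05201828  0.21948069 -0.01943382]
```

View pics/s23.png

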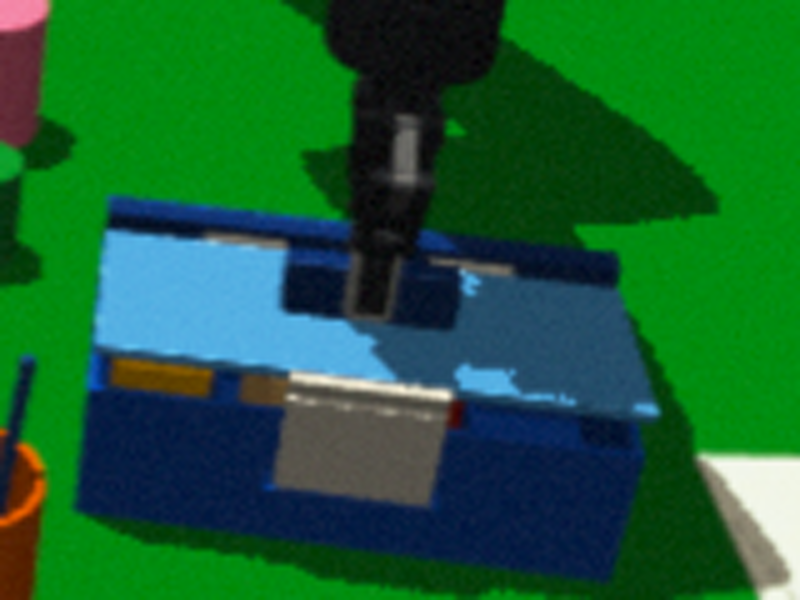

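>>> {"api": "arm_command", "payload": {"rows": [{"x": 0.001,"y": 0.0086,"z": 0,"ax": 0,"ay": 0,"az": 0.0056},{"x": 0,"y": 0,"z": 0,"ax": 0,"ay": 0,"az": 0},{"x": 0,"y": 0,"z": 0,"ax": 0,"ay": 0,"az": 0},{"x": 0.001,"y": 0.0086,"z": 0,"ax": 0,"ay": 0,"az": 0.0056},{"x": 0,"y": 0,"z": 0,"ax": 0,"ay": 0,"az": 0},{"x": 0,"y": 0,"z": 0,"ax": 0,"ay": 0,"az": 0},{"x": 0,"y": 0,"z": 0,"ax": 0,"ay": 0,"az": 0},{"x": 0,"y": 0,"z": 0,"ax": 0,"ay": 0,"az": 0},{"x": 0,"y": 0,"z": 0,"ax": 0,"ay": 0,"az": 0},{"x": 0,"y": 0,"z": 0,"ax": 0,"ay": 0,"az": 0}]}}

```text
time_s: 77.55
tool_pos: [0.5765, 0.3275, 0.0943]
ee_rot: [-90.0, -6.0, 8.2]
force: [-3.7, -0.8, 1.5]
grip_width: 0.167
```

```bash
python3 planl.py -73.3 76 6; python3 -c "
from h import *
s=sensors.get_state(); print(s['wrist_torque'])"
```

```text
target [ 0.5768  0.3275  0.094   8.1    -6.    ]
t 77.55 pos [0.5765 0.3275 0.0943] rot [-90.    -5.97   8.18] F [-3.7 -0.8  1.5] grip 14.3 j [ 31.  29.  -8.  48.  -2. 112.]
  rot share [-0.0001  0.0004 -0.0002] rows>=0.0  shift share x,y,z [ 0.0016  0.0022 -0.0001] rows>=0.0 | in current frame [ 0.0016  0.0022 -0.0001]
 tool y axis [ 0.103  0.015 -0.995] x axis [0.984 0.141 0.104]
[-0.08795916  0.67329785 -0.01835276]
```

>>> {"api": "arm_command", "payload": {"rows": [{"x": 0,"y": 0,"z": 0,"ax": 0,"ay": 0,"az": 0},{"x": 0,"y": 0,"z": 0,"ax": 0,"ay": 0,"az": 0},{"x": 0,"y": 0,"z": 0,"ax": 0,"ay": 0,"az": 0},{"x": 0,"y": 0,"z": 0,"ax": 0,"ay": 0,"az": 0},{"x": 0,"y": 0,"z": 0,"ax": 0,"ay": 0,"az": 0},{"x": 0,"y": -0.05,"z": 0,"ax": 0,"ay": 0,"az": 0},{"x": 0,"y": -0.15,"z": 0,"ax": 0,"ay": 0,"az": 0},{"x": 0,"y": -0.2,"z": 0,"ax": 0,"ay": 0,"az": 0},{"x": 0,"y": -0.05,"z": 0,"ax": 0,"ay": 0,"az": 0},{"x": 0,"y": 0,"z": 0,"ax": 0,"ay": 0,"az": 0.033}], "gripper": 45}}

```text
time_s: 78.38
tool_pos: [0.5648, 0.3255, 0.1641]
ee_rot: [-90.0, 0.1, 8.3]
force: [-0.4, 0.9, -1.5]
grip_width: 0.528
```

```bash
python3 plan.py .6192 .3335 .16 8.1; python3 -c "
from h import *
g=grab('scene'); save(g,'s24',(380,160,540,280),5); f=grab('top'); save(f,'t24',(100,130,300,280),4)"
```

```text
t 78.38 pos [0.5648 0.3255 0.1641] rot [-8.997e+01  5.000e-02  8.300e+00] F [-0.4  0.9 -1.5] grip 45.1 j [ 30.  29.   4.  65.   0. 112.]
  rot share [-0.0002  0.0011 -0.0003] rows>=0.0  shift share x,y,z [0.3663 0.027  0.0019] rows>=1.4 | in current frame [0.3663 0.0267 0.0006]
```

View pics/s24.png

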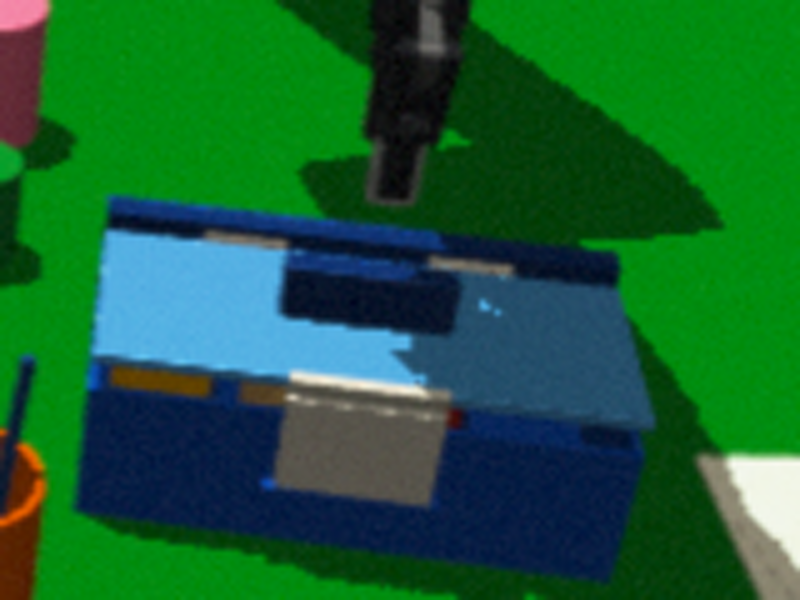

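View pics/t24.png

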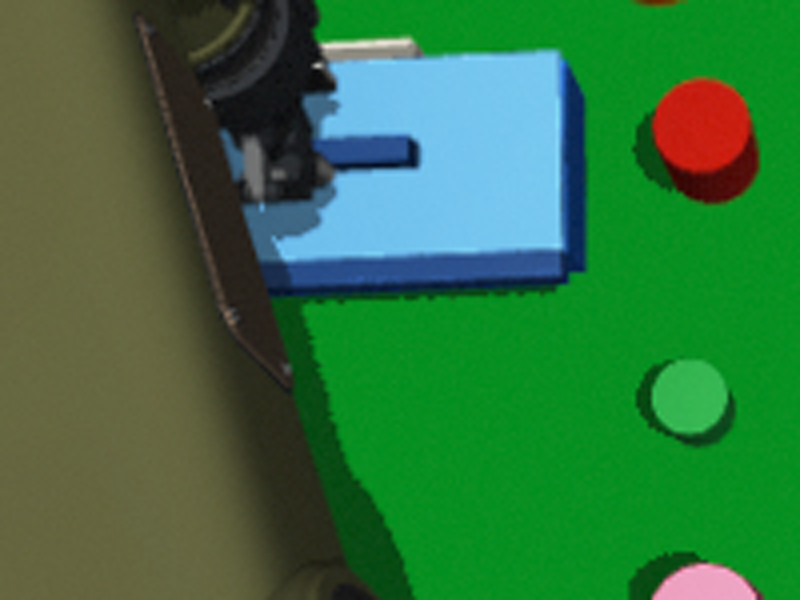

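>>> {"api": "arm_command", "payload": {"rows": [{"x": 0.1,"y": 0,"z": 0.002,"ax": 0,"ay": 0,"az": 0},{"x": 0.15,"y": 0,"z": 0,"ax": 0,"ay": 0,"az": 0},{"x": 0.09,"y": 0,"z": 0,"ax": 0,"ay": 0,"az": 0},{"x": 0,"y": 0,"z": 0,"ax": 0,"ay": 0,"az": 0},{"x": 0,"y": 0.1,"z": 0,"ax": 0,"ay": 0,"az": 0},{"x": 0,"y": 0.15,"z": 0,"ax": 0,"ay": 0,"az": 0},{"x": 0,"y": 0.1,"z": 0,"ax": 0,"ay": 0,"az": 0},{"x": 0,"y": 0,"z": 0,"ax": 0,"ay": 0,"az": 0},{"x": 0,"y": 0,"z": 0,"ax": 0,"ay": 0,"az": 0},{"x": 0,"y": 0,"z": 0,"ax": 0,"ay": 0,"az": 0}], "gripper": 0}}

```text
time_s: 79.32
tool_pos: [0.6205, 0.3343, 0.1101]
ee_rot: [-90.0, -0.2, 8.2]
force: [-0.5, 0.0, 0.6]
grip_width: -0.007
```

```bash
python3 plan.py .6152 .3330 .093 8.1; python3 -c "
from h import *
g=grab('scene'); save(g,'s25',(380,160,540,280),5)"
```

```text
t 79.32 pos [0.6205 0.3343 0.1101] rot [-89.97  -0.15   8.18] F [-0.5  0.   0.6] grip -0.6 j [ 28.  36.   8.  62.  -0. 110.]
  rot share [-0.0002  0.0005  0.0008] rows>=0.0  shift share x,y,z [-0.0359  0.1142 -0.004 ] rows>=0.4 | in current frame [-0.0363  0.1141 -0.004 ]
```

View pics/s25.png

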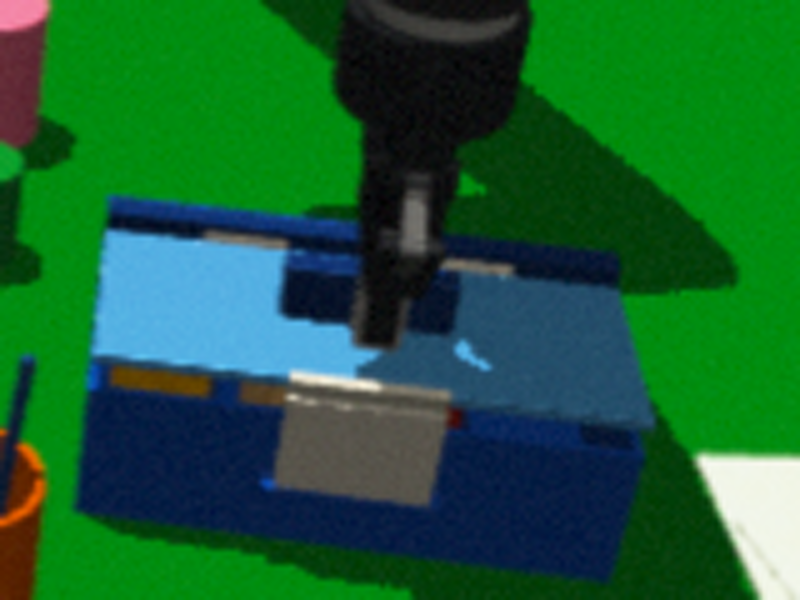

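>>> {"api": "arm_command", "payload": {"rows": [{"x": -0.02,"y": 0.04,"z": -0.004,"ax": 0,"ay": 0,"az": 0},{"x": 0,"y": 0.04,"z": 0,"ax": 0,"ay": 0,"az": 0},{"x": 0,"y": 0.03,"z": 0,"ax": 0,"ay": 0,"az": 0},{"x": 0,"y": 0,"z": 0,"ax": 0,"ay": 0,"az": 0},{"x": 0,"y": 0,"z": 0,"ax": 0,"ay": 0,"az": 0},{"x": 0,"y": 0,"z": 0,"ax": 0,"ay": 0,"az": 0},{"x": 0,"y": 0,"z": 0,"ax": 0,"ay": 0,"az": 0},{"x": 0,"y": 0,"z": 0,"ax": 0,"ay": 0,"az": 0},{"x": 0,"y": 0,"z": 0,"ax": 0,"ay": 0,"az": 0},{"x": 0,"y": 0,"z": 0,"ax": 0,"ay": 0,"az": 0}]}}

```text
time_s: 80.2
tool_pos: [0.6173, 0.333, 0.0924]
ee_rot: [-90.0, -0.0, 8.2]
force: [-0.1, 0.5, -0.7]
grip_width: 0.001
```

>>> {"api": "arm_command", "payload": {"rows": [{"x": 0,"y": 0.01,"z": 0,"ax": 0,"ay": 0,"az": 0},{"x": 0,"y": 0.01,"z": 0,"ax": 0,"ay": 0,"az": 0},{"x": 0,"y": 0.01,"z": 0,"ax": 0,"ay": 0,"az": 0},{"x": 0,"y": 0,"z": 0,"ax": 0,"ay": 0,"az": 0},{"x": 0,"y": 0,"z": 0,"ax": 0,"ay": 0,"az": 0},{"x": 0,"y": 0,"z": 0,"ax": 0,"ay": 0,"az": 0},{"x": 0,"y": 0,"z": 0,"ax": 0,"ay": 0,"az": 0},{"x": 0,"y": 0,"z": 0,"ax": 0,"ay": 0,"az": 0},{"x": 0,"y": 0,"z": 0,"ax": 0,"ay": 0,"az": 0},{"x": 0,"y": 0,"z": 0,"ax": 0,"ay": 0,"az": 0}]}}

```text
time_s: 81.03
tool_pos: [0.6177, 0.3331, 0.088]
ee_rot: [-90.0, -0.1, 8.2]
force: [0.9, -0.0, 0.9]
grip_width: 0.006
```

>>> {"api": "arm_command", "payload": {"rows": [{"x": 0,"y": 0.01,"z": 0,"ax": 0,"ay": 0,"az": 0},{"x": 0,"y": 0.008,"z": 0,"ax": 0,"ay": 0,"az": 0},{"x": 0,"y": 0,"z": 0,"ax": 0,"ay": 0,"az": 0},{"x": 0,"y": 0,"z": 0,"ax": 0,"ay": 0,"az": 0},{"x": 0,"y": 0,"z": 0,"ax": 0,"ay": 0,"az": 0},{"x": 0,"y": 0,"z": 0,"ax": 0,"ay": 0,"az": 0},{"x": 0,"y": 0,"z": 0,"ax": 0,"ay": 0,"az": 0},{"x": 0,"y": 0,"z": 0,"ax": 0,"ay": 0,"az": 0},{"x": 0,"y": 0,"z": 0,"ax": 0,"ay": 0,"az": 0},{"x": 0,"y": 0,"z": 0,"ax": 0,"ay": 0,"az": 0}]}}

```text
time_s: 81.87
tool_pos: [0.6171, 0.3329, 0.085]
ee_rot: [-90.0, 0.0, 8.2]
force: [1.3, 0.8, -0.3]
grip_width: -0.001
```

>>> {"api": "arm_command", "payload": {"rows": [{"x": 0,"y": 0.008,"z": 0,"ax": 0,"ay": 0,"az": 0},{"x": 0,"y": 0.008,"z": 0,"ax": 0,"ay": 0,"az": 0},{"x": 0,"y": 0,"z": 0,"ax": 0,"ay": 0,"az": 0},{"x": 0,"y": 0,"z": 0,"ax": 0,"ay": 0,"az": 0},{"x": 0,"y": 0,"z": 0,"ax": 0,"ay": 0,"az": 0},{"x": 0,"y": 0,"z": 0,"ax": 0,"ay": 0,"az": 0},{"x": 0,"y": 0,"z": 0,"ax": 0,"ay": 0,"az": 0},{"x": 0,"y": 0,"z": 0,"ax": 0,"ay": 0,"az": 0},{"x": 0,"y": 0,"z": 0,"ax": 0,"ay": 0,"az": 0},{"x": 0,"y": 0,"z": 0,"ax": 0,"ay": 0,"az": 0}]}}

```text
time_s: 82.7
tool_pos: [0.6174, 0.333, 0.0828]
ee_rot: [-90.0, -0.0, 8.2]
force: [-0.1, 0.1, -0.3]
grip_width: 0.002
```

```bash
python3 -c "
from h import *
g=grab('scene'); save(g,'s26',(380,160,540,280),5)
P=cloud(g)
for u,v in [(110,300),(110,350),(580,380),(600,320),(130,240)]:
    print(P[160+v//5,380+u//5].round(4))"
```

```text
[0.5901 0.2115 0.0808]
[0.632  0.2198 0.0831]
[0.5789 0.429  0.0815]
[0.5264 0.4362 0.0809]
[0.5389 0.2111 0.0823]
```

View pics/s26.png

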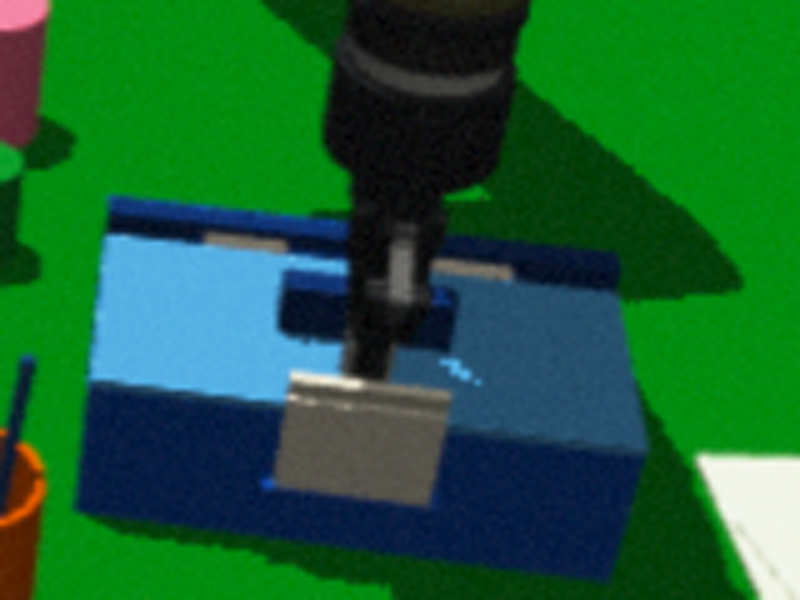

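>>> {"api": "arm_command", "payload": {"rows": [{"x": 0,"y": 0.01,"z": 0,"ax": 0,"ay": 0,"az": 0},{"x": 0,"y": 0.008,"z": 0,"ax": 0,"ay": 0,"az": 0},{"x": 0,"y": 0,"z": 0,"ax": 0,"ay": 0,"az": 0},{"x": 0,"y": 0,"z": 0,"ax": 0,"ay": 0,"az": 0},{"x": 0,"y": 0,"z": 0,"ax": 0,"ay": 0,"az": 0},{"x": 0,"y": 0,"z": 0,"ax": 0,"ay": 0,"az": 0},{"x": 0,"y": 0,"z": 0,"ax": 0,"ay": 0,"az": 0},{"x": 0,"y": 0,"z": 0,"ax": 0,"ay": 0,"az": 0},{"x": 0,"y": 0,"z": 0,"ax": 0,"ay": 0,"az": 0},{"x": 0,"y": 0,"z": 0,"ax": 0,"ay": 0,"az": 0}]}}

```text
time_s: 83.58
tool_pos: [0.6176, 0.3331, 0.0811]
ee_rot: [-90.0, -0.1, 8.2]
force: [-1.5, -0.6, 6.3]
grip_width: 0.004
```

>>> {"api": "arm_command", "payload": {"rows": [{"x": 0,"y": 0.008,"z": 0,"ax": 0,"ay": 0,"az": 0},{"x": 0,"y": 0.006,"z": 0,"ax": 0,"ay": 0,"az": 0},{"x": 0,"y": 0,"z": 0,"ax": 0,"ay": 0,"az": 0},{"x": 0,"y": 0,"z": 0,"ax": 0,"ay": 0,"az": 0},{"x": 0,"y": 0,"z": 0,"ax": 0,"ay": 0,"az": 0},{"x": 0,"y": 0,"z": 0,"ax": 0,"ay": 0,"az": 0},{"x": 0,"y": 0,"z": 0,"ax": 0,"ay": 0,"az": 0},{"x": 0,"y": 0,"z": 0,"ax": 0,"ay": 0,"az": 0},{"x": 0,"y": 0,"z": 0,"ax": 0,"ay": 0,"az": 0},{"x": 0,"y": 0,"z": 0,"ax": 0,"ay": 0,"az": 0}]}}

```text
time_s: 84.42
tool_pos: [0.6176, 0.3331, 0.0811]
ee_rot: [-90.0, -0.2, 8.2]
force: [-4.6, -1.4, 14.8]
grip_width: 0.002
```

>>> {"api": "arm_command", "payload": {"rows": [{"x": 0,"y": -0.05,"z": 0,"ax": 0,"ay": 0,"az": 0},{"x": 0,"y": -0.15,"z": 0,"ax": 0,"ay": 0,"az": 0},{"x": 0,"y": -0.2,"z": 0,"ax": 0,"ay": 0,"az": 0},{"x": 0,"y": -0.2,"z": 0,"ax": 0,"ay": 0,"az": 0},{"x": 0,"y": -0.2,"z": 0,"ax": 0,"ay": 0,"az": 0},{"x": -0.2,"y": 0,"z": -0.1,"ax": 0,"ay": 0,"az": 0},{"x": -0.2,"y": 0,"z": -0.15,"ax": 0,"ay": 0,"az": 0},{"x": -0.2,"y": 0,"z": -0.15,"ax": 0,"ay": 0,"az": 0},{"x": -0.2,"y": 0,"z": -0.15,"ax": 0,"ay": 0,"az": 0},{"x": -0.2,"y": 0,"z": -0.15,"ax": 0,"ay": 0,"az": 0}]}}

```text
time_s: 85.25
tool_pos: [0.4823, 0.2067, 0.1976]
ee_rot: [-90.0, -0.0, 8.2]
force: [0.9, -0.4, -0.1]
grip_width: 0.0
```

>>> {"api": "arm_command", "payload": {"rows": [{"x": -0.1,"y": 0,"z": -0.23,"ax": 0,"ay": 0,"az": 0},{"x": -0.1,"y": 0,"z": -0.23,"ax": 0,"ay": 0,"az": 0},{"x": -0.1,"y": 0,"z": -0.23,"ax": 0,"ay": 0,"az": 0},{"x": 0,"y": 0,"z": -0.23,"ax": 0,"ay": 0,"az": 0},{"x": 0,"y": 0,"z": -0.2,"ax": 0,"ay": 0,"az": 0},{"x": 0,"y": 0,"z": -0.1,"ax": 0,"ay": 0,"az": 0},{"x": 0,"y": 0,"z": 0,"ax": 0,"ay": 0,"az": 0},{"x": 0,"y": 0,"z": 0,"ax": 0,"ay": 0,"az": 0},{"x": 0,"y": 0,"z": 0,"ax": 0,"ay": 0,"az": 0},{"x": 0,"y": 0,"z": 0,"ax": 0,"ay": 0,"az": 0}]}}

```text
time_s: 86.08
tool_pos: [0.4651, 0.0211, 0.1978]
ee_rot: [-90.0, -0.0, 8.3]
force: [-0.1, 0.2, 1.0]
grip_width: -0.002
```

Run:
```python
from h import *
g=grab('scene'); save(g,'s27',None,1.25); save(g,'s28',(380,160,540,280),5); f=grab('top'); save(f,'t27',None,1.25)
P=cloud(f);X,Y,Z=P[...,0],P[...,1],P[...,2]
a=np.radians(8.1); dx=X-.5776; dy=Y-.3276; cx=dx*np.cos(a)+dy*np.sin(a); cy=-dx*np.sin(a)+dy*np.cos(a)
for x0,x1 in((-.055,-.03),(-.03,-.012),(.012,.03),(.03,.05)):
    for y0,y1 in((-.11,-.05),(.05,.11)):
        m=(cx>x0)&(cx<x1)&(cy>y0)&(cy<y1); print(x0,y0,m.sum(),np.median(Z[m]).round(4))
m=(abs(cx)<.012)&(abs(cy)<.06)&(Z>.1)&(Z<.12); print("rib",Z[m].mean(),cx[m].mean(),cy[m].mean())
```

```text
-0.055 -0.11 253 0.0823
-0.055 0.05 249 0.0824
-0.03 -0.11 184 0.0826
-0.03 0.05 171 0.0819
0.012 -0.11 177 0.082
0.012 0.05 166 0.0819
0.03 -0.11 191 0.082
0.03 0.05 187 0.0819
rib 0.10869060977089497 -0.00425438201145887 -0.0008190599114329187
```

View pics/s28.png

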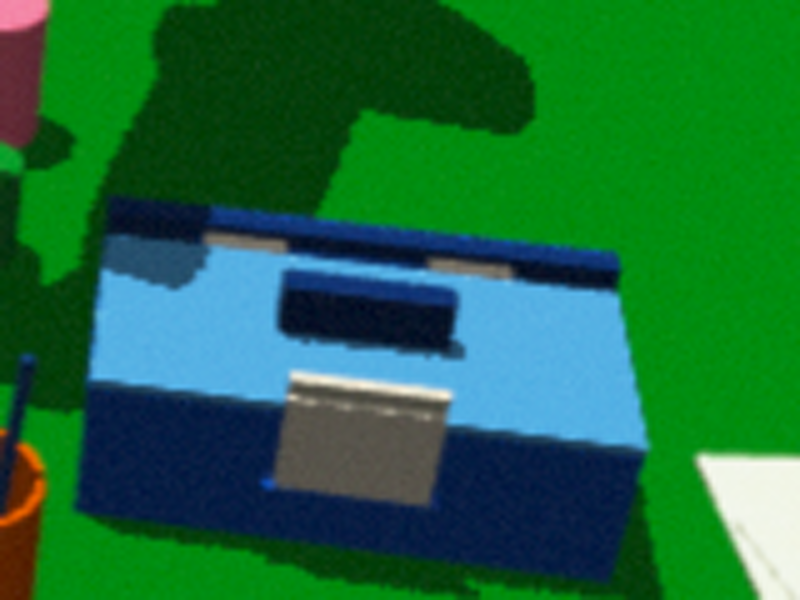

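View pics/t27.png

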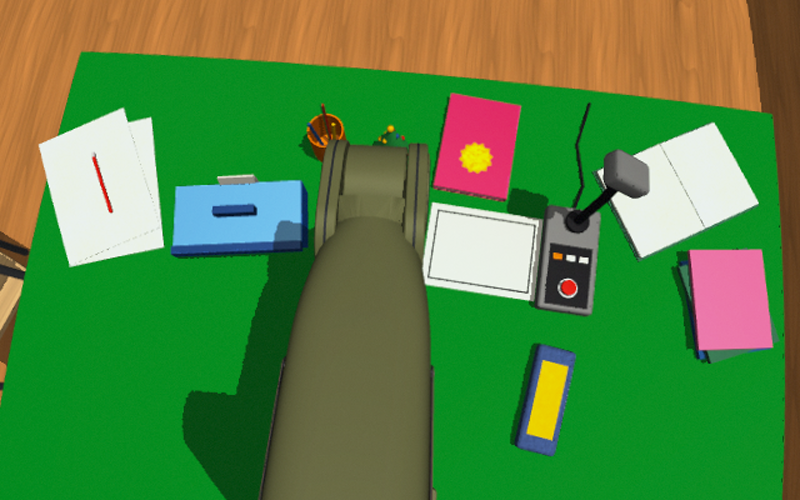

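View pics/s27.png

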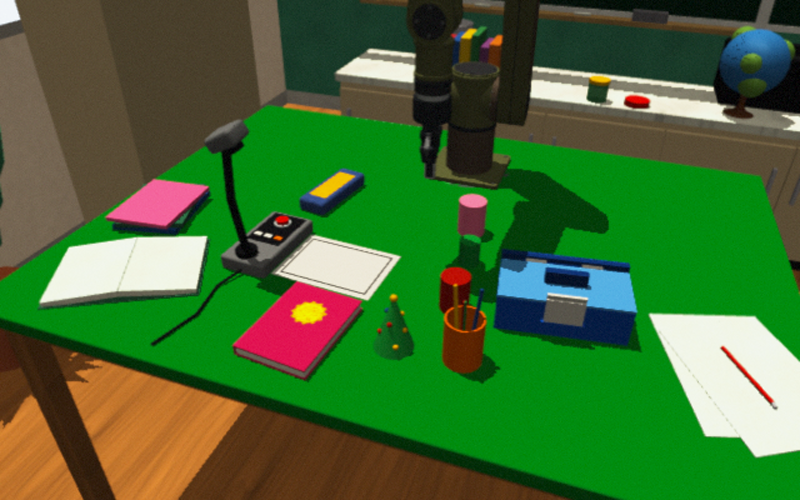

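```bash
python3 -c "
from bench import finish_job,sensors
s=sensors.get_state(); print(s['time_s'],s['qvel'].round(2)); print(finish_job())"
```

```text
86.1833 [ 0.01 -0.06  0.01 -0.05 -0.11 -0.05]
the job is handed in; nothing more can be done
None
```

The job is done and handed in at 86 s.

- **Solids:** Three were on the desk: the cuboid, the octagonal prism and the small red cylinder. There was no hexagonal prism. I stood all three inside the frame. The octagonal prism was knocked over the frame line just before the picture, so I put it back and checked that all three were inside before pressing.
- **Shutter:** I half-pressed the key and held it about 2 s at 5–6.6 N with the tip steady at 43 mm. I then pressed it fully to about 39.7 mm at 16 N.
- **Case:** Each solid went into its own compartment. I hooked the lid's tabs under the lip at a 17° tilt and swung it down. The catch snapped before I noticed a clear force peak, so I pressed once more at 15 N and the lid did not move.

In the last images the lid top reads 82–82.6 mm everywhere, against a nominal 81 mm, so it lies level and flush with the catch over its edge. The rib reads about 4 mm towards the slot side. Only about 2 mm of that can be slack at the back stop; I took the rest for measuring bias and did not check it. The book, pencil case, party hat and look-alike cylinders show no movement, and neither does the pot, which is partly hidden by the arm from above. The arm was clear of everything when I handed in.

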